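# Square a radial amplifier plate to its bar, clamp it and lay in the boards

### The job

Take the tweezers off the round plate and lay them flat in the black tool tray; turn the plate by fingertip until its flat faces the steel alignment bar, and swing the cam lever fully closed so that the flat is clamped square against the bar. Then, with the plate clamped, lay every amplifier board flat on the plate, one to a bay on its thermal pad within the printed outline, each with its brass connector pointing outward from the centre. Leave the plate clamped and do not disturb the other things on the bench.

Things in the scene. Friction and masses are not known exactly. Their poses are not given: they have to be found in the camera images.
- fixture: round grey alignment fixture fixed to the bench, 266 mm in diameter, base 12 high. Origin: point under the seated plate's centre, on the bench. Its +x points (away from the robot) to the alignment bar. Four fixed bearings, tops 26 above the bench, at (x, y) = (0, -112), (-4, 111), (-118, 0), (-86, -79); a cam clamp on an ear at (-88, 88)
- bar_face (a point): middle of the working face of the straight steel alignment bar (110 long, along the fixture's y; top 27 above the bench), at fixture x = 98. Until it is clamped the plate is captive between bar, bearings and open cam, its centre at about fixture x = -7, y = 0 (within 3; nearer the bar once the flat faces it), and can be spun there endlessly either way
- cam_lever (a joint): cam lever angle, rad, 0 open (lever along the fixture's +y), 1.57 closed (along its -x), growing anticlockwise from above about the upright axis at fixture x = -88, y = +88; stays where left (friction 0.1 N m). Closing pushes the plate 7 mm to the bar and holds it; it cannot close unless the flat faces the bar; if that is a few degrees out the cam squares it
- cam_knob (a point): middle of the upright red knob on the end of the cam lever, 60 from the lever's axis: round, 17 in diameter, 30 tall (from 33 to 62 above the bench; this point at 48). Lever arm below it: 14 wide, 8 thick, underside 24 above the bench. Push it with a fingertip or pinch it
- plate: loose round aluminium plate on the fixture, 0.8 kg, 208 in diameter, 10 thick, one flat on its edge 98 from the centre, 70 long. Origin: centre of its underside (12 above the bench); +x points to the flat. Turns easily on glides. On top: four grey-blue pads 56 x 36 x 1.5 (bays) in white outlines, three brass posts, a connector at the centre (18 in diameter, 10 high)
- plate_flat (a point): middle of the plate's flat edge face, half-way up the edge; it lies on the bar's face, at fixture x = 98, when the plate is home
- tweezers_mid (a point): centre of steel tweezers, 126 long (own y), 15 wide at most, 9 thick, 18 g; left lying flat across two pads of the plate, underside 23.5 above the bench, between a post and the plate's centre. Grasp at the middle, across the width (own x)
- tray: low open black tool tray fixed to the bench, 100 x 180 outside, long side along its own y, walls 3 thick, rim 15.5 above the bench, empty. Origin: centre of its underside; inner floor 3 above the bench
- post1 (a point): brass post 1 of the plate, half-way up: round, 12 in diameter, 30 tall, 92 from the plate's centre, 90 degrees anticlockwise from its +x; from 22 to 52 above the bench. A fingertip can push it to turn the plate
- post2 (a point): brass post 2 of the plate, half-way up: round, 12 in diameter, 30 tall, 92 from the plate's centre, 180 degrees anticlockwise from its +x; from 22 to 52 above the bench. A fingertip can push it to turn the plate
- post3 (a point): brass post 3 of the plate, half-way up: round, 12 in diameter, 30 tall, 92 from the plate's centre, 270 degrees anticlockwise from its +x; from 22 to 52 above the bench. A fingertip can push it to turn the plate
- bay1 (a point): where a board's centre point lies when home in bay 1: 64 from the plate's centre, 45 degrees anticlockwise from its +x, 19 above the plate's underside. The board's own -y (connector end) then points straight away from the plate's centre
- bay2 (a point): where a board's centre point lies when home in bay 2: 64 from the plate's centre, 135 degrees anticlockwise from its +x, 19 above the plate's underside. The board's own -y (connector end) then points straight away from the plate's centre
- bay3 (a point): where a board's centre point lies when home in bay 3: 64 from the plate's centre, 225 degrees anticlockwise from its +x, 19 above the plate's underside. The board's own -y (connector end) then points straight away from the plate's centre
- bay4 (a point): where a board's centre point lies when home in bay 4: 64 from the plate's centre, 315 degrees anticlockwise from its +x, 19 above the plate's underside. The board's own -y (connector end) then points straight away from the plate's centre
- board1_mid (a point): centre of a blue amplifier board (absent in some starts), 42 x 72 x 15, 45 g, length along own y, z up; point 7.5 above its underside. Brass connector at the -y end (tip at y = -36). Board top 5 above the underside; on it a white can to grasp, 20 wide (own x), y from -14 to +12, top 11 above; two round parts, 8 in diameter, top 15, at y = +25, x = -6 and +8
- board2_mid (a point): centre of a blue amplifier board (absent in some starts), 42 x 72 x 15, 45 g, length along own y, z up; point 7.5 above its underside. Brass connector at the -y end (tip at y = -36). Board top 5 above the underside; on it a white can to grasp, 20 wide (own x), y from -14 to +12, top 11 above; two round parts, 8 in diameter, top 15, at y = +25, x = -6 and +8
- board3_mid (a point): centre of a blue amplifier board (absent in some starts), 42 x 72 x 15, 45 g, length along own y, z up; point 7.5 above its underside. Brass connector at the -y end (tip at y = -36). Board top 5 above the underside; on it a white can to grasp, 20 wide (own x), y from -14 to +12, top 11 above; two round parts, 8 in diameter, top 15, at y = +25, x = -6 and +8
- board4_mid (a point): centre of a blue amplifier board (absent in some starts), 42 x 72 x 15, 45 g, length along own y, z up; point 7.5 above its underside. Brass connector at the -y end (tip at y = -36). Board top 5 above the underside; on it a white can to grasp, 20 wide (own x), y from -14 to +12, top 11 above; two round parts, 8 in diameter, top 15, at y = +25, x = -6 and +8
- flux_pot: bystander, to be left alone: yellow-lidded round flux tin, diameter 41, 22 high, standing to the left of the tray. Origin: underside
- attenuator: bystander, to be left alone: black finned cylindrical attenuator, 77 long, 32 thick, lying behind the fixture. Origin: underside
- screwdriver: bystander, to be left alone: red-handled screwdriver, 217 long, 23 thick, lying left of the boards. Origin: underside

How it is judged:
By the outcome, as a careful person would: the job done as asked, in the order asked, and still so for the second after the job is handed in, with the robot touching nothing.
Of board1, board2, board3, board4 only 3 to 4 are there at a start; the rules pass over those that are not, and their reading is None.
At some moment in a run one of board1, board2, board3, board4, tweezers may be knocked a few centimetres aside while the robot is not near it.
Once in a run the grip may slacken for a moment while it holds something.
It also fails if it takes over 210 s, if anything falls off the work surface, if the arm or the gripper's body presses on something with over 40 N, if the wrist force passes 120 N, or if a joint passes its speed limit or range.

### The arm

A 7-joint arm with a two-finger parallel gripper is mounted at the origin on a cart in front of the work surface, level with it; the furniture and walls round the work are solid. World frame = base frame: x ahead of the robot, y to its left, z up, the work surface at z = 0. Lengths are in m, angles in degrees, forces in N, time in s.
With the tool pointing down it reaches from about 0.375 to 0.925 m from the base axis. Payload 3.1 kg.
Tool frame: the origin (TCP) lies on the centre line of the jaws, within the pads' length; the fingertips stand 11 mm ahead of it and the grasp point (between the pads) lies 8 mm behind it; z points along the fingers, y is the line along which they close (so a half turn about z gives the same grasp; the last joint's range is limited). The gripper opens to 85 mm and grips with 20 to 120 N. Pads are 22 mm wide; open, the fingers measure 114 mm over their backs; the gripper's body (76 mm by 85 mm) begins 54 mm behind the grasp point. The pads swing forward as they close: fully open they stand 13 mm farther back than shut.
Start: joints at [-71.15, 21.939, 2.515, 91.553, -1.026, 66.532, -2.859], TCP at [0.269, 0.592, 0.242] pointing down, gripper open.
Joint ranges: [-149.38, 149.38], [-23.57, 123.04], [-84.95, 90], [0, 143.3], [-89.99, 269.99], [3.08, 112.72], [-163.45, 163.45]. Speed limits (degrees/s): [159.86, 159.86, 180, 180, 180, 180, 180].

### API

Orientations are given as a 3x3 rotation matrix whose columns are the frame's x, y, z axes.
In Python, from station import monitor, imaging, robot gives the robot as it stands. The module is installed in compiled form; this text tells all that it offers.
- The arm moves only by the tool step_arm, never from a script. Its argument "plan" is a list of rows, each an object of numbers: "tx", "ty", "tz": the shift along the tool's x, y, z in m; "ax", "ay", "az": the turn, a rotation vector about the tool's x, y, z in degrees; "grip": the finger opening in m, from 0 to 0.0854. In form: [{"tx": .., "ty": .., "tz": .., "ax": .., "ay": .., "az": .., "grip": ..}, ...]. A call has exactly 5 rows; each row shifts and turns the commanded pose from where the row before left it, along the tool's axes as they then stand; what a row does not reach is not made up. A row lasts 1/10 s, in which the tool goes at most 50 mm and 8.59 degrees, less where a joint would pass 70% of its speed; a pose out of reach is approached as far as the arm can. A call is refused whole if a number of a shift passes 0.05 or a number of a turn 8.59, either way. A call with a gripper value outside its range is refused whole. The fingers move at their own pace and stop on an object; "squeeze" is the grip in N (left out, the last holds). Time passes only in rows, so rows that do not move let the fingers close, or fill a call up. It gives the time, the measured TCP pose, the force, the opening and the grip force at its end, in the units of the state.
- monitor.state(): the state, without advancing time (a new reading comes with each control period).
- imaging.read_camera(name): name is "side" or "top"; returns a dict with "color" (384x512x3 uint8, blue, green, red), "fovy" (degrees; the focal length in pixels is half the picture's height over the tangent of half this angle, whatever the lens; pixels are square), "cx", "cy" (the principal point, pixels), "view" (4x4, takes a point from world to camera coordinates). Camera axes: x right, y down, z forward; pixel columns grow to the right and rows downward; lengths in m; the calibration is good to about 2 mm. A picture is of the moment at which its call begins. There is no depth.
- robot.hand_in(): hands the job in; it is judged then, once.
The state is a dict: "clock": time; "q": joint angles; "dq": joint speeds; "tau": joint torques, N m; "tcp_pos": TCP position; "tcp_rot": TCP orientation; "wrist_force": force on the tool from outside, world axes, zero at the start; "ft_torque": the same for the moment, N m; "finger_gap": finger opening in m; "finger_force": force on a finger pad.
Only numpy, scipy, OpenCV 4.12 (cv2) and the standard library are available. Lean on these libraries where they do the work, as an engineer would, in place of code of your own. Each camera call takes 0.05 s, during which the arm holds its last target. There are 200 camera calls.

## Working session

There is one attempt and no reset: what is moved stays moved. The work goes in short steps, Python scripts to look and compute and a tool call to move; the robot and the scene stay as the last step left them, time stands still between calls to the robot, and variables do not carry over. Pictures are saved under pics/ and viewed, at most 17 in all, crops included, and the job is handed in when it is done.

Besides the shell and the picture viewer there is one more tool, called after "Call:" as name(argument=value, ...) on one line, values as JSON. step_arm: Moves the arm, as the interface text tells. Its arguments: {"type":"object","properties":{"plan":{"type":"array"},"squeeze":{"type":"number"}},"required":["plan"]}

```bash
mkdir -p pics; cat > h.py <<'E'
import numpy as np, cv2, sys
from station import monitor, imaging, robot
def cam(n):
    d=imaging.read_camera(n); d['f']=d['color'].shape[0]/2/np.tan(np.radians(d['fovy'])/2); d['view']=np.array(d['view']); return d
def ray(d,u,v):
    R=d['view'][:3,:3]; t=d['view'][:3,3]
    return -R.T@t, R.T@np.array([(u-d['cx'])/d['f'],(v-d['cy'])/d['f'],1.])
def onz(d,u,v,z):
    o,r=ray(d,u,v); return o+r*(z-o[2])/r[2]
def pix(d,p):
    c=d['view'][:3,:3]@np.array(p)+d['view'][:3,3]; return d['f']*c[0]/c[2]+d['cx'], d['f']*c[1]/c[2]+d['cy']
E
python3 - <<'E'
from h import *
for n in ('top','side'):
    d=cam(n); cv2.imwrite(f'pics/{n}0.png',cv2.resize(d['color'],(768,576),interpolation=cv2.INTER_CUBIC))
    print(n,d['fovy'],d['cx'],d['cy'],np.round(d['view'],3).tolist())
s=monitor.state(); print(s['tcp_pos'],np.round(s['tcp_rot'],3).tolist(),s['finger_gap'],s['clock'])
E
```

```text
top 57.492385087734384 255.20205903879557 193.18961923510062 [[-0.025, -1.0, -0.001, 0.188], [-0.982, 0.025, -0.188, 0.551], [0.188, -0.004, -0.982, 0.797], [0.0, 0.0, 0.0, 1.0]]
side 56.3997981045876 257.6066331249718 195.9888209862306 [[1.0, -0.016, -0.014, -0.547], [-0.021, -0.627, -0.779, 0.183], [0.004, 0.779, -0.627, 0.929], [0.0, 0.0, 0.0, 1.0]]
[0.26873529 0.59093867 0.24101478] [[-0.91, 0.414, -0.001], [0.414, 0.91, -0.002], [-0.0, -0.002, -1.0]] 0.08537345890263776 0.1
```

View pics/top0.png

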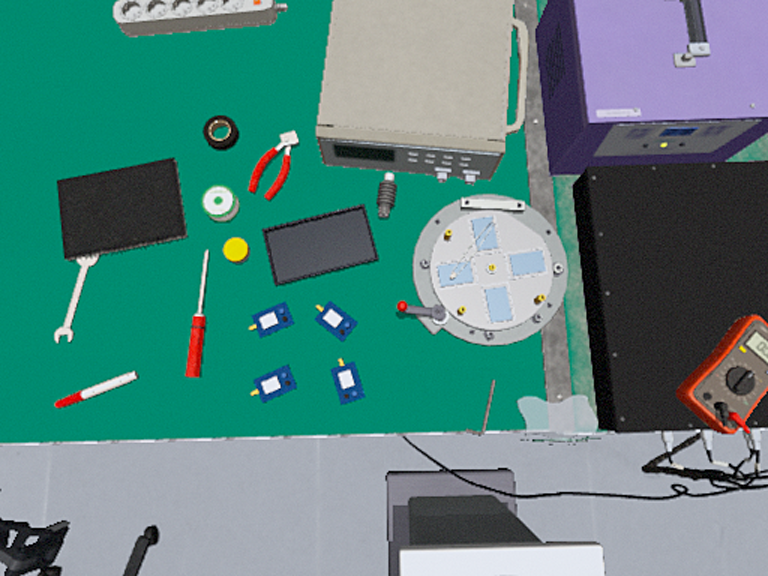

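View pics/side0.png

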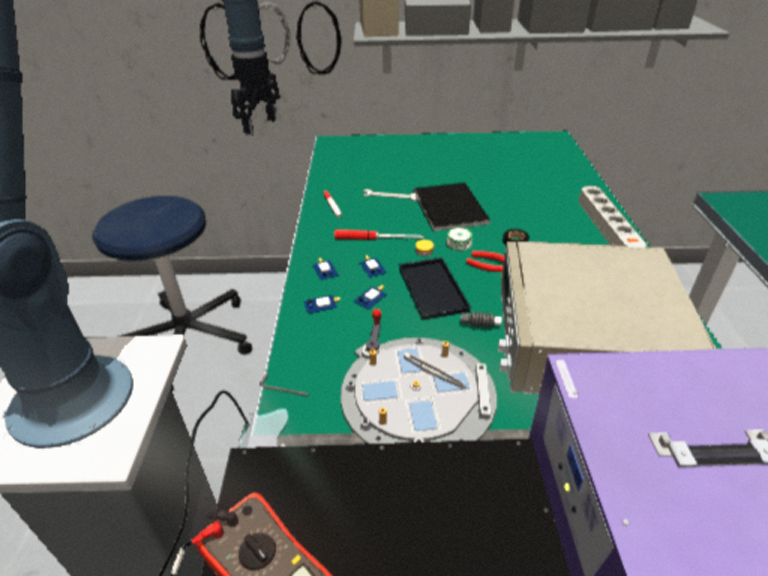

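The top view shows the tray at about (320,246), boards at (272,320), (337,320), (274,384) and (347,382), and the lever knob at (402,307). The posts are at (447,235), (461,311) and (540,299), the bar is at (492,203), and the tweezers run from (450,282) to (495,225). The plate's flat is about 35° clockwise of the bar. Next I'll measure.

```bash
cat >> h.py <<'E'
def blobs(m,amin,amax=1e9):
    n,l,s,c=cv2.connectedComponentsWithStats(m.astype(np.uint8))
    return [(c[i],s[i,4],l==i) for i in range(1,n) if amin<=s[i,4]<=amax]
def hsv(d): return cv2.cvtColor(d['color'],cv2.COLOR_BGR2HSV).astype(int)
def boards(d):
    h=hsv(d); H,S,V=h[...,0],h[...,1],h[...,2]; out=[]
    blue=(H>100)&(H<125)&(S>130)&(V>40)
    br=(H>15)&(H<35)&(S>90)&(V>90)
    for c,a,m in blobs(blue,60,700):
        mm=cv2.dilate(m.astype(np.uint8),np.ones((7,7)))>0
        hull=cv2.convexHull(np.argwhere(m)[:,::-1].astype(np.float32))
        P=np.array([onz(d,x,y,.005)[:2] for x,y in hull[:,0]],np.float32)
        (cx,cy),(w,hh),_=r=cv2.minAreaRect(P)
        b=mm&br
        if b.sum()<2: print('noconn',c,a); continue
        v,u=np.argwhere(b).mean(0); k=onz(d,u,v,.006)[:2]
        hm=np.zeros(m.shape,np.uint8); cv2.fillConvexPoly(hm,hull.astype(int),1)
        wh=(hm>0)&(S<60)&(V>170); can=onz(d,*np.argwhere(wh).mean(0)[::-1],.011)[:2] if wh.sum()>3 else None
        B=cv2.boxPoints(r); e=B[1]-B[0] if np.linalg.norm(B[1]-B[0])>np.linalg.norm(B[2]-B[1]) else B[2]-B[1]
        e=e/np.linalg.norm(e); dk=k-np.array([cx,cy]); e=e if e@dk>0 else -e
        # e = own -y direction
        out.append((np.array([cx,cy]),sorted((w,hh)),np.degrees(np.arctan2(e[1],e[0])),can,k,c))
    return out
E
cat > m.py <<'E'
from h import *
d=cam('top'); s=cam('side'); np.save('top.npy',d['color'])
np.set_printoptions(precision=4,suppress=True)
for b in boards(d): print('board',b[0],np.round(b[1],4),'conn dir %.1f'%b[2],'can',b[3],'k',b[4],'px',b[5])
h=hsv(d);H,S,V=h[...,0],h[...,1],h[...,2]
print('brass top');
for c,a,m in blobs((H>12)&(H<35)&(S>90)&(V>80),4):
    if c[0]>270: print(c,a,onz(d,*c,.045))
print('red')
for c,a,m in blobs(((H<8)|(H>172))&(S>150)&(V>90),8,200): print(c,a,onz(d,*c,.055))
print('pads')
for c,a,m in blobs((H>95)&(H<120)&(S>35)&(S<110)&(V>150),60): print(c,a,onz(d,*c,.0235))
print('tray')
for c,a,m in blobs(V<75,1500):
    if 150<c[0]<270 and 120<c[1]<200:
        r=cv2.minAreaRect(np.array([onz(d,x,y,.012)[:2] for y,x in np.argwhere(m)],np.float32)); print(c,a,r,cv2.boxPoints(r).tolist())
hs=hsv(s);H,S,V=hs[...,0],hs[...,1],hs[...,2]
print('side brass')
for c,a,m in blobs((H>12)&(H<35)&(S>90)&(V>60),4): 
    if c[1]>220: print(c,a,onz(s,*c,.037))
print('side red')
for c,a,m in blobs(((H<8)|(H>172))&(S>150)&(V>90),8,200): print(c,a,onz(s,*c,.055))
cv2.imwrite('pics/topc.png',cv2.resize(d['color'][120:240,255:395],None,fx=5,fy=5,interpolation=cv2.INTER_CUBIC))
cv2.imwrite('pics/sidec.png',cv2.resize(s['color'][195:305,220:340],None,fx=5,fy=5,interpolation=cv2.INTER_CUBIC))
E
python3 m.py
```

```text
noconn [452.      87.3117] 77
board [0.5136 0.2553] [0.0398 0.0595] conn dir 50.3 can [0.5178 0.2604] k [0.5349 0.2821] px [224.5278 214.3056]
board [0.5182 0.3621] [0.0406 0.0598] conn dir 111.8 can [0.517  0.3683] k [0.507  0.3947] px [182.4367 212.5388]
board [0.4101 0.237 ] [0.0396 0.0591] conn dir 16.4 can [0.4163 0.2393] k [0.4431 0.2469] px [231.8479 255.9087]
board [0.4116 0.3568] [0.0398 0.06  ] conn dir 113.0 can [0.4096 0.3629] k [0.3992 0.3884] px [184.063  255.0926]
brass top
[442.0833  96.0833] 12 [ 0.7997 -0.3149  0.045 ]
[298.2727 155.6364] 22 [0.6494 0.0641 0.045 ]
[327.5    177.7143] 14 [ 0.591  -0.0053  0.045 ]
[359.7778 198.6667] 27 [ 0.5366 -0.0806  0.045 ]
[307.619  206.2381] 21 [0.5211 0.0476 0.045 ]
[494.4  232.25] 20 [ 0.447  -0.3962  0.045 ]
red
[173.5366 112.2317] 164 [0.7685 0.3756 0.055 ]
[186.     118.6708] 161 [0.7503 0.3438 0.055 ]
[267.7568 203.7568] 37 [0.5281 0.1446 0.055 ]
[ 45.83 266.37] 100 [0.3936 0.6656 0.055 ]
pads
[322.66  155.124] 250 [ 0.6556 -0.0013  0.0235]
[351.303  174.9394] 297 [ 0.6017 -0.0707  0.0235]
[302.7188 182.3555] 256 [0.5855 0.0534 0.0235]
[331.8123 202.3657] 309 [ 0.5326 -0.0167  0.0235]
tray
side brass
[296.5263 232.2105] 38 [0.6534 0.0685 0.037 ]
[248.25   236.9091] 44 [0.5237 0.0547 0.037 ]
[277.  255.5] 16 [ 0.5962 -0.0126  0.037 ]
[254.8571 276.7143] 49 [ 0.5399 -0.0774  0.037 ]
[377.5789 324.4211] 19 [ 0.7946 -0.2083  0.037 ]
[197.1579 372.7105] 38 [ 0.4289 -0.2996  0.037 ]
side red
[217.3636 129.3636] 11 [0.4032 0.6185 0.055 ]
[235.5816 155.8227] 141 [0.4794 0.4269 0.055 ]
[325.6795 170.    ] 78 [0.7731 0.3311 0.055 ]
[322.8495 176.828 ] 93 [0.7581 0.2939 0.055 ]
[250.75   208.7143] 28 [0.531 0.148 0.055]
```

View pics/topc.png

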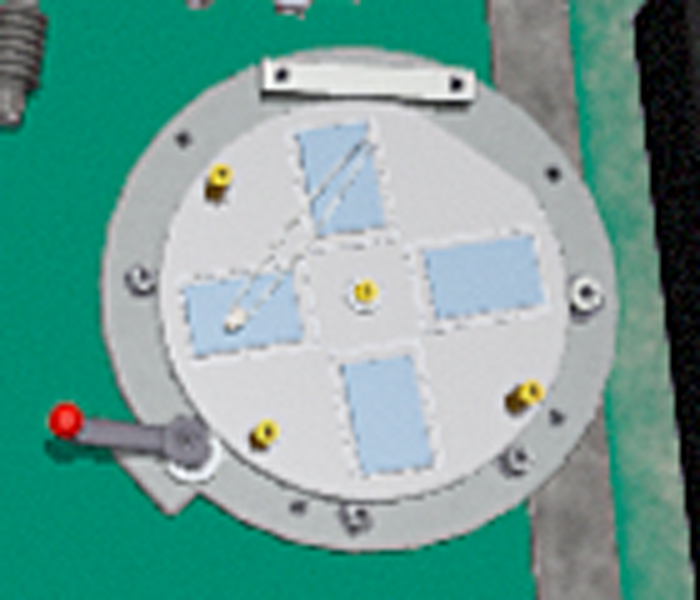

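The crop shows post tops at (221,176), (531,392) and (266,430). Bearings are at (585,293), (141,281), (355,518) and (517,460), and the cam axis is at (187,438). The tweezers run from (368,143) to (233,322).

```bash
cat > m2.py <<'E'
from h import *
np.set_printoptions(precision=4,suppress=True)
d=cam('top')
C=lambda x,y,z: onz(d,255+(x+.5)/5-.5,120+(y+.5)/5-.5,z)[:2]
def fit(A,B):
    A=np.array(A,float);B=np.array(B,float);a=A-A.mean(0);b=B-B.mean(0)
    th=np.arctan2((a[:,0]*b[:,1]-a[:,1]*b[:,0]).sum(),(a*b).sum());R=np.array([[np.cos(th),-np.sin(th)],[np.sin(th),np.cos(th)]])
    t=B.mean(0)-R@A.mean(0); return th,t,np.linalg.norm(B-(A@R.T+t),axis=1),R
F=fit([(0,-.112),(-.004,.111),(-.118,0),(-.086,-.079)],[C(585,293,.026),C(141,281,.026),C(355,518,.026),C(517,460,.026)])
print('fixture yaw',np.degrees(F[0]),F[1],F[2]); print('camaxis px ->fixture',F[3].T@(C(187,436,.036)-F[1]),'bar',F[3].T@(C(367,82,.027)-F[1]))
P=fit([(0,.092),(-.092,0),(0,-.092),(0,0)],[C(221,176,.052),C(266,430,.052),C(531,392,.052),C(366,291,.032)])
print('plate yaw',np.degrees(P[0]),P[1],P[2],'fix',F[3].T@(P[1]-F[1]))
k=C(66,418,.062); print('knob',k,'fix',F[3].T@(k-F[1]))
a,b=C(368,143,.028),C(233,322,.028);print('tweez',a,b,(a+b)/2,np.linalg.norm(a-b),'dir',np.degrees(np.arctan2(*(a-b)[::-1])))
T=[onz(d,(x+.5)/1.5-.5,(y+.5)/1.5-.5,.0155)[:2] for x,y in((264,235),(365,207),(378,254),(276,285))]
T=np.array(T);print('tray',T,T.mean(0),[np.linalg.norm(T[i]-T[i-1]) for i in range(4)],'long dir',np.degrees(np.arctan2(*((T[0]-T[1])+(T[3]-T[2]))[::-1])))
np.savez('fix.npz',th=F[0],t=F[1])
E
python3 m2.py
```

```text
fixture yaw -4.394112740544689 [ 0.599  -0.0076] [0.0015 0.0004 0.0013 0.0004]
camaxis px ->fixture [-0.0838  0.086 ] bar [ 0.1069 -0.0017]
plate yaw -37.990460428519974 [ 0.5936 -0.0087] [0.0008 0.0006 0.0001 0.0002] fix [-0.0054 -0.0015]
knob [0.5283 0.1447] fix [-0.0822  0.1464]
tweez [ 0.6723 -0.0157] [0.5804 0.0581] [0.6264 0.0212] 0.11783720409162225 dir -38.729031799241085
tray [[0.664  0.3768]
 [0.7102 0.2017]
 [0.6252 0.1811]
 [0.5755 0.3549]] [0.6437 0.2786] [np.float64(0.09115848285407424), np.float64(0.18102488992676594), np.float64(0.08747841508979068), np.float64(0.18082087305543992)] long dir 105.38677474974064
```

View pics/sidec.png

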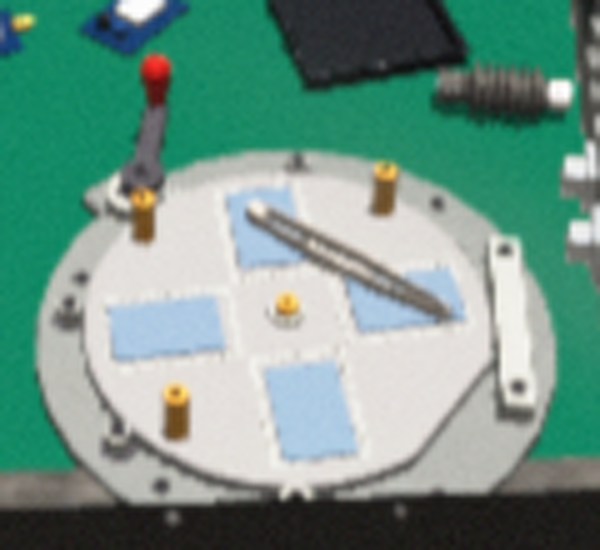

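```bash
cat > go.py <<'E'
# usage: go.py x y z yang  -> rows to reach (tool down, y axis at world angle yang mod 180), from the measured pose
from h import *
def go(x,y,z,ang=None,s=None,step=.05):
    s=s or monitor.state(); p=np.array(s['tcp_pos']);R=np.array(s['tcp_rot']);cur=np.degrees(np.arctan2(R[1,1],R[0,1]))
    da=0 if ang is None else (cur-ang+90)%180-90   # turn about tool z (down)
    d=np.array([x,y,z])-p; n=max(1,int(np.ceil(max(np.abs(d).max()*1.15/step,abs(da)/8.5))))
    print('at',p.round(4),'yang %.1f'%cur,'q7 %.1f'%s['q'][6],'gap %.4f'%s['finger_gap'],'ff %.1f'%s['finger_force'] if np.isscalar(s['finger_force']) else s['finger_force'],'F',np.round(s['wrist_force'],1),'t %.1f'%s['clock'])
    print('turn',round(da,2),'rows',n)
    for i in range(n):
        t=R.T@(d/n); print('tx %.4f ty %.4f tz %.4f az %.2f'%(*t,da/n))
        c,si=np.cos(np.radians(da/n)),np.sin(np.radians(da/n)); R=R@np.array([[c,-si,0],[si,c,0],[0,0,1]])
if __name__=='__main__':
    a=[float(v) for v in sys.argv[1:]]; go(*a)
E
python3 - <<'E'
from h import *
from go import go
d=cam('side');C=lambda x,y,z: onz(d,220+(x+.5)/5-.5,195+(y+.5)/5-.5,z)[:2]
a,b=C(452,314,.026),C(252,204,.030);print(a,b,(a+b)/2,np.linalg.norm(a-b),np.degrees(np.arctan2(*(a-b)[::-1])))
go(.626,.022,.15,51.5)
E
```

```text
[ 0.68003147 -0.01155924] [0.5820391 0.0655433] [0.63103528 0.02699203] 0.12468884009833758 -38.19644154919334
at [0.2689 0.5914 0.2418] yang 65.6 q7 -2.9 gap 0.0854 ff 0.0 F [ 0.2  0.4 -0.4] t 0.3
turn 14.05 rows 14
tx -0.0401 ty -0.0265 tz 0.0066 az 1.00
tx -0.0405 ty -0.0258 tz 0.0066 az 1.00
tx -0.0410 ty -0.0250 tz 0.0066 az 1.00
tx -0.0414 ty -0.0243 tz 0.0066 az 1.00
tx -0.0418 ty -0.0236 tz 0.0066 az 1.00
tx -0.0422 ty -0.0229 tz 0.0066 az 1.00
tx -0.0426 ty -0.0221 tz 0.0066 az 1.00
tx -0.0430 ty -0.0214 tz 0.0066 az 1.00
tx -0.0434 ty -0.0206 tz 0.0066 az 1.00
tx -0.0437 ty -0.0198 tz 0.0066 az 1.00
tx -0.0441 ty -0.0191 tz 0.0066 az 1.00
tx -0.0444 ty -0.0183 tz 0.0066 az 1.00
tx -0.0447 ty -0.0175 tz 0.0066 az 1.00
tx -0.0450 ty -0.0167 tz 0.0066 az 1.00
```

Call:
step_arm(plan=[{"tx":-0.04,"ty":-0.0265,"tz":0.0066,"az":1.0,"grip":0.04},{"tx":-0.0405,"ty":-0.026,"tz":0.0066,"az":1.0,"grip":0.04},{"tx":-0.041,"ty":-0.025,"tz":0.0066,"az":1.0,"grip":0.04},{"tx":-0.0415,"ty":-0.0245,"tz":0.0066,"az":1.0,"grip":0.04},{"tx":-0.042,"ty":-0.0235,"tz":0.0066,"az":1.0,"grip":0.04}], squeeze=30)

```text
validation failed for argument at $.pl...
```

Call:
step_arm(plan=[{"tx":-0.042,"ty":-0.023,"tz":0.0066,"az":1.0,"grip":0.04},{"tx":-0.0425,"ty":-0.022,"tz":0.0066,"az":1.0,"grip":0.04},{"tx":-0.043,"ty":-0.0215,"tz":0.0066,"az":1.0,"grip":0.04},{"tx":-0.0435,"ty":-0.0205,"tz":0.0066,"az":1.0,"grip":0.04},{"tx":-0.0435,"ty":-0.02,"tz":0.0066,"az":1.0,"grip":0.04}])

```text
validation failed for argument at $.pl...
```

Call:
step_arm(plan=[{"tx":-0.044,"ty":-0.019,"tz":0.0066,"az":1.0,"grip":0.04},{"tx":-0.0445,"ty":-0.018,"tz":0.0066,"az":1.0,"grip":0.04},{"tx":-0.0445,"ty":-0.0175,"tz":0.0066,"az":1.0,"grip":0.04},{"tx":-0.045,"ty":-0.0165,"tz":0.0066,"az":1.0,"grip":0.04},{"tx":0,"ty":0,"tz":0,"az":0,"grip":0.04}])

```text
validation failed for argument at $.pl...
```

```bash
python3 go.py .629 .024 .0355 51.5
```

```text
at [0.2689 0.5914 0.2418] yang 65.6 q7 -2.9 gap 0.0854 ff 0.0 F [ 0.2  0.4 -0.4] t 0.3
turn 14.05 rows 14
tx -0.0402 ty -0.0262 tz 0.0148 az 1.00
tx -0.0406 ty -0.0255 tz 0.0148 az 1.00
tx -0.0411 ty -0.0248 tz 0.0148 az 1.00
tx -0.0415 ty -0.0241 tz 0.0148 az 1.00
tx -0.0419 ty -0.0234 tz 0.0148 az 1.00
tx -0.0423 ty -0.0226 tz 0.0148 az 1.00
tx -0.0427 ty -0.0219 tz 0.0148 az 1.00
tx -0.0431 ty -0.0211 tz 0.0148 az 1.00
tx -0.0435 ty -0.0204 tz 0.0148 az 1.00
tx -0.0438 ty -0.0196 tz 0.0148 az 1.00
tx -0.0441 ty -0.0188 tz 0.0148 az 1.00
tx -0.0445 ty -0.0181 tz 0.0148 az 1.00
tx -0.0448 ty -0.0173 tz 0.0148 az 1.00
tx -0.0451 ty -0.0165 tz 0.0148 az 1.00
```

Call:
step_arm(plan=[{"tx":-0.04,"ty":-0.0265,"tz":0.0066,"ax":0,"ay":0,"az":1.0,"grip":0.04},{"tx":-0.0405,"ty":-0.026,"tz":0.0066,"ax":0,"ay":0,"az":1.0,"grip":0.04},{"tx":-0.041,"ty":-0.025,"tz":0.0066,"ax":0,"ay":0,"az":1.0,"grip":0.04},{"tx":-0.0415,"ty":-0.0245,"tz":0.0066,"ax":0,"ay":0,"az":1.0,"grip":0.04},{"tx":-0.042,"ty":-0.0235,"tz":0.0066,"ax":0,"ay":0,"az":1.0,"grip":0.04}], squeeze=30)

```text
clock: 0.8
tcp_pos: [0.3975, 0.3862, 0.2092]
tcp_rot: [[-0.871, 0.492, 0.0], [0.492, 0.871, 0.0], [-0.0, 0.001, -1.0]]
wrist_force: [1.3, -0.1, -0.3]
finger_gap: 0.0399
finger_force: 0.0
```

Call:
step_arm(plan=[{"tx":-0.042,"ty":-0.023,"tz":0.0066,"ax":0,"ay":0,"az":1.0,"grip":0.04},{"tx":-0.0425,"ty":-0.022,"tz":0.0066,"ax":0,"ay":0,"az":1.0,"grip":0.04},{"tx":-0.043,"ty":-0.0215,"tz":0.0066,"ax":0,"ay":0,"az":1.0,"grip":0.04},{"tx":-0.0435,"ty":-0.0205,"tz":0.0066,"ax":0,"ay":0,"az":1.0,"grip":0.04},{"tx":-0.0435,"ty":-0.02,"tz":0.0066,"ax":0,"ay":0,"az":1.0,"grip":0.04}])

```text
clock: 1.3
tcp_pos: [0.5248, 0.1831, 0.1764]
tcp_rot: [[-0.824, 0.566, 0.001], [0.566, 0.824, 0.001], [-0.0, 0.001, -1.0]]
wrist_force: [0.6, 0.4, 0.5]
finger_gap: 0.0399
finger_force: 0.0
```

Call:
step_arm(plan=[{"tx":-0.044,"ty":-0.019,"tz":0.0066,"ax":0,"ay":0,"az":1.0,"grip":0.04},{"tx":-0.0445,"ty":-0.018,"tz":0.0066,"ax":0,"ay":0,"az":1.0,"grip":0.04},{"tx":-0.0445,"ty":-0.0175,"tz":0.0066,"ax":0,"ay":0,"az":1.0,"grip":0.04},{"tx":-0.045,"ty":-0.0165,"tz":0.0066,"ax":0,"ay":0,"az":1.0,"grip":0.04},{"tx":0,"ty":0,"tz":0,"ax":0,"ay":0,"az":0,"grip":0.04}])

```text
clock: 1.8
tcp_pos: [0.6286, 0.0117, 0.1496]
tcp_rot: [[-0.775, 0.632, 0.002], [0.632, 0.775, -0.007], [-0.006, -0.004, -1.0]]
wrist_force: [0.4, -0.9, 0.4]
finger_gap: 0.04
finger_force: 0.0
```

```bash
python3 go.py .629 .024 .0355 51.5; python3 -c "
from h import *
d=cam('side');cv2.imwrite('pics/a1.png',cv2.resize(d['color'][150:310,190:350],None,fx=3.7,fy=3.7,interpolation=cv2.INTER_CUBIC))"
```

```text
at [0.6286 0.0117 0.1496] yang 50.8 q7 54.6 gap 0.0400 ff 0.0 F [ 0.4 -0.9  0.4] t 1.8
turn -0.69 rows 3
tx 0.0027 ty 0.0034 tz 0.0380 az -0.23
tx 0.0027 ty 0.0034 tz 0.0380 az -0.23
tx 0.0027 ty 0.0035 tz 0.0380 az -0.23
```

View pics/a1.png

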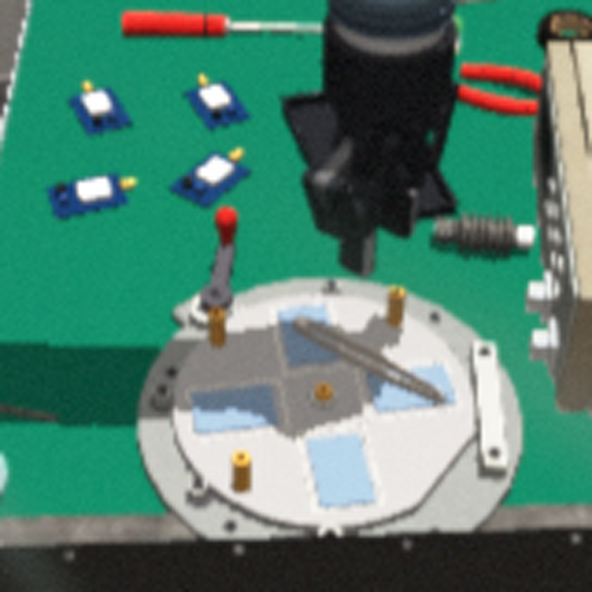

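The side view shows the gripper above the tweezers, which run from (300,322) to (440,398) and haven't moved.

Call:
step_arm(plan=[{"tx":0.003,"ty":0.0035,"tz":0.03,"ax":0,"ay":0,"az":0,"grip":0.04},{"tx":0.003,"ty":0.0035,"tz":0.03,"ax":0,"ay":0,"az":0,"grip":0.04},{"tx":0.0025,"ty":0.0035,"tz":0.02,"ax":0,"ay":0,"az":0,"grip":0.04},{"tx":0,"ty":0,"tz":0,"ax":0,"ay":0,"az":0,"grip":0.04},{"tx":0,"ty":0,"tz":0,"ax":0,"ay":0,"az":0,"grip":0.04}])

```text
clock: 2.35
tcp_pos: [0.6259, 0.0377, 0.07]
tcp_rot: [[-0.785, 0.62, -0.001], [0.62, 0.785, 0.001], [0.001, 0.0, -1.0]]
wrist_force: [0.1, -0.3, 0.0]
finger_gap: 0.0398
finger_force: 0.0
```

```bash
python3 go.py .629 .024 .0355 51.5
```

```text
at [0.6259 0.0377 0.07  ] yang 51.7 q7 55.2 gap 0.0398 ff 0.0 F [ 0.1 -0.3  0. ] t 2.4
turn 0.18 rows 1
tx -0.0110 ty -0.0089 tz 0.0345 az 0.18
```

Call:
step_arm(plan=[{"tx":-0.0105,"ty":-0.009,"tz":0.0,"ax":0,"ay":0,"az":0,"grip":0.04},{"tx":0,"ty":0,"tz":0.015,"ax":0,"ay":0,"az":0,"grip":0.04},{"tx":0,"ty":0,"tz":0.0195,"ax":0,"ay":0,"az":0,"grip":0.04},{"tx":0,"ty":0,"tz":0,"ax":0,"ay":0,"az":0,"grip":0.04},{"tx":0,"ty":0,"tz":0,"ax":0,"ay":0,"az":0,"grip":0.04}])

```text
clock: 2.85
tcp_pos: [0.6286, 0.0219, 0.0351]
tcp_rot: [[-0.782, 0.623, -0.001], [0.623, 0.782, -0.0], [0.0, -0.001, -1.0]]
wrist_force: [0.1, 0.2, 0.5]
finger_gap: 0.0403
finger_force: 0.0
```

Call:
step_arm(plan=[{"tx":0,"ty":0,"tz":0,"ax":0,"ay":0,"az":0,"grip":0.0},{"tx":0,"ty":0,"tz":0,"ax":0,"ay":0,"az":0,"grip":0.0},{"tx":0,"ty":0,"tz":0,"ax":0,"ay":0,"az":0,"grip":0.0},{"tx":0,"ty":0,"tz":0,"ax":0,"ay":0,"az":0,"grip":0.0},{"tx":0,"ty":0,"tz":0,"ax":0,"ay":0,"az":0,"grip":0.0}], squeeze=40)

```text
clock: 3.35
tcp_pos: [0.63, 0.0225, 0.0365]
tcp_rot: [[-0.783, 0.622, 0.002], [0.622, 0.783, 0.0], [-0.002, 0.001, -1.0]]
wrist_force: [-1.0, 0.2, 4.6]
finger_gap: 0.0127
finger_force: 40.4
```

Call:
step_arm(plan=[{"tx":0,"ty":0,"tz":-0.01,"ax":0,"ay":0,"az":0,"grip":0.0},{"tx":0,"ty":0,"tz":-0.03,"ax":0,"ay":0,"az":0,"grip":0.0},{"tx":0,"ty":0,"tz":-0.035,"ax":0,"ay":0,"az":0,"grip":0.0},{"tx":0,"ty":0,"tz":-0.025,"ax":0,"ay":0,"az":0,"grip":0.0},{"tx":0,"ty":0,"tz":0,"ax":0,"ay":0,"az":0,"grip":0.0}])

```text
clock: 3.85
tcp_pos: [0.632, 0.0226, 0.1402]
tcp_rot: [[-0.783, 0.622, 0.008], [0.622, 0.783, 0.001], [-0.006, 0.006, -1.0]]
wrist_force: [0.2, 0.4, 0.7]
finger_gap: 0.0125
finger_force: 39.8
```

```bash
python3 go.py .6437 .2786 .13 15.4
```

```text
at [0.632  0.0226 0.1402] yang 51.5 q7 55.0 gap 0.0125 ff 39.8 F [0.2 0.4 0.7] t 3.9
turn 36.14 rows 6
tx 0.0250 ty 0.0346 tz 0.0018 az 6.02
tx 0.0285 ty 0.0318 tz 0.0018 az 6.02
tx 0.0317 ty 0.0286 tz 0.0018 az 6.02
tx 0.0345 ty 0.0251 tz 0.0018 az 6.02
tx 0.0370 ty 0.0214 tz 0.0018 az 6.02
tx 0.0390 ty 0.0174 tz 0.0018 az 6.02
```

Call:
step_arm(plan=[{"tx":0.025,"ty":0.0345,"tz":0.0,"ax":0,"ay":0,"az":6.0,"grip":0.0},{"tx":0.0285,"ty":0.032,"tz":0.0,"ax":0,"ay":0,"az":6.0,"grip":0.0},{"tx":0.0315,"ty":0.0285,"tz":0.0,"ax":0,"ay":0,"az":6.0,"grip":0.0},{"tx":0.0345,"ty":0.025,"tz":0.0,"ax":0,"ay":0,"az":6.0,"grip":0.0},{"tx":0.037,"ty":0.0215,"tz":0.0,"ax":0,"ay":0,"az":6.0,"grip":0.0}])

```text
clock: 4.35
tcp_pos: [0.6371, 0.2372, 0.134]
tcp_rot: [[-0.363, 0.932, -0.003], [0.932, 0.363, -0.001], [0.0, -0.003, -1.0]]
wrist_force: [1.6, 0.2, 0.0]
finger_gap: 0.013
finger_force: 39.8
```

Call:
step_arm(plan=[{"tx":0.039,"ty":0.0175,"tz":0.01,"ax":0,"ay":0,"az":6.1,"grip":0.0},{"tx":0,"ty":0,"tz":0.02,"ax":0,"ay":0,"az":0,"grip":0.0},{"tx":0,"ty":0,"tz":0.02,"ax":0,"ay":0,"az":0,"grip":0.0},{"tx":0,"ty":0,"tz":0,"ax":0,"ay":0,"az":0,"grip":0.0},{"tx":0,"ty":0,"tz":0,"ax":0,"ay":0,"az":0,"grip":0.0}])

```text
clock: 4.85
tcp_pos: [0.6394, 0.2775, 0.0841]
tcp_rot: [[-0.266, 0.964, -0.003], [0.964, 0.266, -0.002], [-0.001, -0.003, -1.0]]
wrist_force: [-0.5, -0.4, -0.2]
finger_gap: 0.0124
finger_force: 39.8
```

```bash
python3 go.py .6437 .2786 .017 15.4; python3 -c "
from h import *
d=cam('top');s=cam('side')
a=cv2.resize(d['color'][110:210,140:270],None,fx=3,fy=3,interpolation=cv2.INTER_CUBIC);b=cv2.resize(s['color'][130:230,210:340],None,fx=3,fy=3,interpolation=cv2.INTER_CUBIC)
cv2.imwrite('pics/a2.png',np.hstack([a,b]))"
```

```text
at [0.6394 0.2775 0.0841] yang 15.4 q7 1.7 gap 0.0124 ff 39.8 F [-0.5 -0.4 -0.2] t 4.8
turn 0.01 rows 2
tx -0.0000 ty 0.0023 tz 0.0336 az 0.01
tx -0.0000 ty 0.0023 tz 0.0336 az 0.01
```

View pics/a2.png

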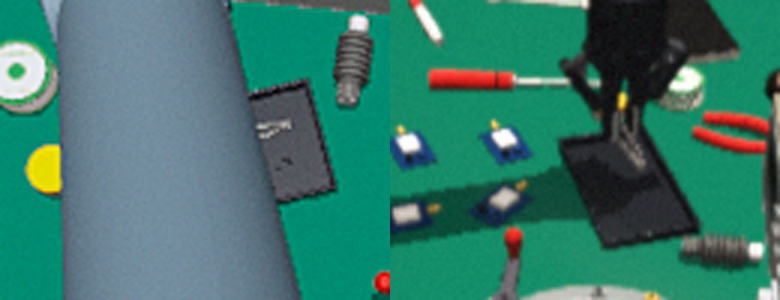

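The view shows the tweezers held above the tray, aligned with its long side. I'll lower and release.

Call:
step_arm(plan=[{"tx":0,"ty":0.0025,"tz":0.025,"ax":0,"ay":0,"az":0,"grip":0.0},{"tx":0,"ty":0.0015,"tz":0.025,"ax":0,"ay":0,"az":0,"grip":0.0},{"tx":0,"ty":0,"tz":0.012,"ax":0,"ay":0,"az":0,"grip":0.0},{"tx":0,"ty":0,"tz":0.005,"ax":0,"ay":0,"az":0,"grip":0.0},{"tx":0,"ty":0,"tz":0,"ax":0,"ay":0,"az":0,"grip":0.0}])

```text
clock: 5.45
tcp_pos: [0.6443, 0.2793, 0.0185]
tcp_rot: [[-0.266, 0.964, -0.0], [0.964, 0.266, -0.0], [-0.0, -0.0, -1.0]]
wrist_force: [-1.0, -0.3, -0.9]
finger_gap: 0.0129
finger_force: 39.8
```

Call:
step_arm(plan=[{"tx":0,"ty":0,"tz":0,"ax":0,"ay":0,"az":0,"grip":0.0},{"tx":0,"ty":0,"tz":0,"ax":0,"ay":0,"az":0,"grip":0.02},{"tx":0,"ty":0,"tz":0,"ax":0,"ay":0,"az":0,"grip":0.03},{"tx":0,"ty":0,"tz":0,"ax":0,"ay":0,"az":0,"grip":0.03},{"tx":0,"ty":0,"tz":0,"ax":0,"ay":0,"az":0,"grip":0.03}])

```text
clock: 5.95
tcp_pos: [0.6444, 0.2796, 0.0187]
tcp_rot: [[-0.266, 0.964, 0.0], [0.964, 0.266, 0.0], [0.0, 0.001, -1.0]]
wrist_force: [-1.1, 0.5, 0.1]
finger_gap: 0.0301
finger_force: 0.0
```

Call:
step_arm(plan=[{"tx":0,"ty":0,"tz":-0.02,"ax":0,"ay":0,"az":0,"grip":0.03},{"tx":0,"ty":0,"tz":-0.04,"ax":0,"ay":0,"az":0,"grip":0.03},{"tx":0,"ty":0,"tz":-0.04,"ax":0,"ay":0,"az":0,"grip":0.03},{"tx":0,"ty":0,"tz":-0.02,"ax":0,"ay":0,"az":0,"grip":0},{"tx":0,"ty":0,"tz":0,"ax":0,"ay":0,"az":0,"grip":0}])

```text
clock: 6.45
tcp_pos: [0.6481, 0.2805, 0.1454]
tcp_rot: [[-0.266, 0.964, 0.01], [0.964, 0.266, 0.005], [0.002, 0.011, -1.0]]
wrist_force: [0.7, 0.4, 0.3]
finger_gap: 0.0022
finger_force: 0.0
```

```bash
python3 - <<'E'
from h import *
from go import go
d=cam('top')
print([onz(d,x/1.5,y/1.5,z).round(3) for x,y,z in ((468,178,.03),(500,176,0),(500,135,.1))])
go(.6675,.0503,.10,52)
p=np.array([-.017-.005,.092]) # tool (x tangent,y radial)
for dl in (4.,):
    t=np.radians(dl)
    # frame (x=tangent,y=radial) is left-handed seen from above: ccw turn takes radial->tangent
    q=np.array([p[0]*np.cos(t)+p[1]*np.sin(t),-p[0]*np.sin(t)+p[1]*np.cos(t)]); print('row per %g deg'%dl,q-p)
E
```

```text
[array([0.753, 0.022, 0.03 ]), array([ 0.768, -0.041,  0.   ]), array([ 0.796, -0.021,  0.1  ])]
at [0.6463 0.28   0.1424] yang 15.4 q7 0.7 gap 0.0000 ff 0.0 F [-0.4  0.3  0.1] t 6.5
turn -36.57 rows 6
tx -0.0379 ty -0.0068 tz 0.0070 az -6.09
tx -0.0369 ty -0.0108 tz 0.0070 az -6.09
tx -0.0356 ty -0.0147 tz 0.0070 az -6.09
tx -0.0338 ty -0.0184 tz 0.0070 az -6.09
tx -0.0317 ty -0.0218 tz 0.0070 az -6.09
tx -0.0292 ty -0.0251 tz 0.0070 az -6.09
row per 4 deg [0.00647119 0.00131054]
```

Call:
step_arm(plan=[{"tx":-0.038,"ty":-0.007,"tz":0.0,"ax":0,"ay":0,"az":-6.1,"grip":0},{"tx":-0.037,"ty":-0.011,"tz":0.0,"ax":0,"ay":0,"az":-6.1,"grip":0},{"tx":-0.0355,"ty":-0.0145,"tz":0.0,"ax":0,"ay":0,"az":-6.1,"grip":0},{"tx":-0.034,"ty":-0.0185,"tz":0.0,"ax":0,"ay":0,"az":-6.1,"grip":0},{"tx":-0.0315,"ty":-0.022,"tz":0.0,"ax":0,"ay":0,"az":-6.1,"grip":0}])

```text
clock: 7.0
tcp_pos: [0.66, 0.0859, 0.1368]
tcp_rot: [[-0.722, 0.692, -0.003], [0.692, 0.722, -0.001], [0.002, -0.003, -1.0]]
wrist_force: [0.4, 0.8, 0.7]
finger_gap: -0.0001
finger_force: 0.0
```

Call:
step_arm(plan=[{"tx":-0.029,"ty":-0.025,"tz":0.01,"ax":0,"ay":0,"az":-6.1,"grip":0},{"tx":0,"ty":0,"tz":0.015,"ax":0,"ay":0,"az":0,"grip":0},{"tx":0,"ty":0,"tz":0.015,"ax":0,"ay":0,"az":0,"grip":0},{"tx":0,"ty":0,"tz":0,"ax":0,"ay":0,"az":0,"grip":0},{"tx":0,"ty":0,"tz":0,"ax":0,"ay":0,"az":0,"grip":0}])

```text
clock: 7.5
tcp_pos: [0.6637, 0.0525, 0.0968]
tcp_rot: [[-0.791, 0.612, -0.003], [0.612, 0.791, 0.001], [0.003, -0.001, -1.0]]
wrist_force: [0.8, 1.1, 0.1]
finger_gap: -0.0003
finger_force: 0.0
```

```bash
python3 go.py .6675 .0503 .041 52
```

```text
at [0.6637 0.0525 0.0968] yang 52.2 q7 54.1 gap -0.0003 ff 0.0 F [0.8 1.1 0.1] t 7.5
turn 0.24 rows 2
tx -0.0022 ty 0.0003 tz 0.0279 az 0.12
tx -0.0022 ty 0.0003 tz 0.0279 az 0.12
```

Call:
step_arm(plan=[{"tx":-0.0045,"ty":0.0005,"tz":0.01,"ax":0,"ay":0,"az":0,"grip":0},{"tx":0,"ty":0,"tz":0.023,"ax":0,"ay":0,"az":0,"grip":0},{"tx":0,"ty":0,"tz":0.023,"ax":0,"ay":0,"az":0,"grip":0},{"tx":0,"ty":0,"tz":0,"ax":0,"ay":0,"az":0,"grip":0},{"tx":0.003,"ty":0,"tz":0,"ax":0,"ay":0,"az":0,"grip":0}])

```text
clock: 8.0
tcp_pos: [0.6666, 0.0491, 0.0423]
tcp_rot: [[-0.789, 0.615, -0.0], [0.615, 0.789, -0.001], [-0.0, -0.0, -1.0]]
wrist_force: [-0.4, -0.1, -0.7]
finger_gap: -0.0001
finger_force: 0.0
```

Call:
step_arm(plan=[{"tx":0.0065,"ty":0.0013,"tz":0,"ax":0,"ay":0,"az":-4,"grip":0},{"tx":0.0065,"ty":0.0013,"tz":0,"ax":0,"ay":0,"az":-4,"grip":0},{"tx":0.0065,"ty":0.0013,"tz":0,"ax":0,"ay":0,"az":-4,"grip":0},{"tx":0.0065,"ty":0.0013,"tz":0,"ax":0,"ay":0,"az":-4,"grip":0},{"tx":0.0065,"ty":0.0013,"tz":0,"ax":0,"ay":0,"az":-4,"grip":0}])

```text
clock: 8.5
tcp_pos: [0.6434, 0.0711, 0.0447]
tcp_rot: [[-0.952, 0.305, 0.005], [0.305, 0.952, 0.0], [-0.004, 0.002, -1.0]]
wrist_force: [0.6, 1.1, 0.4]
finger_gap: -0.0
finger_force: 0.3
```

Call:
step_arm(plan=[{"tx":0.005,"ty":0.001,"tz":0,"ax":0,"ay":0,"az":-3,"grip":0},{"tx":0.005,"ty":0.001,"tz":0,"ax":0,"ay":0,"az":-3,"grip":0},{"tx":0.005,"ty":0.001,"tz":0,"ax":0,"ay":0,"az":-3,"grip":0},{"tx":0.003,"ty":0.0005,"tz":0,"ax":0,"ay":0,"az":-2,"grip":0},{"tx":0,"ty":0,"tz":0,"ax":0,"ay":0,"az":0,"grip":0}])

```text
clock: 9.0
tcp_pos: [0.6258, 0.0789, 0.0439]
tcp_rot: [[-0.993, 0.121, 0.002], [0.121, 0.993, 0.001], [-0.002, 0.001, -1.0]]
wrist_force: [-0.1, 0.2, -0.3]
finger_gap: 0.0003
finger_force: 0.0
```

```bash
cat > plate.py <<'E'
# post masks in side view -> plate yaw from pairs of posts (2 views combined)
from h import *
np.set_printoptions(precision=4,suppress=True)
s=cam('side');H,S,V=np.moveaxis(hsv(s),2,0)
for c,a,m in blobs((H>12)&(H<35)&(S>90)&(V>60),4):
    if 220<c[1]<300 and 230<c[0]<330: print('side',c,a,onz(s,*c,.037)[:2])
d=cam('top');H,S,V=np.moveaxis(hsv(d),2,0)
for c,a,m in blobs((H>12)&(H<35)&(S>90)&(V>80),4):
    if 270<c[0]<400 and 140<c[1]<240: print('top',c,a,onz(d,*c,.045)[:2])
E
python3 plate.py;python3 go.py .6 .08 .041
```

```text
side [280.4615 228.1282] 39 [0.6113 0.0855]
side [240.5122 248.8049] 41 [0.5041 0.0127]
side [276.2857 255.5   ] 14 [ 0.5944 -0.0126]
side [272.3182 283.    ] 44 [ 0.5803 -0.0967]
top [291.76 171.84] 25 [0.6081 0.0823]
top [324.0556 214.0556] 18 [0.501  0.0088]
at [0.6258 0.0786 0.0433] yang 83.0 q7 78.7 gap 0.0001 ff 0.2 F [ 0.  -0.3  1.2] t 9.1
turn 0 rows 1
tx 0.0258 ty -0.0017 tz 0.0022 az 0.00
```

The posts show the plate at −9.7°, and the target is −4.4°, so it needs 5.3° more.

Call:
step_arm(plan=[{"tx":0.003,"ty":0.0005,"tz":0,"ax":0,"ay":0,"az":-1.8,"grip":0},{"tx":0.003,"ty":0.0005,"tz":0,"ax":0,"ay":0,"az":-1.8,"grip":0},{"tx":0.0025,"ty":0.0005,"tz":0,"ax":0,"ay":0,"az":-1.6,"grip":0},{"tx":0,"ty":0,"tz":0,"ax":0,"ay":0,"az":0,"grip":0},{"tx":0,"ty":0,"tz":0,"ax":0,"ay":0,"az":0,"grip":0}])

```text
clock: 9.6
tcp_pos: [0.6159, 0.0806, 0.042]
tcp_rot: [[-1.0, 0.031, -0.001], [0.031, 1.0, -0.0], [0.001, -0.0, -1.0]]
wrist_force: [-0.0, -1.0, -0.0]
finger_gap: -0.0001
finger_force: 0.0
```

```bash
python3 plate.py;python3 go.py .6 .08 .041
```

```text
side [276.575 228.05 ] 40 [0.6008 0.0861]
side [240.    252.275] 40 [0.503  0.0009]
side [276.3846 255.6154] 13 [ 0.5946 -0.0129]
side [276.4419 283.1628] 43 [ 0.5899 -0.0974]
top [291.7692 175.9231] 26 [0.5977 0.0827]
at [0.6163 0.0805 0.0421] yang 88.2 q7 82.8 gap -0.0001 ff 0.0 F [-0.5 -0.2  0.4] t 9.7
turn 0 rows 1
tx 0.0162 ty -0.0010 tz 0.0011 az 0.00
```

The plate is at −3.4° ±1, which is good enough for the cam. I'll lift and turn the tool half round for the lever push.

Call:
step_arm(plan=[{"tx":-0.004,"ty":0,"tz":-0.01,"ax":0,"ay":0,"az":0,"grip":0},{"tx":-0.004,"ty":0,"tz":-0.03,"ax":0,"ay":0,"az":0,"grip":0},{"tx":0,"ty":0,"tz":-0.04,"ax":0,"ay":0,"az":8.3,"grip":0},{"tx":0,"ty":0,"tz":0,"ax":0,"ay":0,"az":8.3,"grip":0},{"tx":0,"ty":0,"tz":0,"ax":0,"ay":0,"az":8.3,"grip":0}])

```text
clock: 10.2
tcp_pos: [0.627, 0.0806, 0.1257]
tcp_rot: [[-0.891, 0.454, 0.005], [0.454, 0.891, 0.001], [-0.004, 0.004, -1.0]]
wrist_force: [-0.2, 0.1, -0.6]
finger_gap: -0.0002
finger_force: 0.0
```

Call:
step_arm(plan=[{"tx":0,"ty":0,"tz":0,"ax":0,"ay":0,"az":8.3,"grip":0},{"tx":0,"ty":0,"tz":0,"ax":0,"ay":0,"az":8.3,"grip":0},{"tx":0,"ty":0,"tz":0,"ax":0,"ay":0,"az":8.3,"grip":0},{"tx":0,"ty":0,"tz":0,"ax":0,"ay":0,"az":8.3,"grip":0},{"tx":0,"ty":0,"tz":0,"ax":0,"ay":0,"az":8.3,"grip":0}])

```text
clock: 10.7
tcp_pos: [0.6252, 0.0805, 0.1233]
tcp_rot: [[-0.367, 0.93, 0.001], [0.93, 0.367, 0.0], [0.0, 0.001, -1.0]]
wrist_force: [-0.2, -0.1, 0.3]
finger_gap: -0.0
finger_force: 0.0
```

Call:
step_arm(plan=[{"tx":0,"ty":0,"tz":0,"ax":0,"ay":0,"az":8.3,"grip":0},{"tx":0,"ty":0,"tz":0,"ax":0,"ay":0,"az":8.3,"grip":0},{"tx":0,"ty":0,"tz":0,"ax":0,"ay":0,"az":8.3,"grip":0},{"tx":0,"ty":0,"tz":0,"ax":0,"ay":0,"az":8.3,"grip":0},{"tx":0,"ty":0,"tz":0,"ax":0,"ay":0,"az":8.3,"grip":0}])

```text
clock: 11.2
tcp_pos: [0.6252, 0.0807, 0.1233]
tcp_rot: [[0.342, 0.94, 0.001], [0.94, -0.342, 0.001], [0.001, 0.001, -1.0]]
wrist_force: [-0.2, -0.5, -0.7]
finger_gap: 0.0001
finger_force: 0.0
```

Call:
step_arm(plan=[{"tx":0,"ty":0,"tz":0,"ax":0,"ay":0,"az":8.3,"grip":0},{"tx":0,"ty":0,"tz":0,"ax":0,"ay":0,"az":8.3,"grip":0},{"tx":0,"ty":0,"tz":0,"ax":0,"ay":0,"az":8.3,"grip":0},{"tx":0,"ty":0,"tz":0,"ax":0,"ay":0,"az":8.3,"grip":0},{"tx":0,"ty":0,"tz":0,"ax":0,"ay":0,"az":8.3,"grip":0}])

```text
clock: 11.7
tcp_pos: [0.6252, 0.0809, 0.1232]
tcp_rot: [[0.878, 0.478, 0.001], [0.478, -0.878, 0.001], [0.001, -0.0, -1.0]]
wrist_force: [0.1, -0.2, -0.2]
finger_gap: -0.0001
finger_force: 0.0
```

Call:
step_arm(plan=[{"tx":0,"ty":0,"tz":0,"ax":0,"ay":0,"az":8.3,"grip":0},{"tx":0,"ty":0,"tz":0,"ax":0,"ay":0,"az":8.3,"grip":0},{"tx":0,"ty":0,"tz":0,"ax":0,"ay":0,"az":8.3,"grip":0},{"tx":0,"ty":0,"tz":0,"ax":0,"ay":0,"az":8.3,"grip":0},{"tx":0,"ty":0,"tz":0,"ax":0,"ay":0,"az":0,"grip":0}])

```text
clock: 12.2
tcp_pos: [0.6251, 0.0811, 0.1228]
tcp_rot: [[0.997, -0.075, 0.0], [-0.075, -0.997, -0.0], [0.0, 0.0, -1.0]]
wrist_force: [0.4, 0.1, -0.1]
finger_gap: -0.0002
finger_force: 0.0
```

```bash
python3 go.py .554 .145 .09 -94.4; python3 plate.py
```

```text
at [0.6251 0.0811 0.1228] yang -94.3 q7 -79.4 gap -0.0002 ff 0.0 F [ 0.4  0.1 -0.1] t 12.2
turn 0.12 rows 2
tx -0.0378 ty -0.0292 tz 0.0164 az 0.06
tx -0.0379 ty -0.0292 tz 0.0164 az 0.06
side [276.4634 227.878 ] 41 [0.6005 0.0868]
side [240.1 252.3] 40 [0.5033 0.0008]
side [276.5    255.7143] 14 [ 0.5949 -0.0133]
side [276.4419 283.1628] 43 [ 0.5899 -0.0974]
top [365.7308 178.5769] 26 [ 0.5864 -0.0994]
```

Call:
step_arm(plan=[{"tx":-0.038,"ty":-0.029,"tz":0.005,"ax":0,"ay":0,"az":0,"grip":0},{"tx":-0.038,"ty":-0.029,"tz":0.01,"ax":0,"ay":0,"az":0,"grip":0},{"tx":0,"ty":0,"tz":0,"ax":0,"ay":0,"az":0,"grip":0},{"tx":0,"ty":0,"tz":0,"ax":0,"ay":0,"az":0,"grip":0},{"tx":0,"ty":0,"tz":0,"ax":0,"ay":0,"az":0,"grip":0}])

```text
clock: 12.8
tcp_pos: [0.5543, 0.1434, 0.1081]
tcp_rot: [[0.997, -0.075, 0.002], [-0.075, -0.997, 0.0], [0.002, -0.0, -1.0]]
wrist_force: [0.9, -0.4, 0.2]
finger_gap: -0.0001
finger_force: 0.0
```

Call:
step_arm(plan=[{"tx":0,"ty":0,"tz":0.02,"ax":0,"ay":0,"az":0,"grip":0},{"tx":0,"ty":0,"tz":0.02,"ax":0,"ay":0,"az":0,"grip":0},{"tx":0,"ty":0,"tz":0.019,"ax":0,"ay":0,"az":0,"grip":0},{"tx":0,"ty":0,"tz":0,"ax":0,"ay":0,"az":0,"grip":0},{"tx":0,"ty":0,"tz":0,"ax":0,"ay":0,"az":0,"grip":0}])

```text
clock: 13.3
tcp_pos: [0.5538, 0.1429, 0.0483]
tcp_rot: [[0.997, -0.077, -0.0], [-0.077, -0.997, -0.001], [0.0, 0.001, -1.0]]
wrist_force: [0.3, 0.8, 0.3]
finger_gap: -0.0003
finger_force: 0.0
```

```bash
python3 go.py .554 .145 .049 -94.4; python3 -c "
from h import *
d=cam('top');s=cam('side')
a=cv2.resize(d['color'][150:250,240:370],None,fx=3,fy=3,interpolation=cv2.INTER_CUBIC);b=cv2.resize(s['color'][180:280,200:330],None,fx=3,fy=3,interpolation=cv2.INTER_CUBIC)
cv2.imwrite('pics/a3.png',np.hstack([a,b]))"
```

```text
at [0.5538 0.1429 0.0483] yang -94.4 q7 -82.7 gap -0.0003 ff 0.0 F [0.3 0.8 0.3] t 13.3
turn -0.02 rows 1
tx 0.0001 ty -0.0021 tz -0.0007 az -0.02
```

View pics/a3.png

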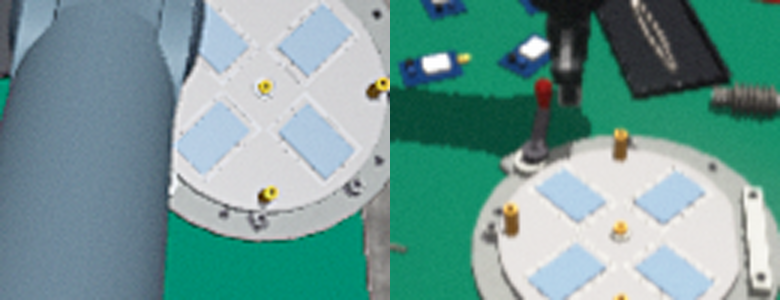

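The views show the tweezers lying in the tray, the plate's flat towards the bar, and the fingertip just on the bar side of the red knob at side crop (543,92). Now the push.

Call:
step_arm(plan=[{"tx":-0.0055,"ty":-0.0015,"tz":0,"ax":0,"ay":0,"az":0,"grip":0},{"tx":-0.0053,"ty":-0.0015,"tz":0,"ax":0,"ay":0,"az":-5,"grip":0},{"tx":-0.0053,"ty":-0.0015,"tz":0,"ax":0,"ay":0,"az":-5,"grip":0},{"tx":-0.0053,"ty":-0.0015,"tz":0,"ax":0,"ay":0,"az":-5,"grip":0},{"tx":-0.0053,"ty":-0.0015,"tz":0,"ax":0,"ay":0,"az":-5,"grip":0}])

```text
clock: 13.9
tcp_pos: [0.5279, 0.1518, 0.0495]
tcp_rot: [[0.962, 0.274, 0.004], [0.274, -0.962, 0.001], [0.004, -0.0, -1.0]]
wrist_force: [1.7, 0.1, -1.5]
finger_gap: -0.0001
finger_force: 1.1
```

Call:
step_arm(plan=[{"tx":-0.0053,"ty":-0.0015,"tz":0,"ax":0,"ay":0,"az":-5,"grip":0},{"tx":-0.0053,"ty":-0.0015,"tz":0,"ax":0,"ay":0,"az":-5,"grip":0},{"tx":-0.0053,"ty":-0.0015,"tz":0,"ax":0,"ay":0,"az":-5,"grip":0},{"tx":-0.0053,"ty":-0.0015,"tz":0,"ax":0,"ay":0,"az":-5,"grip":0},{"tx":-0.0053,"ty":-0.0015,"tz":0,"ax":0,"ay":0,"az":-5,"grip":0}])

```text
clock: 14.4
tcp_pos: [0.5003, 0.1486, 0.0495]
tcp_rot: [[0.755, 0.655, 0.003], [0.655, -0.755, 0.003], [0.004, -0.001, -1.0]]
wrist_force: [-0.1, 3.1, -0.2]
finger_gap: -0.0003
finger_force: 1.2
```

```bash
cat > knob.py <<'E'
from h import *
f=np.load('fix.npz');th=f['th'];R=np.array([[np.cos(th),-np.sin(th)],[np.sin(th),np.cos(th)]])
for n in ('side','top'):
    s=cam(n);H,S,V=np.moveaxis(hsv(s),2,0)
    for c,a,m in blobs(((H<8)|(H>172))&(S>150)&(V>90),4,80):
        p=onz(s,*c,.055)[:2]
        if np.linalg.norm(p-[.52,.087])<.09: q=R.T@(p-f['t']);print(n,'knob',p.round(4),'fix',q.round(4),'lever deg %.1f'%(np.degrees(np.arctan2(q[1]-.088,q[0]+.088))-90))
E
python3 knob.py; python3 go.py .5 .1 .05
```

```text
side knob [0.4881 0.138 ] fix [-0.1218  0.1366] lever deg 34.8
at [0.4995 0.1476 0.0493] yang -49.3 q7 -47.2 gap -0.0003 ff 0.5 F [-0.7  0.9 -0.6] t 14.5
turn 0 rows 2
tx -0.0153 ty 0.0182 tz -0.0004 az 0.00
tx -0.0153 ty 0.0182 tz -0.0004 az 0.00
```

Call:
step_arm(plan=[{"tx":-0.0053,"ty":-0.0015,"tz":0,"ax":0,"ay":0,"az":-5,"grip":0},{"tx":-0.0053,"ty":-0.0015,"tz":0,"ax":0,"ay":0,"az":-5,"grip":0},{"tx":-0.0053,"ty":-0.0015,"tz":0,"ax":0,"ay":0,"az":-5,"grip":0},{"tx":-0.0053,"ty":-0.0015,"tz":0,"ax":0,"ay":0,"az":-5,"grip":0},{"tx":-0.0053,"ty":-0.0015,"tz":0,"ax":0,"ay":0,"az":-5,"grip":0}])

```text
clock: 15.0
tcp_pos: [0.4773, 0.132, 0.049]
tcp_rot: [[0.41, 0.912, 0.001], [0.912, -0.41, 0.002], [0.002, -0.0, -1.0]]
wrist_force: [0.1, 3.3, 1.5]
finger_gap: -0.0
finger_force: 1.3
```

Call:
step_arm(plan=[{"tx":-0.0053,"ty":-0.0015,"tz":0,"ax":0,"ay":0,"az":-5,"grip":0},{"tx":-0.0053,"ty":-0.0015,"tz":0,"ax":0,"ay":0,"az":-5,"grip":0},{"tx":-0.0053,"ty":-0.0015,"tz":0,"ax":0,"ay":0,"az":-5,"grip":0},{"tx":-0.0053,"ty":-0.0015,"tz":0,"ax":0,"ay":0,"az":-5,"grip":0},{"tx":0,"ty":0,"tz":0,"ax":0,"ay":0,"az":0,"grip":0}])

```text
clock: 15.5
tcp_pos: [0.4653, 0.1151, 0.0489]
tcp_rot: [[0.075, 0.997, 0.001], [0.997, -0.075, 0.004], [0.004, 0.0, -1.0]]
wrist_force: [0.9, 5.1, -1.1]
finger_gap: 0.0003
finger_force: 3.0
```

```bash
python3 knob.py; python3 go.py .5 .1 .05;python3 plate.py
```

```text
side knob [0.4634 0.0971] fix [-0.1433  0.0939] lever deg 83.9
at [0.4654 0.1151 0.0489] yang -4.4 q7 -7.4 gap 0.0002 ff 2.9 F [-0.7  5.8 -1.1] t 15.6
turn 0 rows 1
tx -0.0124 ty 0.0357 tz -0.0012 az 0.00
side [280.3333 227.3333] 36 [0.6112 0.0886]
side [243.3659 252.    ] 41 [0.5116 0.0016]
side [279.5333 255.8667] 15 [ 0.6024 -0.014 ]
side [279.2791 283.2093] 43 [ 0.5965 -0.0978]
top [292.    171.625] 16 [0.6087 0.0816]
top [365.871  176.0645] 31 [ 0.5928 -0.1002]
top [327.7857 175.3571] 14 [ 0.5969 -0.0063]
```

Call:
step_arm(plan=[{"tx":-0.003,"ty":0,"tz":0,"ax":0,"ay":0,"az":-2,"grip":0},{"tx":-0.002,"ty":0,"tz":0,"ax":0,"ay":0,"az":-1,"grip":0},{"tx":-0.002,"ty":0,"tz":0,"ax":0,"ay":0,"az":-1,"grip":0},{"tx":0,"ty":0,"tz":0,"ax":0,"ay":0,"az":0,"grip":0},{"tx":0,"ty":0,"tz":0,"ax":0,"ay":0,"az":0,"grip":0}])

```text
clock: 16.2
tcp_pos: [0.4646, 0.1149, 0.049]
tcp_rot: [[0.002, 1.0, -0.0], [1.0, -0.002, 0.011], [0.011, -0.0, -1.0]]
wrist_force: [-1.5, 16.8, -2.8]
finger_gap: -0.0004
finger_force: 8.4
```

Call:
step_arm(plan=[{"tx":-0.001,"ty":0,"tz":0,"ax":0,"ay":0,"az":0,"grip":0},{"tx":-0.001,"ty":0,"tz":0,"ax":0,"ay":0,"az":0,"grip":0},{"tx":-0.001,"ty":0,"tz":0,"ax":0,"ay":0,"az":0,"grip":0},{"tx":0,"ty":0,"tz":0,"ax":0,"ay":0,"az":0,"grip":0},{"tx":0,"ty":0,"tz":0,"ax":0,"ay":0,"az":0,"grip":0}])

```text
clock: 16.7
tcp_pos: [0.4646, 0.1147, 0.0491]
tcp_rot: [[0.0, 1.0, 0.0], [1.0, -0.0, 0.014], [0.014, 0.0, -1.0]]
wrist_force: [-1.6, 20.5, -3.4]
finger_gap: -0.0002
finger_force: 10.7
```

```bash
python3 knob.py; python3 go.py .5 .1 .05
```

```text
side knob [0.4636 0.0991] fix [-0.1432  0.096 ] lever deg 81.7
at [0.4646 0.1147 0.0491] yang -0.0 q7 -2.8 gap 0.0000 ff 10.7 F [-1.4 21.8 -4.5] t 16.8
turn 0 rows 1
tx -0.0147 ty 0.0354 tz -0.0011 az 0.00
```

Call:
step_arm(plan=[{"tx":-0.002,"ty":0,"tz":0,"ax":0,"ay":0,"az":0,"grip":0},{"tx":-0.002,"ty":0,"tz":0,"ax":0,"ay":0,"az":0,"grip":0},{"tx":0,"ty":0,"tz":0,"ax":0,"ay":0,"az":0,"grip":0},{"tx":0,"ty":0,"tz":0,"ax":0,"ay":0,"az":0,"grip":0},{"tx":0,"ty":0,"tz":0,"ax":0,"ay":0,"az":0,"grip":0}])

```text
clock: 17.3
tcp_pos: [0.4646, 0.1145, 0.0492]
tcp_rot: [[-0.002, 1.0, 0.0], [1.0, 0.002, 0.018], [0.018, 0.0, -1.0]]
wrist_force: [-2.2, 26.7, -5.3]
finger_gap: 0.0003
finger_force: 13.8
```

Call:
step_arm(plan=[{"tx":0.012,"ty":0,"tz":0,"ax":0,"ay":0,"az":0,"grip":0},{"tx":0.015,"ty":0,"tz":0,"ax":0,"ay":0,"az":0,"grip":0},{"tx":0.01,"ty":0,"tz":-0.03,"ax":0,"ay":0,"az":0,"grip":0},{"tx":0.0,"ty":0,"tz":-0.05,"ax":0,"ay":0,"az":0,"grip":0.085},{"tx":0.0,"ty":0,"tz":-0.03,"ax":0,"ay":0,"az":0,"grip":0.085}])

```text
clock: 17.8
tcp_pos: [0.4665, 0.1349, 0.1612]
tcp_rot: [[0.008, 1.0, 0.003], [1.0, -0.008, 0.0], [0.0, 0.003, -1.0]]
wrist_force: [1.6, 0.2, -0.4]
finger_gap: 0.0285
finger_force: 0.0
```

Call:
step_arm(plan=[{"tx":0.05,"ty":0,"tz":0,"ax":0,"ay":0,"az":0,"grip":0.085},{"tx":0.05,"ty":0,"tz":0,"ax":0,"ay":0,"az":0,"grip":0.085},{"tx":0.05,"ty":0,"tz":-0.02,"ax":0,"ay":0,"az":0,"grip":0.085},{"tx":0.05,"ty":0,"tz":-0.02,"ax":0,"ay":0,"az":0,"grip":0.085},{"tx":0.05,"ty":0,"tz":0,"ax":0,"ay":0,"az":0,"grip":0.085}])

```text
clock: 18.3
tcp_pos: [0.4688, 0.3795, 0.199]
tcp_rot: [[0.01, 1.0, 0.005], [1.0, -0.01, 0.003], [0.003, 0.005, -1.0]]
wrist_force: [2.1, 0.4, 1.2]
finger_gap: 0.0849
finger_force: 0.0
```

```bash
python3 knob.py; python3 plate.py; python3 -c "
from h import *
d=cam('top');s=cam('side')
a=cv2.resize(d['color'][120:240,255:395],None,fx=4,fy=4,interpolation=cv2.INTER_CUBIC)
cv2.imwrite('pics/a4.png',a)
for b in boards(d): print('board',b[0].round(4),np.round(b[1],4),'dir %.1f'%b[2],'can',b[3])"
```

```text
side knob [0.4635 0.0996] fix [-0.1433  0.0964] lever deg 81.3
top knob [0.4612 0.096 ] fix [-0.1453  0.0927] lever deg 85.3
side [280.3333 227.3333] 36 [0.6112 0.0886]
side [243.3659 252.    ] 41 [0.5116 0.0016]
side [279.625 255.75 ] 16 [ 0.6027 -0.0136]
side [279.2791 283.2093] 43 [ 0.5965 -0.0978]
top [292.    171.625] 16 [0.6087 0.0816]
top [365.7931 176.1034] 29 [ 0.5927 -0.1   ]
top [327.8667 175.4667] 15 [ 0.5967 -0.0065]
top [328.2273 211.    ] 22 [ 0.5082 -0.0017]
noconn [451.93670886  87.30379747] 79
board [0.5135 0.2554] [0.04 0.06] dir 51.0 can [0.51787847 0.26050188]
board [0.5184 0.3625] [0.0396 0.0593] dir 111.8 can [0.51713401 0.36790091]
board [0.41   0.2371] [0.0395 0.0591] dir 15.9 can [0.41634169 0.23915715]
board [0.4119 0.3569] [0.0405 0.06  ] dir 112.9 can [0.40924321 0.36198082]
```

View pics/a4.png

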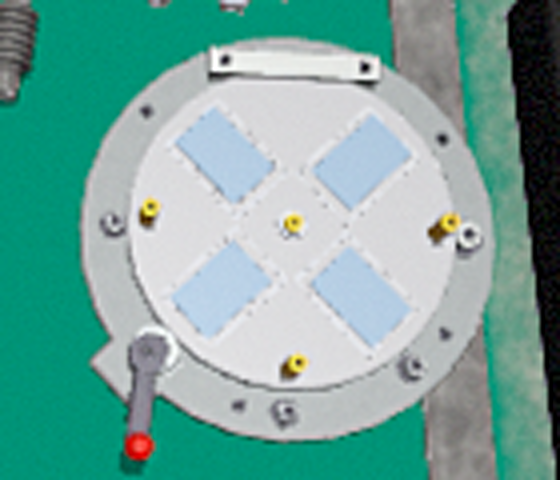

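The plate is against the bar. The lever runs from (149,349) to the knob at (138,445), and the post tops are at (150,205), (452,221) and (296,361). I'll check the lever angle and plate fit, and plan the first board.

```bash
cat > m3.py <<'E'
from h import *
from go import go
np.set_printoptions(precision=4,suppress=True)
d=cam('top');f=np.load('fix.npz');th=f['th'];R=np.array([[np.cos(th),-np.sin(th)],[np.sin(th),np.cos(th)]])
C=lambda x,y,z: R.T@(onz(d,255+(x+.5)/4-.5,120+(y+.5)/4-.5,z)[:2]-f['t'])
a,k=C(149,347,.036),C(138,443,.062);print('axis',a,'knob',k,'deg',np.degrees(np.arctan2(*(k-a)[::-1]))-90,np.linalg.norm(k-a))
p1,p2,p3,cc=C(150,205,.052),C(296,361,.052),C(453,220,.052),C(294,223,.032)
print('posts in fixture',p1,p2,p3,cc,'yaw rel',np.degrees(np.arctan2(*(p1-p3)[::-1]))-90)
for i,a in enumerate((45,135,225,315)):
    b=f['t']+R@(.064*np.array([np.cos(np.radians(a)),np.sin(np.radians(a))])); print('bay',i+1,b,'conn dir %.1f'%(a+np.degrees(th)))
H,S,V=np.moveaxis(hsv(d),2,0)
for c,a,m in blobs((H>95)&(H<120)&(S>35)&(S<110)&(V>150),60): print('pad',onz(d,*c,.0235)[:2],a)
E
python3 m3.py
```

```text
axis [-0.0828  0.0863] knob [-0.1442  0.0935] deg 83.36949757997121 0.06184057073749921
posts in fixture [0.0029 0.0901] [-0.0893 -0.0007] [ 0.0029 -0.0956] [ 0.0011 -0.0024] yaw rel 0.023179091256295692
bay 1 [0.6476 0.0341] conn dir 40.6
bay 2 [0.5574 0.041 ] conn dir 130.6
bay 3 [ 0.5504 -0.0492] conn dir 220.6
bay 4 [ 0.6407 -0.0561] conn dir 310.6
pad [0.6476 0.03  ] 285
pad [ 0.641  -0.0573] 288
pad [0.3601 0.6015] 13912
pad [0.5603 0.0373] 299
pad [ 0.5537 -0.0505] 303
pad [0.5003 0.7453] 993
```

```bash
python3 - <<'E'
from h import *
d=cam('top');old=dict(d);old['color']=np.load('top.npy');f=np.load('fix.npz');th=np.degrees(f['th'])
for n,dd,ax in (('old',old,-1),('new',d,0)):
    H,S,V=np.moveaxis(hsv(dd),2,0)
    m=(S<60)&(V<140)&(V>50)
    m[:, :262]=0;m[:,300:]=0;m[:190]=0;m[245:]=0
    B=sorted(blobs(m,20),key=lambda b:-b[1])
    for c,a,mm in B[:2]:
        P=np.array([onz(dd,x,y,.032)[:2] for y,x in np.argwhere(mm)]);q=P-P.mean(0);w,v=np.linalg.eigh(q.T@q);e=v[:,1]
        # drop hub: keep pixels >14 mm from the axis
        axp=np.array([.518,.0869])+np.array([.003,-.002]);k=P[np.linalg.norm(P-axp,axis=1)>.016]
        if len(k)>5:
            kc=k.mean(0)-axp;print(n,c,a,'pca',np.degrees(np.arctan2(e[1],e[0]))-th-90,'arm',np.degrees(np.arctan2(kc[1],kc[0]))-th-90,len(k))
E
```

```text
old [286.74107143 207.64285714] 112 pca 4.165265960743682 arm 4.232386509311965 44
new [287.08333333 216.75      ] 36 pca 89.88896391216028 arm 70.10337613898304 26
new [292.2 218.2] 20 pca 88.28056490446437 arm 93.7276393516359 16
```

The lever reads between 84° and 89°, so I can't be sure it is fully closed. I'll go back and give it one firmer push, staying under 40 N.

Call:
step_arm(plan=[{"tx":-0.05,"ty":0,"tz":0.02,"ax":0,"ay":0,"az":0,"grip":0},{"tx":-0.05,"ty":0,"tz":0.02,"ax":0,"ay":0,"az":0,"grip":0},{"tx":-0.05,"ty":0,"tz":0,"ax":0,"ay":0,"az":0,"grip":0},{"tx":-0.05,"ty":0,"tz":0,"ax":0,"ay":0,"az":0,"grip":0},{"tx":-0.04,"ty":0,"tz":0,"ax":0,"ay":0,"az":0,"grip":0}])

```text
clock: 19.2
tcp_pos: [0.4644, 0.1398, 0.1581]
tcp_rot: [[0.012, 1.0, -0.001], [1.0, -0.012, -0.001], [-0.001, -0.001, -1.0]]
wrist_force: [0.8, -0.2, 0.5]
finger_gap: 0.0118
finger_force: 0.0
```

Call:
step_arm(plan=[{"tx":0,"ty":0,"tz":0.03,"ax":0,"ay":0,"az":0,"grip":0},{"tx":0,"ty":0,"tz":0.04,"ax":0,"ay":0,"az":0,"grip":0},{"tx":0,"ty":0,"tz":0.034,"ax":0,"ay":0,"az":0,"grip":0},{"tx":0,"ty":0,"tz":0,"ax":0,"ay":0,"az":0,"grip":0},{"tx":0,"ty":0,"tz":0,"ax":0,"ay":0,"az":0,"grip":0}])

```text
clock: 19.7
tcp_pos: [0.4649, 0.1435, 0.0545]
tcp_rot: [[0.009, 1.0, -0.001], [1.0, -0.009, -0.001], [-0.001, -0.001, -1.0]]
wrist_force: [0.5, 1.0, 0.1]
finger_gap: 0.0001
finger_force: 0.0
```

```bash
python3 go.py .462 .117 .049 -4.4
```

```text
at [0.4649 0.1435 0.0545] yang -0.5 q7 -7.8 gap 0.0001 ff 0.0 F [0.5 1.  0.1] t 19.7
turn 3.91 rows 1
tx -0.0265 ty -0.0027 tz 0.0056 az 3.91
```

Call:
step_arm(plan=[{"tx":-0.01,"ty":-0.001,"tz":0.005,"ax":0,"ay":0,"az":0,"grip":0},{"tx":-0.01,"ty":-0.001,"tz":0,"ax":0,"ay":0,"az":0,"grip":0},{"tx":-0.007,"ty":0,"tz":0,"ax":0,"ay":0,"az":0,"grip":0},{"tx":-0.005,"ty":0,"tz":0,"ax":0,"ay":0,"az":0,"grip":0},{"tx":-0.005,"ty":0,"tz":0,"ax":0,"ay":0,"az":0,"grip":0}])

```text
clock: 20.2
tcp_pos: [0.4636, 0.1148, 0.0507]
tcp_rot: [[0.005, 1.0, 0.002], [1.0, -0.005, 0.01], [0.01, 0.002, -1.0]]
wrist_force: [-1.7, 18.2, -2.7]
finger_gap: 0.0002
finger_force: 9.5
```

Call:
step_arm(plan=[{"tx":-0.003,"ty":0,"tz":0,"ax":0,"ay":0,"az":0,"grip":0},{"tx":-0.003,"ty":0,"tz":0,"ax":0,"ay":0,"az":0,"grip":0},{"tx":-0.002,"ty":0,"tz":0,"ax":0,"ay":0,"az":0,"grip":0},{"tx":0,"ty":0,"tz":0,"ax":0,"ay":0,"az":0,"grip":0},{"tx":0,"ty":0,"tz":0,"ax":0,"ay":0,"az":0,"grip":0}])

```text
clock: 20.7
tcp_pos: [0.4635, 0.1146, 0.0508]
tcp_rot: [[-0.003, 1.0, 0.002], [1.0, 0.003, 0.017], [0.017, 0.002, -1.0]]
wrist_force: [-1.2, 23.7, -5.1]
finger_gap: -0.0004
finger_force: 12.1
```

The lever is on a hard stop: same position at 18 N and 24 N. I'll back off and measure the cans with the side camera too, so each grasp can average the two views.

Call:
step_arm(plan=[{"tx":0.016,"ty":0,"tz":0,"ax":0,"ay":0,"az":0,"grip":0},{"tx":0.02,"ty":0,"tz":0,"ax":0,"ay":0,"az":0,"grip":0},{"tx":0.015,"ty":0,"tz":-0.03,"ax":0,"ay":0,"az":0,"grip":0},{"tx":0.02,"ty":0,"tz":-0.04,"ax":0,"ay":0,"az":0,"grip":0.045},{"tx":0.02,"ty":0,"tz":-0.03,"ax":0,"ay":0,"az":0,"grip":0.045}])

```text
clock: 21.2
tcp_pos: [0.4642, 0.191, 0.1517]
tcp_rot: [[0.007, 1.0, 0.002], [1.0, -0.008, 0.001], [0.001, 0.002, -1.0]]
wrist_force: [1.6, 0.9, -0.0]
finger_gap: 0.0288
finger_force: 0.0
```

Call:
step_arm(plan=[{"tx":0,"ty":0,"tz":0,"ax":0,"ay":0,"az":8,"grip":0.045},{"tx":0,"ty":0,"tz":0,"ax":0,"ay":0,"az":8,"grip":0.045},{"tx":0,"ty":0,"tz":0,"ax":0,"ay":0,"az":8,"grip":0.045},{"tx":0,"ty":0,"tz":0,"ax":0,"ay":0,"az":8,"grip":0.045},{"tx":0,"ty":0,"tz":0,"ax":0,"ay":0,"az":7,"grip":0.045}])

```text
clock: 21.7
tcp_pos: [0.4636, 0.1905, 0.1499]
tcp_rot: [[0.639, 0.769, 0.001], [0.769, -0.639, 0.001], [0.001, -0.0, -1.0]]
wrist_force: [-0.3, 0.5, 0.1]
finger_gap: 0.045
finger_force: 0.0
```

```bash
cat > sb.py <<'E'
from h import *
def cans(d,zl=0.0,brd=True):
    H,S,V=np.moveaxis(hsv(d),2,0); out=[]
    blue=((H>100)&(H<125)&(S>130)&(V>40)).astype(np.uint8)
    for c,a,m in blobs(blue,40,900):
        hull=cv2.convexHull(np.argwhere(m)[:,::-1].astype(np.int32)); hm=np.zeros(m.shape,np.uint8);cv2.fillConvexPoly(hm,hull,1)
        w=(hm>0)&(S<90)&(V>150)
        if w.sum()>8: out.append(onz(d,*np.argwhere(w).mean(0)[::-1],zl+.0105)[:2].round(4))
    return out
if __name__=='__main__':
    print('side',*cans(cam('side'))); print('top',*cans(cam('top')))
E
python3 sb.py; python3 go.py .519 .262 .12 -39.4;python3 knob.py
```

```text
side [0.4121 0.3662] [0.5207 0.3673] [0.5199 0.2578] [0.419  0.2419]
top [0.5168 0.369 ] [0.4096 0.3632]
at [0.4637 0.1905 0.1498] yang -39.4 q7 -55.8 gap 0.0453 ff 0.0 F [-1.1 -0.6 -0.3] t 21.8
turn 0.02 rows 2
tx 0.0452 ty -0.0013 tz 0.0149 az 0.01
tx 0.0452 ty -0.0013 tz 0.0149 az 0.01
side knob [0.4631 0.0988] fix [-0.1436  0.0956] lever deg 82.2
```

Call:
step_arm(plan=[{"tx":0.045,"ty":0,"tz":0.01,"ax":0,"ay":0,"az":0,"grip":0.045},{"tx":0.044,"ty":-0.001,"tz":0.02,"ax":0,"ay":0,"az":0,"grip":0.045},{"tx":0,"ty":0,"tz":0.04,"ax":0,"ay":0,"az":0,"grip":0.045},{"tx":0,"ty":0,"tz":0.02,"ax":0,"ay":0,"az":0,"grip":0.045},{"tx":0,"ty":0,"tz":0,"ax":0,"ay":0,"az":0,"grip":0.045}])

```text
clock: 22.4
tcp_pos: [0.5162, 0.2591, 0.0558]
tcp_rot: [[0.632, 0.775, -0.007], [0.775, -0.632, -0.004], [-0.008, -0.002, -1.0]]
wrist_force: [0.1, -0.3, -0.2]
finger_gap: 0.0447
finger_force: 0.0
```

```bash
python3 go.py .519 .260 .0175 -39.4; python3 -c "
from h import *
s=cam('side')
cv2.imwrite('pics/a5.png',cv2.resize(s['color'][140:240,190:290],None,fx=5,fy=5,interpolation=cv2.INTER_CUBIC))"
```

```text
at [0.5162 0.2591 0.0558] yang -39.2 q7 -51.5 gap 0.0447 ff 0.0 F [ 0.1 -0.3 -0.2] t 22.4
turn 0.18 rows 1
tx 0.0027 ty 0.0017 tz 0.0383 az 0.18
```

View pics/a5.png

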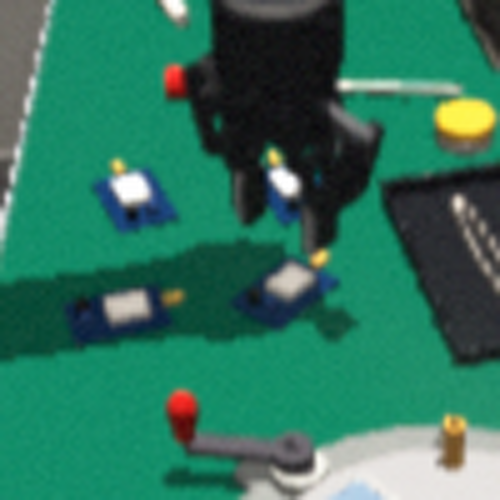

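The side view shows the gripper above board A at crop (285,285), with its connector tip at (318,258). I'll descend and grip.

Call:
step_arm(plan=[{"tx":0.0015,"ty":0.001,"tz":0.015,"ax":0,"ay":0,"az":0,"grip":0.045},{"tx":0.001,"ty":0.0005,"tz":0.015,"ax":0,"ay":0,"az":0,"grip":0.045},{"tx":0,"ty":0,"tz":0.008,"ax":0,"ay":0,"az":0,"grip":0.045},{"tx":0,"ty":0,"tz":0,"ax":0,"ay":0,"az":0,"grip":0.045},{"tx":0,"ty":0,"tz":0,"ax":0,"ay":0,"az":0,"grip":0.045}], squeeze=40)

```text
clock: 22.95
tcp_pos: [0.5219, 0.2613, 0.0213]
tcp_rot: [[0.634, 0.773, -0.0], [0.773, -0.634, -0.0], [-0.0, -0.0, -1.0]]
wrist_force: [-0.5, 0.1, 0.4]
finger_gap: 0.045
finger_force: 0.0
```

Call:
step_arm(plan=[{"tx":0,"ty":0,"tz":0,"ax":0,"ay":0,"az":0,"grip":0.03},{"tx":0,"ty":0,"tz":0,"ax":0,"ay":0,"az":0,"grip":0.02},{"tx":0,"ty":0,"tz":0,"ax":0,"ay":0,"az":0,"grip":0.01},{"tx":0,"ty":0,"tz":0,"ax":0,"ay":0,"az":0,"grip":0.0},{"tx":0,"ty":0,"tz":0,"ax":0,"ay":0,"az":0,"grip":0.0}])

```text
clock: 23.45
tcp_pos: [0.5227, 0.2619, 0.0222]
tcp_rot: [[0.634, 0.773, 0.002], [0.773, -0.634, 0.001], [0.002, 0.001, -1.0]]
wrist_force: [-0.7, 0.2, 4.7]
finger_gap: -0.0
finger_force: 2.4
```

```bash
python3 go.py .6499 .0326 .12 -49.4
```

```text
at [0.5227 0.2619 0.0222] yang -39.3 q7 -49.7 gap -0.0000 ff 2.4 F [-0.7  0.2  4.7] t 23.4
turn 10.05 rows 6
tx -0.0161 ty 0.0406 tz -0.0163 az 1.68
tx -0.0149 ty 0.0411 tz -0.0163 az 1.68
tx -0.0137 ty 0.0415 tz -0.0163 az 1.68
tx -0.0125 ty 0.0419 tz -0.0163 az 1.68
tx -0.0112 ty 0.0422 tz -0.0163 az 1.68
tx -0.0100 ty 0.0425 tz -0.0163 az 1.68
```

The fingers closed on top of the can because I corrected from an unsettled reading. I'll lift a little, open, settle and retry.

Call:
step_arm(plan=[{"tx":0,"ty":0,"tz":-0.015,"ax":0,"ay":0,"az":0,"grip":0.0},{"tx":-0.0038,"ty":-0.0017,"tz":0,"ax":0,"ay":0,"az":0,"grip":0.045},{"tx":0,"ty":0,"tz":0,"ax":0,"ay":0,"az":0,"grip":0.045},{"tx":0,"ty":0,"tz":0,"ax":0,"ay":0,"az":0,"grip":0.045},{"tx":0,"ty":0,"tz":0,"ax":0,"ay":0,"az":0,"grip":0.045}])

```text
clock: 23.95
tcp_pos: [0.5177, 0.2594, 0.036]
tcp_rot: [[0.634, 0.773, -0.001], [0.773, -0.634, -0.0], [-0.001, -0.0, -1.0]]
wrist_force: [-0.4, -0.1, 0.2]
finger_gap: 0.045
finger_force: 0.0
```

Call:
step_arm(plan=[{"tx":0,"ty":0,"tz":0,"ax":0,"ay":0,"az":0,"grip":0.045},{"tx":0,"ty":0,"tz":0,"ax":0,"ay":0,"az":0,"grip":0.045},{"tx":0,"ty":0,"tz":0,"ax":0,"ay":0,"az":0,"grip":0.045},{"tx":0,"ty":0,"tz":0,"ax":0,"ay":0,"az":0,"grip":0.045},{"tx":0,"ty":0,"tz":0,"ax":0,"ay":0,"az":0,"grip":0.045}])

```text
clock: 24.45
tcp_pos: [0.5182, 0.2595, 0.0363]
tcp_rot: [[0.634, 0.773, -0.0], [0.773, -0.634, -0.0], [-0.0, 0.0, -1.0]]
wrist_force: [-0.5, 0.1, 0.0]
finger_gap: 0.045
finger_force: 0.0
```

```bash
python3 go.py .519 .260 .0175 -39.4;  python3 sb.py
```

```text
at [0.5182 0.2595 0.0363] yang -39.4 q7 -50.4 gap 0.0450 ff 0.0 F [-0.5  0.1  0. ] t 24.4
turn 0.05 rows 1
tx 0.0009 ty 0.0004 tz 0.0188 az 0.05
side [0.412  0.3662] [0.5214 0.2559] [0.4179 0.2407]
top
```

Call:
step_arm(plan=[{"tx":0.001,"ty":0.0005,"tz":0.01,"ax":0,"ay":0,"az":0,"grip":0.045},{"tx":0,"ty":0,"tz":0.009,"ax":0,"ay":0,"az":0,"grip":0.045},{"tx":0,"ty":0,"tz":0,"ax":0,"ay":0,"az":0,"grip":0.045},{"tx":0,"ty":0,"tz":0,"ax":0,"ay":0,"az":0,"grip":0.045},{"tx":0,"ty":0,"tz":0,"ax":0,"ay":0,"az":0,"grip":0.03}])

```text
clock: 25.05
tcp_pos: [0.5193, 0.2599, 0.0173]
tcp_rot: [[0.634, 0.773, 0.0], [0.773, -0.634, -0.0], [-0.0, 0.0, -1.0]]
wrist_force: [0.2, -0.1, -0.4]
finger_gap: 0.0315
finger_force: 0.0
```

Call:
step_arm(plan=[{"tx":0,"ty":0,"tz":0,"ax":0,"ay":0,"az":0,"grip":0.02},{"tx":0,"ty":0,"tz":0,"ax":0,"ay":0,"az":0,"grip":0.01},{"tx":0,"ty":0,"tz":0,"ax":0,"ay":0,"az":0,"grip":0.0},{"tx":0,"ty":0,"tz":0,"ax":0,"ay":0,"az":0,"grip":0.0},{"tx":0,"ty":0,"tz":0,"ax":0,"ay":0,"az":0,"grip":0.0}])

```text
clock: 25.55
tcp_pos: [0.5196, 0.2601, 0.0178]
tcp_rot: [[0.634, 0.773, 0.001], [0.773, -0.634, 0.0], [0.001, 0.0, -1.0]]
wrist_force: [0.1, -0.3, 2.3]
finger_gap: 0.0182
finger_force: 39.3
```

```bash
python3 go.py .6499 .0326 .12 -49.4
```

```text
at [0.5196 0.2601 0.0178] yang -39.4 q7 -49.5 gap 0.0182 ff 39.3 F [ 0.1 -0.3  2.3] t 25.6
turn 10.04 rows 6
tx -0.0155 ty 0.0408 tz -0.0170 az 1.67
tx -0.0143 ty 0.0413 tz -0.0170 az 1.67
tx -0.0131 ty 0.0417 tz -0.0170 az 1.67
tx -0.0119 ty 0.0420 tz -0.0170 az 1.67
tx -0.0107 ty 0.0424 tz -0.0170 az 1.67
tx -0.0094 ty 0.0427 tz -0.0170 az 1.67
```

Call:
step_arm(plan=[{"tx":0,"ty":0,"tz":-0.02,"ax":0,"ay":0,"az":0,"grip":0.0},{"tx":0,"ty":0,"tz":-0.04,"ax":0,"ay":0,"az":0,"grip":0.0},{"tx":0,"ty":0,"tz":-0.04,"ax":0,"ay":0,"az":0,"grip":0.0},{"tx":-0.0155,"ty":0.041,"tz":0,"ax":0,"ay":0,"az":1.7,"grip":0.0},{"tx":-0.0145,"ty":0.0415,"tz":0,"ax":0,"ay":0,"az":1.7,"grip":0.0}])

```text
clock: 26.05
tcp_pos: [0.5635, 0.1865, 0.1189]
tcp_rot: [[0.675, 0.738, 0.002], [0.738, -0.675, 0.003], [0.004, -0.0, -1.0]]
wrist_force: [0.1, -0.6, -1.7]
finger_gap: 0.0183
finger_force: 39.1
```

Call:
step_arm(plan=[{"tx":-0.013,"ty":0.0415,"tz":0,"ax":0,"ay":0,"az":1.7,"grip":0.0},{"tx":-0.012,"ty":0.042,"tz":0,"ax":0,"ay":0,"az":1.6,"grip":0.0},{"tx":-0.0105,"ty":0.0425,"tz":0,"ax":0,"ay":0,"az":1.7,"grip":0.0},{"tx":-0.0095,"ty":0.0425,"tz":0,"ax":0,"ay":0,"az":1.7,"grip":0.0},{"tx":0,"ty":0,"tz":0.03,"ax":0,"ay":0,"az":0,"grip":0.0}])

```text
clock: 26.55
tcp_pos: [0.6561, 0.0214, 0.0925]
tcp_rot: [[0.767, 0.641, 0.014], [0.641, -0.767, -0.006], [0.006, 0.014, -1.0]]
wrist_force: [1.2, -0.1, 0.3]
finger_gap: 0.0179
finger_force: 39.2
```

Call:
step_arm(plan=[{"tx":0,"ty":0,"tz":0,"ax":0,"ay":0,"az":0,"grip":0.0},{"tx":0,"ty":0,"tz":0,"ax":0,"ay":0,"az":0,"grip":0.0},{"tx":0,"ty":0,"tz":0,"ax":0,"ay":0,"az":0,"grip":0.0},{"tx":0,"ty":0,"tz":0,"ax":0,"ay":0,"az":0,"grip":0.0},{"tx":0,"ty":0,"tz":0,"ax":0,"ay":0,"az":0,"grip":0.0}])

```text
clock: 27.05
tcp_pos: [0.65, 0.0336, 0.0884]
tcp_rot: [[0.759, 0.651, 0.002], [0.651, -0.759, 0.001], [0.002, 0.0, -1.0]]
wrist_force: [-0.1, 0.1, -0.6]
finger_gap: 0.0181
finger_force: 39.2
```

```bash
python3 go.py .6507 .0332 .0425 -49.4; python3 -c "
from h import *
s=cam('side')
cv2.imwrite('pics/a6.png',cv2.resize(s['color'][200:300,225:345],None,fx=5,fy=5,interpolation=cv2.INTER_CUBIC))"
```

```text
at [0.65   0.0336 0.0884] yang -49.4 q7 -36.0 gap 0.0181 ff 39.2 F [-0.1  0.1 -0.6] t 27.1
turn 0.05 rows 2
tx 0.0001 ty 0.0004 tz 0.0229 az 0.02
tx 0.0001 ty 0.0004 tz 0.0229 az 0.02
```

View pics/a6.png

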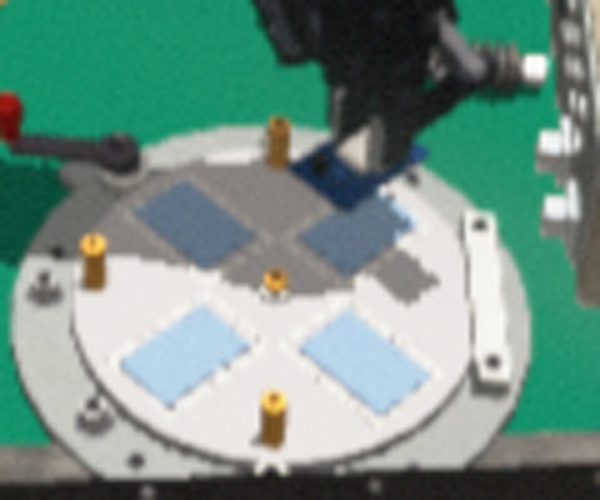

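The held board hangs over bay 1 with its round parts inward at (320,165), so the connector points outward. I'll lower, release and lift.

Call:
step_arm(plan=[{"tx":0,"ty":0.0008,"tz":0.02,"ax":0,"ay":0,"az":0,"grip":0.0},{"tx":0,"ty":0,"tz":0.015,"ax":0,"ay":0,"az":0,"grip":0.0},{"tx":0,"ty":0,"tz":0.0105,"ax":0,"ay":0,"az":0,"grip":0.0},{"tx":0,"ty":0,"tz":0,"ax":0,"ay":0,"az":0,"grip":0.0},{"tx":0,"ty":0,"tz":0,"ax":0,"ay":0,"az":0,"grip":0.0}])

```text
clock: 27.6
tcp_pos: [0.6499, 0.0317, 0.0415]
tcp_rot: [[0.76, 0.65, -0.0], [0.65, -0.76, -0.0], [-0.0, -0.0, -1.0]]
wrist_force: [-0.4, 0.6, -0.9]
finger_gap: 0.0181
finger_force: 41.7
```

Call:
step_arm(plan=[{"tx":0,"ty":0,"tz":0.0,"ax":0,"ay":0,"az":0,"grip":0.0},{"tx":0,"ty":0,"tz":0,"ax":0,"ay":0,"az":0,"grip":0.022},{"tx":0,"ty":0,"tz":0,"ax":0,"ay":0,"az":0,"grip":0.035},{"tx":0,"ty":0,"tz":0,"ax":0,"ay":0,"az":0,"grip":0.035},{"tx":0,"ty":0,"tz":0,"ax":0,"ay":0,"az":0,"grip":0.035}])

```text
clock: 28.1
tcp_pos: [0.6502, 0.0318, 0.042]
tcp_rot: [[0.76, 0.65, 0.0], [0.65, -0.76, 0.0], [0.0, 0.0, -1.0]]
wrist_force: [0.1, 0.1, -0.6]
finger_gap: 0.0351
finger_force: 0.0
```

Call:
step_arm(plan=[{"tx":0,"ty":0,"tz":-0.02,"ax":0,"ay":0,"az":0,"grip":0.035},{"tx":0,"ty":0,"tz":-0.04,"ax":0,"ay":0,"az":0,"grip":0.045},{"tx":0,"ty":0,"tz":-0.04,"ax":0,"ay":0,"az":0,"grip":0.045},{"tx":0,"ty":0,"tz":0,"ax":0,"ay":0,"az":0,"grip":0.045},{"tx":0,"ty":0,"tz":0,"ax":0,"ay":0,"az":0,"grip":0.045}])

```text
clock: 28.6
tcp_pos: [0.6511, 0.0317, 0.1435]
tcp_rot: [[0.76, 0.65, 0.003], [0.65, -0.76, 0.001], [0.003, 0.001, -1.0]]
wrist_force: [-0.4, 0.1, 0.0]
finger_gap: 0.0451
finger_force: 0.0
```

```bash
python3 go.py .519 .3677 .14 21.8; python3 sb.py
```

```text
at [0.6511 0.0317 0.1435] yang -49.5 q7 -37.8 gap 0.0451 ff 0.0 F [-0.4  0.1  0. ] t 28.6
turn -71.26 rows 9
tx 0.0131 ty -0.0379 tz 0.0004 az -7.92
tx 0.0182 ty -0.0357 tz 0.0004 az -7.92
tx 0.0230 ty -0.0329 tz 0.0004 az -7.92
tx 0.0273 ty -0.0294 tz 0.0004 az -7.92
tx 0.0311 ty -0.0254 tz 0.0004 az -7.92
tx 0.0343 ty -0.0209 tz 0.0004 az -7.92
tx 0.0368 ty -0.0159 tz 0.0004 az -7.92
tx 0.0387 ty -0.0107 tz 0.0004 az -7.92
tx 0.0398 ty -0.0053 tz 0.0004 az -7.92
side [0.5207 0.3673] [0.4124 0.3629] [0.4186 0.2413] [0.6544 0.0524]
top [0.6524 0.0254] [0.5168 0.369 ] [0.4162 0.2391] [0.4097 0.3632]
```

Call:
step_arm(plan=[{"tx":0.013,"ty":-0.038,"tz":0,"ax":0,"ay":0,"az":-7.9,"grip":0.045},{"tx":0.018,"ty":-0.0355,"tz":0,"ax":0,"ay":0,"az":-7.9,"grip":0.045},{"tx":0.023,"ty":-0.033,"tz":0,"ax":0,"ay":0,"az":-7.9,"grip":0.045},{"tx":0.0275,"ty":-0.0295,"tz":0,"ax":0,"ay":0,"az":-7.9,"grip":0.045},{"tx":0.031,"ty":-0.0255,"tz":0,"ax":0,"ay":0,"az":-7.9,"grip":0.045}])

```text
clock: 29.2
tcp_pos: [0.5742, 0.2196, 0.1398]
tcp_rot: [[0.167, 0.986, -0.003], [0.986, -0.167, -0.002], [-0.002, -0.003, -1.0]]
wrist_force: [-0.2, 1.1, 1.2]
finger_gap: 0.0449
finger_force: 0.0
```

Call:
step_arm(plan=[{"tx":0.0345,"ty":-0.021,"tz":0.01,"ax":0,"ay":0,"az":-7.9,"grip":0.045},{"tx":0.037,"ty":-0.016,"tz":0.02,"ax":0,"ay":0,"az":-7.9,"grip":0.045},{"tx":0.0385,"ty":-0.0105,"tz":0.02,"ax":0,"ay":0,"az":-8,"grip":0.045},{"tx":0.04,"ty":-0.0055,"tz":0.02,"ax":0,"ay":0,"az":-8,"grip":0.045},{"tx":0,"ty":0,"tz":0,"ax":0,"ay":0,"az":0,"grip":0.045}])

```text
clock: 29.7
tcp_pos: [0.5086, 0.3759, 0.0662]
tcp_rot: [[-0.385, 0.923, -0.011], [0.923, 0.385, -0.0], [0.004, -0.011, -1.0]]
wrist_force: [-0.9, 0.6, -0.8]
finger_gap: 0.0453
finger_force: 0.0
```

Call:
step_arm(plan=[{"tx":0,"ty":0,"tz":0,"ax":0,"ay":0,"az":0,"grip":0.045},{"tx":0,"ty":0,"tz":0,"ax":0,"ay":0,"az":0,"grip":0.045},{"tx":0,"ty":0,"tz":0,"ax":0,"ay":0,"az":0,"grip":0.045},{"tx":0,"ty":0,"tz":0,"ax":0,"ay":0,"az":0,"grip":0.045},{"tx":0,"ty":0,"tz":0,"ax":0,"ay":0,"az":0,"grip":0.045}])

```text
clock: 30.2
tcp_pos: [0.5187, 0.3674, 0.0724]
tcp_rot: [[-0.37, 0.929, 0.001], [0.929, 0.37, 0.0], [-0.0, 0.001, -1.0]]
wrist_force: [-1.3, 0.9, -0.1]
finger_gap: 0.0452
finger_force: 0.0
```

```bash
python3 go.py .519 .3677 .0172 21.8; python3 - <<'E'
from h import *
from sb import cans
np.set_printoptions(precision=4,suppress=True)
for n in ('side','top'):
    d=cam(n); print(n,'placed',[c for c in cans(d,.0235) if c[1]<.1])
    H,S,V=np.moveaxis(hsv(d),2,0)
    print('pads',[onz(d,*c,.0235)[:2].round(4).tolist() for c,a,m in blobs((H>95)&(H<120)&(S>35)&(S<110)&(V>130),40) if np.linalg.norm(onz(d,*c,.0235)[:2]-[.6,-.01])<.09])
    cv2.imwrite('pics/b_%s.png'%n,d['color'])
a=cv2.imread('pics/b_top.png')[130:220,275:375];b=cv2.imread('pics/b_side.png')[210:300,225:325]
cv2.imwrite('pics/a7.png',cv2.resize(np.hstack([a,b]),None,fx=4,fy=4,interpolation=cv2.INTER_CUBIC))
E
```

```text
at [0.5187 0.3674 0.0724] yang 21.7 q7 -7.2 gap 0.0452 ff 0.0 F [-1.3  0.9 -0.1] t 30.2
turn -0.07 rows 2
tx 0.0001 ty 0.0002 tz 0.0276 az -0.04
tx 0.0001 ty 0.0002 tz 0.0276 az -0.04
side placed [array([0.6505, 0.0291])]
pads [[0.5638, 0.0384], [0.556, -0.0487], [0.6436, -0.0557]]
top placed [array([0.6492, 0.0311])]
pads [[0.6411, -0.0575], [0.5606, 0.0373], [0.5538, -0.0505]]
```

View pics/a7.png

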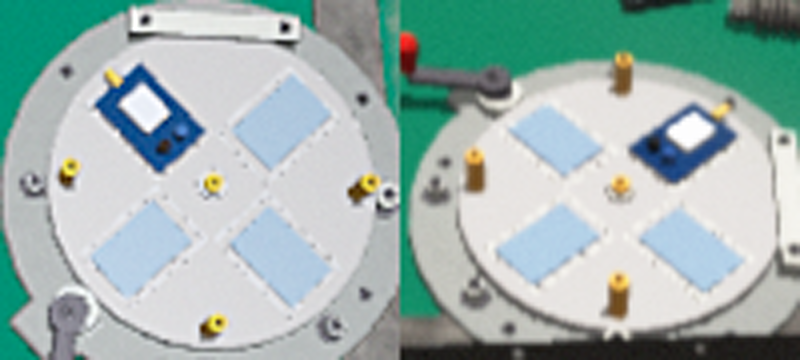

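Board A sits squarely on bay 1: PCB centre at top crop (150,118), mirroring bay 4's pad centre at (282,122). Next I'll grasp board B.

Call:
step_arm(plan=[{"tx":0,"ty":0,"tz":0.03,"ax":0,"ay":0,"az":0,"grip":0.045},{"tx":0,"ty":0,"tz":0.015,"ax":0,"ay":0,"az":0,"grip":0.045},{"tx":0,"ty":0,"tz":0.01,"ax":0,"ay":0,"az":0,"grip":0.045},{"tx":0,"ty":0,"tz":0,"ax":0,"ay":0,"az":0,"grip":0.045},{"tx":0,"ty":0,"tz":0,"ax":0,"ay":0,"az":0,"grip":0.035}])

```text
clock: 30.8
tcp_pos: [0.518, 0.3684, 0.0169]
tcp_rot: [[-0.372, 0.928, 0.0], [0.928, 0.372, -0.0], [-0.0, -0.0, -1.0]]
wrist_force: [0.7, 0.2, -0.3]
finger_gap: 0.0349
finger_force: 0.0
```

Call:
step_arm(plan=[{"tx":0,"ty":0,"tz":0,"ax":0,"ay":0,"az":0,"grip":0.025},{"tx":0,"ty":0,"tz":0,"ax":0,"ay":0,"az":0,"grip":0.015},{"tx":0,"ty":0,"tz":0,"ax":0,"ay":0,"az":0,"grip":0.0},{"tx":0,"ty":0,"tz":0,"ax":0,"ay":0,"az":0,"grip":0.0},{"tx":0,"ty":0,"tz":0,"ax":0,"ay":0,"az":0,"grip":0.0}])

```text
clock: 31.3
tcp_pos: [0.5188, 0.369, 0.0181]
tcp_rot: [[-0.372, 0.928, 0.002], [0.928, 0.372, 0.001], [0.001, 0.002, -1.0]]
wrist_force: [0.2, -0.3, 5.1]
finger_gap: 0.018
finger_force: 39.7
```

Call:
step_arm(plan=[{"tx":0,"ty":0,"tz":-0.02,"ax":0,"ay":0,"az":0,"grip":0.0},{"tx":0,"ty":0,"tz":-0.04,"ax":0,"ay":0,"az":0,"grip":0.0},{"tx":0,"ty":0,"tz":-0.04,"ax":0,"ay":0,"az":0,"grip":0.0},{"tx":0,"ty":0,"tz":0,"ax":0,"ay":0,"az":0,"grip":0.0},{"tx":0,"ty":0,"tz":0,"ax":0,"ay":0,"az":0,"grip":0.0}])

```text
clock: 31.8
tcp_pos: [0.5181, 0.3688, 0.1178]
tcp_rot: [[-0.372, 0.928, 0.001], [0.928, 0.372, 0.001], [0.001, 0.002, -1.0]]
wrist_force: [-0.7, -0.3, -1.4]
finger_gap: 0.0177
finger_force: 39.2
```

```bash
python3 go.py .56 .0396 .115 40.6
```

```text
at [0.5181 0.3688 0.1178] yang 21.9 q7 -8.1 gap 0.0177 ff 39.2 F [-0.7 -0.3 -1.4] t 31.8
turn -18.75 rows 8
tx -0.0401 ty -0.0105 tz 0.0003 az -2.34
tx -0.0397 ty -0.0121 tz 0.0003 az -2.34
tx -0.0392 ty -0.0137 tz 0.0003 az -2.34
tx -0.0386 ty -0.0153 tz 0.0003 az -2.34
tx -0.0379 ty -0.0169 tz 0.0003 az -2.34
tx -0.0372 ty -0.0184 tz 0.0003 az -2.34
tx -0.0364 ty -0.0199 tz 0.0003 az -2.34
tx -0.0356 ty -0.0214 tz 0.0003 az -2.34
```

Call:
step_arm(plan=[{"tx":-0.04,"ty":-0.0105,"tz":0,"ax":0,"ay":0,"az":-2.3,"grip":0.0},{"tx":-0.0395,"ty":-0.012,"tz":0,"ax":0,"ay":0,"az":-2.4,"grip":0.0},{"tx":-0.039,"ty":-0.0135,"tz":0,"ax":0,"ay":0,"az":-2.3,"grip":0.0},{"tx":-0.0385,"ty":-0.0155,"tz":0,"ax":0,"ay":0,"az":-2.4,"grip":0.0},{"tx":-0.038,"ty":-0.017,"tz":0,"ax":0,"ay":0,"az":-2.3,"grip":0.0}])

```text
clock: 32.3
tcp_pos: [0.5416, 0.1609, 0.1145]
tcp_rot: [[-0.554, 0.832, -0.004], [0.832, 0.554, -0.002], [0.001, -0.005, -1.0]]
wrist_force: [0.9, 0.3, 0.2]
finger_gap: 0.0182
finger_force: 39.2
```

Call:
step_arm(plan=[{"tx":-0.037,"ty":-0.0185,"tz":0,"ax":0,"ay":0,"az":-2.4,"grip":0.0},{"tx":-0.0365,"ty":-0.02,"tz":0,"ax":0,"ay":0,"az":-2.3,"grip":0.0},{"tx":-0.0355,"ty":-0.0215,"tz":0.01,"ax":0,"ay":0,"az":-2.4,"grip":0.0},{"tx":0,"ty":0,"tz":0.02,"ax":0,"ay":0,"az":0,"grip":0.0},{"tx":0,"ty":0,"tz":0,"ax":0,"ay":0,"az":0,"grip":0.0}])

```text
clock: 32.8
tcp_pos: [0.5546, 0.0369, 0.0826]
tcp_rot: [[-0.648, 0.761, -0.01], [0.761, 0.648, -0.002], [0.005, -0.009, -1.0]]
wrist_force: [-0.4, 0.5, -0.3]
finger_gap: 0.0184
finger_force: 39.2
```

Call:
step_arm(plan=[{"tx":0,"ty":0,"tz":0,"ax":0,"ay":0,"az":0,"grip":0.0},{"tx":0,"ty":0,"tz":0,"ax":0,"ay":0,"az":0,"grip":0.0},{"tx":0,"ty":0,"tz":0,"ax":0,"ay":0,"az":0,"grip":0.0},{"tx":0,"ty":0,"tz":0,"ax":0,"ay":0,"az":0,"grip":0.0},{"tx":0,"ty":0,"tz":0,"ax":0,"ay":0,"az":0,"grip":0.0}])

```text
clock: 33.3
tcp_pos: [0.5594, 0.0401, 0.0874]
tcp_rot: [[-0.652, 0.758, 0.001], [0.758, 0.652, 0.0], [-0.0, 0.001, -1.0]]
wrist_force: [-0.1, 0.4, -0.3]
finger_gap: 0.0184
finger_force: 39.2
```

```bash
python3 go.py .56 .0396 .0425 40.6
```

```text
at [0.5594 0.0401 0.0874] yang 40.7 q7 42.2 gap 0.0184 ff 39.2 F [-0.1  0.4 -0.3] t 33.3
turn 0.12 rows 2
tx -0.0004 ty 0.0000 tz 0.0224 az 0.06
tx -0.0004 ty 0.0000 tz 0.0224 az 0.06
```

Call:
step_arm(plan=[{"tx":-0.0008,"ty":0,"tz":0.02,"ax":0,"ay":0,"az":0,"grip":0.0},{"tx":0,"ty":0,"tz":0.015,"ax":0,"ay":0,"az":0,"grip":0.0},{"tx":0,"ty":0,"tz":0.01,"ax":0,"ay":0,"az":0,"grip":0.0},{"tx":0,"ty":0,"tz":0,"ax":0,"ay":0,"az":0,"grip":0.0},{"tx":0,"ty":0,"tz":0,"ax":0,"ay":0,"az":0,"grip":0.0}])

```text
clock: 33.8
tcp_pos: [0.5595, 0.0387, 0.0415]
tcp_rot: [[-0.651, 0.759, -0.001], [0.759, 0.651, -0.0], [0.0, -0.001, -1.0]]
wrist_force: [-0.9, 0.2, -0.2]
finger_gap: 0.0182
finger_force: 42.0
```

Call:
step_arm(plan=[{"tx":0,"ty":0,"tz":0.0,"ax":0,"ay":0,"az":0,"grip":0.0},{"tx":0,"ty":0,"tz":0,"ax":0,"ay":0,"az":0,"grip":0.022},{"tx":0,"ty":0,"tz":0,"ax":0,"ay":0,"az":0,"grip":0.035},{"tx":0,"ty":0,"tz":0,"ax":0,"ay":0,"az":0,"grip":0.035},{"tx":0,"ty":0,"tz":0,"ax":0,"ay":0,"az":0,"grip":0.035}])

```text
clock: 34.3
tcp_pos: [0.5596, 0.0388, 0.042]
tcp_rot: [[-0.651, 0.759, 0.0], [0.759, 0.651, 0.0], [-0.0, 0.0, -1.0]]
wrist_force: [-0.2, -0.2, 0.1]
finger_gap: 0.0352
finger_force: 0.0
```

Call:
step_arm(plan=[{"tx":0,"ty":0,"tz":-0.02,"ax":0,"ay":0,"az":0,"grip":0.035},{"tx":0,"ty":0,"tz":-0.04,"ax":0,"ay":0,"az":0,"grip":0.045},{"tx":0,"ty":0,"tz":-0.04,"ax":0,"ay":0,"az":0,"grip":0.045},{"tx":0,"ty":0,"tz":0,"ax":0,"ay":0,"az":0,"grip":0.045},{"tx":0,"ty":0,"tz":0,"ax":0,"ay":0,"az":0,"grip":0.045}])

```text
clock: 34.8
tcp_pos: [0.5606, 0.039, 0.1433]
tcp_rot: [[-0.651, 0.759, 0.003], [0.759, 0.651, 0.001], [-0.001, 0.003, -1.0]]
wrist_force: [0.0, 0.6, -0.5]
finger_gap: 0.0448
finger_force: 0.0
```

```bash
python3 go.py .4176 .2405 .14 106; python3 sb.py; python3 -c "
from h import *
for b in boards(cam('top')): print('board',b[0].round(4),np.round(b[1],4),'dir %.1f'%b[2],'can',b[3])"
```

```text
at [0.5606 0.039  0.1433] yang 40.6 q7 40.5 gap 0.0448 ff 0.0 F [ 0.   0.6 -0.5] t 34.8
turn -65.35 rows 8
tx 0.0308 ty 0.0028 tz 0.0004 az -8.17
tx 0.0300 ty 0.0072 tz 0.0004 az -8.17
tx 0.0287 ty 0.0114 tz 0.0004 az -8.17
tx 0.0268 ty 0.0153 tz 0.0004 az -8.17
tx 0.0243 ty 0.0190 tz 0.0004 az -8.17
tx 0.0214 ty 0.0223 tz 0.0004 az -8.17
tx 0.0180 ty 0.0251 tz 0.0004 az -8.17
tx 0.0143 ty 0.0274 tz 0.0004 az -8.17
side [0.4124 0.3629] [0.4186 0.2413] [0.5616 0.0599] [0.6546 0.0515]
top [0.5631 0.0348] [0.4161 0.2391] [0.4096 0.3632]
noconn [451.94936709  87.30379747] 79
board [0.5657 0.0312] [0.0404 0.059 ] dir 128.4 can [0.56220892 0.0346591 ]
board [0.4101 0.2371] [0.0399 0.059 ] dir 16.7 can [0.41651672 0.23937706]
board [0.4116 0.3568] [0.0398 0.06  ] dir 113.0 can [0.40944288 0.36286732]
```

Call:
step_arm(plan=[{"tx":0.031,"ty":0.003,"tz":0,"ax":0,"ay":0,"az":-8.2,"grip":0.045},{"tx":0.03,"ty":0.007,"tz":0,"ax":0,"ay":0,"az":-8.2,"grip":0.045},{"tx":0.0285,"ty":0.0115,"tz":0,"ax":0,"ay":0,"az":-8.2,"grip":0.045},{"tx":0.027,"ty":0.0155,"tz":0,"ax":0,"ay":0,"az":-8.2,"grip":0.045},{"tx":0.0245,"ty":0.019,"tz":0,"ax":0,"ay":0,"az":-8.2,"grip":0.045}])

```text
clock: 35.45
tcp_pos: [0.4678, 0.1654, 0.1402]
tcp_rot: [[-0.99, 0.139, -0.003], [0.139, 0.99, -0.002], [0.003, -0.002, -1.0]]
wrist_force: [-0.2, 0.5, 1.1]
finger_gap: 0.045
finger_force: 0.0
```

Call:
step_arm(plan=[{"tx":0.0215,"ty":0.0225,"tz":0.01,"ax":0,"ay":0,"az":-8.2,"grip":0.045},{"tx":0.018,"ty":0.025,"tz":0.02,"ax":0,"ay":0,"az":-8.2,"grip":0.045},{"tx":0.0145,"ty":0.0275,"tz":0.02,"ax":0,"ay":0,"az":-8.2,"grip":0.045},{"tx":0,"ty":0,"tz":0.02,"ax":0,"ay":0,"az":0,"grip":0.045},{"tx":0,"ty":0,"tz":0,"ax":0,"ay":0,"az":0,"grip":0.045}])

```text
clock: 35.95
tcp_pos: [0.4116, 0.2395, 0.0681]
tcp_rot: [[-0.959, -0.282, -0.008], [-0.282, 0.959, -0.005], [0.009, -0.003, -1.0]]
wrist_force: [-0.5, -0.6, -0.9]
finger_gap: 0.0452
finger_force: 0.0
```

Call:
step_arm(plan=[{"tx":0,"ty":0,"tz":0,"ax":0,"ay":0,"az":0,"grip":0.045},{"tx":0,"ty":0,"tz":0,"ax":0,"ay":0,"az":0,"grip":0.045},{"tx":0,"ty":0,"tz":0,"ax":0,"ay":0,"az":0,"grip":0.045},{"tx":0,"ty":0,"tz":0,"ax":0,"ay":0,"az":0,"grip":0.045},{"tx":0,"ty":0,"tz":0,"ax":0,"ay":0,"az":0,"grip":0.045}])

```text
clock: 36.45
tcp_pos: [0.4164, 0.2406, 0.0725]
tcp_rot: [[-0.96, -0.279, 0.001], [-0.279, 0.96, 0.001], [-0.001, 0.0, -1.0]]
wrist_force: [0.0, -0.6, 0.0]
finger_gap: 0.0452
finger_force: 0.0
```

```bash
python3 go.py .4176 .2405 .0172 106.3; python3 -c "
from h import *
from sb import cans
for n in ('side','top'):
    d=cam(n);print(n,[c for c in cans(d,.0235) if c[1]<.1],cans(d))"
```

```text
at [0.4164 0.2406 0.0725] yang 106.2 q7 73.1 gap 0.0452 ff 0.0 F [ 0.  -0.6  0. ] t 36.5
turn -0.1 rows 2
tx -0.0005 ty -0.0002 tz 0.0276 az -0.05
tx -0.0005 ty -0.0003 tz 0.0276 az -0.05
side [array([0.5611, 0.038 ]), array([0.6504, 0.0292])] [array([0.4177, 0.2409]), array([0.5616, 0.0605]), array([0.6539, 0.0515])]
top [array([0.6494, 0.0309]), array([0.5587, 0.0379])] [array([0.6563, 0.0269]), array([0.5632, 0.034 ])]
```

Call:
step_arm(plan=[{"tx":-0.001,"ty":-0.0005,"tz":0.03,"ax":0,"ay":0,"az":0,"grip":0.045},{"tx":0,"ty":0,"tz":0.015,"ax":0,"ay":0,"az":0,"grip":0.045},{"tx":0,"ty":0,"tz":0.01,"ax":0,"ay":0,"az":0,"grip":0.045},{"tx":0,"ty":0,"tz":0,"ax":0,"ay":0,"az":0,"grip":0.045},{"tx":0,"ty":0,"tz":0,"ax":0,"ay":0,"az":0,"grip":0.035}])

```text
clock: 37.05
tcp_pos: [0.4171, 0.2406, 0.0171]
tcp_rot: [[-0.96, -0.28, 0.0], [-0.28, 0.96, 0.0], [-0.0, 0.0, -1.0]]
wrist_force: [0.2, -0.6, 0.4]
finger_gap: 0.0352
finger_force: 0.0
```

Call:
step_arm(plan=[{"tx":0,"ty":0,"tz":0,"ax":0,"ay":0,"az":0,"grip":0.025},{"tx":0,"ty":0,"tz":0,"ax":0,"ay":0,"az":0,"grip":0.015},{"tx":0,"ty":0,"tz":0,"ax":0,"ay":0,"az":0,"grip":0.0},{"tx":0,"ty":0,"tz":0,"ax":0,"ay":0,"az":0,"grip":0.0},{"tx":0,"ty":0,"tz":0,"ax":0,"ay":0,"az":0,"grip":0.0}])

```text
clock: 37.55
tcp_pos: [0.4178, 0.241, 0.0179]
tcp_rot: [[-0.96, -0.28, 0.002], [-0.28, 0.96, 0.001], [-0.002, 0.001, -1.0]]
wrist_force: [-0.9, -1.7, 5.2]
finger_gap: 0.0181
finger_force: 39.5
```

Call:
step_arm(plan=[{"tx":0,"ty":0,"tz":-0.02,"ax":0,"ay":0,"az":0,"grip":0.0},{"tx":0,"ty":0,"tz":-0.04,"ax":0,"ay":0,"az":0,"grip":0.0},{"tx":0,"ty":0,"tz":-0.04,"ax":0,"ay":0,"az":0,"grip":0.0},{"tx":0,"ty":0,"tz":0,"ax":0,"ay":0,"az":0,"grip":0.0},{"tx":0,"ty":0,"tz":0,"ax":0,"ay":0,"az":0,"grip":0.0}])

```text
clock: 38.05
tcp_pos: [0.4174, 0.2409, 0.1179]
tcp_rot: [[-0.96, -0.28, 0.002], [-0.28, 0.96, 0.002], [-0.002, 0.001, -1.0]]
wrist_force: [-0.3, 0.0, -0.3]
finger_gap: 0.0181
finger_force: 39.3
```

```bash
python3 go.py .6436 -.058 .115 40.6
```

```text
at [0.4174 0.2409 0.1179] yang 106.2 q7 72.8 gap 0.0181 ff 39.3 F [-0.3  0.  -0.3] t 38.0
turn 65.65 rows 8
tx -0.0167 ty -0.0438 tz 0.0004 az 8.21
tx -0.0228 ty -0.0410 tz 0.0004 az 8.21
tx -0.0284 ty -0.0373 tz 0.0004 az 8.21
tx -0.0334 ty -0.0329 tz 0.0004 az 8.21
tx -0.0378 ty -0.0277 tz 0.0004 az 8.21
tx -0.0413 ty -0.0221 tz 0.0004 az 8.21
tx -0.0441 ty -0.0160 tz 0.0004 az 8.21
tx -0.0459 ty -0.0095 tz 0.0004 az 8.21
```

Call:
step_arm(plan=[{"tx":-0.0165,"ty":-0.044,"tz":0,"ax":0,"ay":0,"az":8.2,"grip":0.0},{"tx":-0.023,"ty":-0.041,"tz":0,"ax":0,"ay":0,"az":8.2,"grip":0.0},{"tx":-0.0285,"ty":-0.0375,"tz":0,"ax":0,"ay":0,"az":8.2,"grip":0.0},{"tx":-0.0335,"ty":-0.033,"tz":0,"ax":0,"ay":0,"az":8.2,"grip":0.0},{"tx":-0.038,"ty":-0.0275,"tz":0,"ax":0,"ay":0,"az":8.2,"grip":0.0}])

```text
clock: 38.55
tcp_pos: [0.5579, 0.0513, 0.1146]
tcp_rot: [[-0.906, 0.424, -0.004], [0.424, 0.906, -0.001], [0.003, -0.003, -1.0]]
wrist_force: [0.0, 0.7, -0.2]
finger_gap: 0.0183
finger_force: 39.3
```

Call:
step_arm(plan=[{"tx":-0.0415,"ty":-0.022,"tz":0,"ax":0,"ay":0,"az":8.2,"grip":0.0},{"tx":-0.044,"ty":-0.016,"tz":0,"ax":0,"ay":0,"az":8.2,"grip":0.0},{"tx":-0.046,"ty":-0.0095,"tz":0.01,"ax":0,"ay":0,"az":8.2,"grip":0.0},{"tx":0,"ty":0,"tz":0.02,"ax":0,"ay":0,"az":0,"grip":0.0},{"tx":0,"ty":0,"tz":0,"ax":0,"ay":0,"az":0,"grip":0.0}])

```text
clock: 39.05
tcp_pos: [0.6399, -0.061, 0.0815]
tcp_rot: [[-0.649, 0.761, -0.01], [0.761, 0.649, -0.001], [0.006, -0.009, -1.0]]
wrist_force: [-1.4, 0.6, -1.3]
finger_gap: 0.0182
finger_force: 39.3
```

Call:
step_arm(plan=[{"tx":0,"ty":0,"tz":0,"ax":0,"ay":0,"az":0,"grip":0.0},{"tx":0,"ty":0,"tz":0,"ax":0,"ay":0,"az":0,"grip":0.0},{"tx":0,"ty":0,"tz":0,"ax":0,"ay":0,"az":0,"grip":0.0},{"tx":0,"ty":0,"tz":0,"ax":0,"ay":0,"az":0,"grip":0.0},{"tx":0,"ty":0,"tz":0,"ax":0,"ay":0,"az":0,"grip":0.0}])

```text
clock: 39.55
tcp_pos: [0.6442, -0.0583, 0.0876]
tcp_rot: [[-0.652, 0.758, 0.001], [0.758, 0.652, 0.0], [-0.0, 0.001, -1.0]]
wrist_force: [0.3, -0.7, -0.2]
finger_gap: 0.0179
finger_force: 39.3
```

```bash
python3 go.py .6436 -.058 .0423 40.6
```

```text
at [ 0.6442 -0.0583  0.0876] yang 40.7 q7 54.7 gap 0.0179 ff 39.3 F [ 0.3 -0.7 -0.2] t 39.5
turn 0.1 rows 2
tx 0.0003 ty -0.0002 tz 0.0227 az 0.05
tx 0.0003 ty -0.0002 tz 0.0227 az 0.05
```

Call:
step_arm(plan=[{"tx":0.0005,"ty":-0.0005,"tz":0.02,"ax":0,"ay":0,"az":0,"grip":0.0},{"tx":0,"ty":0,"tz":0.015,"ax":0,"ay":0,"az":0,"grip":0.0},{"tx":0,"ty":0,"tz":0.0103,"ax":0,"ay":0,"az":0,"grip":0.0},{"tx":0,"ty":0,"tz":0,"ax":0,"ay":0,"az":0,"grip":0.0},{"tx":0,"ty":0,"tz":0,"ax":0,"ay":0,"az":0,"grip":0.0}])

```text
clock: 40.05
tcp_pos: [0.6432, -0.0589, 0.0412]
tcp_rot: [[-0.651, 0.759, -0.0], [0.759, 0.651, -0.0], [0.0, -0.0, -1.0]]
wrist_force: [1.2, -0.2, -0.5]
finger_gap: 0.0183
finger_force: 42.1
```

Call:
step_arm(plan=[{"tx":0,"ty":0,"tz":0.0,"ax":0,"ay":0,"az":0,"grip":0.0},{"tx":0,"ty":0,"tz":0,"ax":0,"ay":0,"az":0,"grip":0.022},{"tx":0,"ty":0,"tz":0,"ax":0,"ay":0,"az":0,"grip":0.035},{"tx":0,"ty":0,"tz":0,"ax":0,"ay":0,"az":0,"grip":0.035},{"tx":0,"ty":0,"tz":0,"ax":0,"ay":0,"az":0,"grip":0.035}])

```text
clock: 40.55
tcp_pos: [0.6433, -0.0589, 0.0417]
tcp_rot: [[-0.651, 0.759, 0.0], [0.759, 0.651, 0.0], [-0.0, 0.0, -1.0]]
wrist_force: [0.4, -0.0, 0.5]
finger_gap: 0.035
finger_force: 0.0
```

Call:
step_arm(plan=[{"tx":0,"ty":0,"tz":-0.02,"ax":0,"ay":0,"az":0,"grip":0.035},{"tx":0,"ty":0,"tz":-0.04,"ax":0,"ay":0,"az":0,"grip":0.045},{"tx":0,"ty":0,"tz":-0.04,"ax":0,"ay":0,"az":0,"grip":0.045},{"tx":0,"ty":0,"tz":0,"ax":0,"ay":0,"az":0,"grip":0.045},{"tx":0,"ty":0,"tz":0,"ax":0,"ay":0,"az":0,"grip":0.045}])

```text
clock: 41.05
tcp_pos: [0.6444, -0.059, 0.1433]
tcp_rot: [[-0.651, 0.759, 0.003], [0.759, 0.651, 0.0], [-0.002, 0.003, -1.0]]
wrist_force: [-1.3, 0.6, 0.1]
finger_gap: 0.0447
finger_force: 0.0
```

```bash
python3 sb.py; python3 -c "
from h import *
for b in boards(cam('top')): print('board',b[0].round(4),np.round(b[1],4),'dir %.1f'%b[2],'can',b[3])"; python3 go.py .4108 .364 .14 23
```

```text
side [0.4121 0.3647] [0.5624 0.0583] [0.6648 0.052 ] [ 0.6474 -0.0373]
top [0.6566 0.0272] [ 0.6487 -0.0653] [0.5644 0.0329] [0.4096 0.3631]
board [0.6513 0.0244] [0.04   0.0616] dir 41.4 can [0.65694329 0.02736134]
board [ 0.6445 -0.0606] [0.0397 0.0598] dir -49.2 can [ 0.64874516 -0.06526684]
board [0.5666 0.0298] [0.0398 0.0618] dir 130.1 can [0.56332755 0.03439244]
board [0.4116 0.3568] [0.0398 0.06  ] dir 113.0 can [0.40944288 0.36286732]
at [ 0.6418 -0.0586  0.1398] yang 40.7 q7 53.3 gap 0.0451 ff 0.0 F [-0.5  0.5 -0.2] t 41.2
turn 17.66 rows 10
tx 0.0471 ty 0.0100 tz 0.0001 az 1.77
tx 0.0474 ty 0.0086 tz 0.0001 az 1.77
tx 0.0476 ty 0.0071 tz 0.0001 az 1.77
tx 0.0478 ty 0.0056 tz 0.0001 az 1.77
tx 0.0480 ty 0.0041 tz 0.0001 az 1.77
tx 0.0481 ty 0.0027 tz 0.0001 az 1.77
tx 0.0481 ty 0.0012 tz 0.0001 az 1.77
tx 0.0482 ty -0.0003 tz 0.0001 az 1.77
tx 0.0481 ty -0.0018 tz 0.0001 az 1.77
tx 0.0480 ty -0.0033 tz 0.0001 az 1.77
```

Call:
step_arm(plan=[{"tx":0.047,"ty":0.01,"tz":0,"ax":0,"ay":0,"az":1.8,"grip":0.045},{"tx":0.0475,"ty":0.0085,"tz":0,"ax":0,"ay":0,"az":1.8,"grip":0.045},{"tx":0.0475,"ty":0.007,"tz":0,"ax":0,"ay":0,"az":1.8,"grip":0.045},{"tx":0.048,"ty":0.0055,"tz":0,"ax":0,"ay":0,"az":1.7,"grip":0.045},{"tx":0.048,"ty":0.004,"tz":0,"ax":0,"ay":0,"az":1.8,"grip":0.045}])

```text
clock: 41.7
tcp_pos: [0.5252, 0.1535, 0.1399]
tcp_rot: [[-0.525, 0.851, -0.003], [0.851, 0.525, -0.001], [0.0, -0.003, -1.0]]
wrist_force: [0.4, 0.2, 0.0]
finger_gap: 0.0449
finger_force: 0.0
```

Call:
step_arm(plan=[{"tx":0.048,"ty":0.0025,"tz":0,"ax":0,"ay":0,"az":1.8,"grip":0.045},{"tx":0.048,"ty":0.001,"tz":0,"ax":0,"ay":0,"az":1.7,"grip":0.045},{"tx":0.048,"ty":0,"tz":0,"ax":0,"ay":0,"az":1.8,"grip":0.045},{"tx":0.048,"ty":-0.002,"tz":0,"ax":0,"ay":0,"az":1.8,"grip":0.045},{"tx":0.048,"ty":-0.003,"tz":0.01,"ax":0,"ay":0,"az":1.8,"grip":0.045}])

```text
clock: 42.2
tcp_pos: [0.4116, 0.3648, 0.1312]
tcp_rot: [[-0.387, 0.922, 0.0], [0.922, 0.387, 0.0], [0.0, 0.0, -1.0]]
wrist_force: [1.3, 1.1, 0.1]
finger_gap: 0.0452
finger_force: 0.0
```

Call:
step_arm(plan=[{"tx":0,"ty":0,"tz":0.03,"ax":0,"ay":0,"az":0,"grip":0.045},{"tx":0,"ty":0,"tz":0.03,"ax":0,"ay":0,"az":0,"grip":0.045},{"tx":0,"ty":0,"tz":0,"ax":0,"ay":0,"az":0,"grip":0.045},{"tx":0,"ty":0,"tz":0,"ax":0,"ay":0,"az":0,"grip":0.045},{"tx":0,"ty":0,"tz":0,"ax":0,"ay":0,"az":0,"grip":0.045}])

```text
clock: 42.7
tcp_pos: [0.4139, 0.3632, 0.0725]
tcp_rot: [[-0.387, 0.922, 0.001], [0.922, 0.387, 0.001], [0.0, 0.001, -1.0]]
wrist_force: [-0.2, 0.9, -0.0]
finger_gap: 0.0449
finger_force: 0.0
```

```bash
python3 go.py .4108 .364 .0172 23; python3 -c "
from h import *
from sb import cans
for n in ('side','top'):
    d=cam(n);print(n,[c for c in cans(d,.0235) if c[1]<.1],cans(d))"
```

```text
at [0.4139 0.3632 0.0725] yang 22.8 q7 -13.5 gap 0.0449 ff 0.0 F [-0.2  0.9 -0. ] t 42.7
turn -0.23 rows 2
tx 0.0009 ty -0.0013 tz 0.0277 az -0.11
tx 0.0009 ty -0.0013 tz 0.0277 az -0.11
side [array([0.7244, 0.0702]), array([0.5616, 0.0365]), array([ 0.6443, -0.0558])] [array([0.4116, 0.365 ]), array([0.7305, 0.0938]), array([0.5621, 0.059 ]), array([ 0.6477, -0.0365])]
top [array([0.7217, 0.0965]), array([ 0.6418, -0.0588]), array([0.5596, 0.037 ])] [array([0.7306, 0.0943]), array([ 0.6486, -0.0653]), array([0.5641, 0.0331]), array([0.4112, 0.3563])]
```

Bay 1's board has been knocked off the plate: both views put its can at about (0.7305, 0.094) on the bench. I'll place board D first and then recover it.

Call:
step_arm(plan=[{"tx":0.002,"ty":-0.0025,"tz":0.03,"ax":0,"ay":0,"az":0,"grip":0.045},{"tx":0,"ty":0,"tz":0.015,"ax":0,"ay":0,"az":0,"grip":0.045},{"tx":0,"ty":0,"tz":0.01,"ax":0,"ay":0,"az":0,"grip":0.045},{"tx":0,"ty":0,"tz":0,"ax":0,"ay":0,"az":0,"grip":0.045},{"tx":0,"ty":0,"tz":0,"ax":0,"ay":0,"az":0,"grip":0.035}])

```text
clock: 43.3
tcp_pos: [0.4101, 0.3642, 0.0169]
tcp_rot: [[-0.388, 0.922, 0.0], [0.922, 0.388, 0.0], [0.0, 0.0, -1.0]]
wrist_force: [-0.6, 0.7, 0.2]
finger_gap: 0.0354
finger_force: 0.0
```

Call:
step_arm(plan=[{"tx":0,"ty":0,"tz":0,"ax":0,"ay":0,"az":0,"grip":0.025},{"tx":0,"ty":0,"tz":0,"ax":0,"ay":0,"az":0,"grip":0.015},{"tx":0,"ty":0,"tz":0,"ax":0,"ay":0,"az":0,"grip":0.0},{"tx":0,"ty":0,"tz":0,"ax":0,"ay":0,"az":0,"grip":0.0},{"tx":0,"ty":0,"tz":0,"ax":0,"ay":0,"az":0,"grip":0.0}])

```text
clock: 43.8
tcp_pos: [0.4106, 0.3649, 0.0176]
tcp_rot: [[-0.388, 0.922, 0.002], [0.922, 0.388, 0.002], [0.001, 0.002, -1.0]]
wrist_force: [-0.2, -0.5, 6.0]
finger_gap: 0.0183
finger_force: 39.7
```

Call:
step_arm(plan=[{"tx":0,"ty":0,"tz":-0.02,"ax":0,"ay":0,"az":0,"grip":0.0},{"tx":0,"ty":0,"tz":-0.04,"ax":0,"ay":0,"az":0,"grip":0.0},{"tx":0,"ty":0,"tz":-0.04,"ax":0,"ay":0,"az":0,"grip":0.0},{"tx":0,"ty":0,"tz":0,"ax":0,"ay":0,"az":0,"grip":0.0},{"tx":0,"ty":0,"tz":0,"ax":0,"ay":0,"az":0,"grip":0.0}])

```text
clock: 44.3
tcp_pos: [0.4098, 0.3647, 0.1174]
tcp_rot: [[-0.388, 0.921, 0.001], [0.921, 0.388, 0.002], [0.001, 0.002, -1.0]]
wrist_force: [-0.5, -0.0, -0.7]
finger_gap: 0.0182
finger_force: 39.2
```

```bash
python3 - <<'E'
from h import *
from go import go
s=monitor.state(); go(.5529,-.0511,.115,s=s)
E
```

```text
at [0.4098 0.3647 0.1174] yang 22.9 q7 -15.3 gap 0.0182 ff 39.2 F [-0.5 -0.  -0.7] t 44.3
turn 0 rows 10
tx -0.0439 ty -0.0030 tz 0.0002 az 0.00
tx -0.0439 ty -0.0030 tz 0.0002 az 0.00
tx -0.0439 ty -0.0030 tz 0.0002 az 0.00
tx -0.0439 ty -0.0030 tz 0.0002 az 0.00
tx -0.0439 ty -0.0030 tz 0.0002 az 0.00
tx -0.0439 ty -0.0030 tz 0.0002 az 0.00
tx -0.0439 ty -0.0030 tz 0.0002 az 0.00
tx -0.0439 ty -0.0030 tz 0.0002 az 0.00
tx -0.0439 ty -0.0030 tz 0.0002 az 0.00
tx -0.0439 ty -0.0030 tz 0.0002 az 0.00
```

Call:
step_arm(plan=[{"tx":-0.044,"ty":-0.003,"tz":0,"ax":0,"ay":0,"az":0,"grip":0.0},{"tx":-0.044,"ty":-0.003,"tz":0,"ax":0,"ay":0,"az":0,"grip":0.0},{"tx":-0.044,"ty":-0.003,"tz":0,"ax":0,"ay":0,"az":0,"grip":0.0},{"tx":-0.044,"ty":-0.003,"tz":0,"ax":0,"ay":0,"az":0,"grip":0.0},{"tx":-0.044,"ty":-0.003,"tz":0,"ax":0,"ay":0,"az":0,"grip":0.0}])

```text
clock: 44.8
tcp_pos: [0.4796, 0.1533, 0.1145]
tcp_rot: [[-0.389, 0.921, -0.004], [0.921, 0.389, -0.002], [-0.0, -0.004, -1.0]]
wrist_force: [0.8, 0.7, -0.9]
finger_gap: 0.0182
finger_force: 39.2
```

Call:
step_arm(plan=[{"tx":-0.044,"ty":-0.003,"tz":0,"ax":0,"ay":0,"az":0,"grip":0.0},{"tx":-0.044,"ty":-0.003,"tz":0,"ax":0,"ay":0,"az":0,"grip":0.0},{"tx":-0.044,"ty":-0.003,"tz":0,"ax":0,"ay":0,"az":0,"grip":0.0},{"tx":-0.044,"ty":-0.003,"tz":0,"ax":0,"ay":0,"az":0,"grip":0.0},{"tx":-0.043,"ty":-0.003,"tz":0,"ax":0,"ay":0,"az":0,"grip":0.0}])

```text
clock: 45.3
tcp_pos: [0.5508, -0.0536, 0.1142]
tcp_rot: [[-0.388, 0.922, -0.005], [0.922, 0.388, -0.0], [0.002, -0.004, -1.0]]
wrist_force: [0.3, 0.6, 0.0]
finger_gap: 0.0186
finger_force: 39.2
```

Call:
step_arm(plan=[{"tx":0,"ty":0,"tz":0,"ax":0,"ay":0,"az":-8.2,"grip":0.0},{"tx":0,"ty":0,"tz":0,"ax":0,"ay":0,"az":-8.2,"grip":0.0},{"tx":0,"ty":0,"tz":0,"ax":0,"ay":0,"az":-8.2,"grip":0.0},{"tx":0,"ty":0,"tz":0,"ax":0,"ay":0,"az":-8.2,"grip":0.0},{"tx":0,"ty":0,"tz":0,"ax":0,"ay":0,"az":-8.2,"grip":0.0}])

```text
clock: 45.8
tcp_pos: [0.5503, -0.0519, 0.114]
tcp_rot: [[-0.9, 0.435, -0.005], [0.435, 0.9, -0.0], [0.005, -0.002, -1.0]]
wrist_force: [-0.2, -0.1, 0.5]
finger_gap: 0.0178
finger_force: 39.2
```

Call:
step_arm(plan=[{"tx":0,"ty":0,"tz":0,"ax":0,"ay":0,"az":-8.2,"grip":0.0},{"tx":0,"ty":0,"tz":0,"ax":0,"ay":0,"az":-8.2,"grip":0.0},{"tx":0,"ty":0,"tz":0,"ax":0,"ay":0,"az":-8.2,"grip":0.0},{"tx":0,"ty":0,"tz":0,"ax":0,"ay":0,"az":-8.2,"grip":0.0},{"tx":0,"ty":0,"tz":0,"ax":0,"ay":0,"az":-8.2,"grip":0.0}])

```text
clock: 46.3
tcp_pos: [0.5502, -0.0518, 0.1139]
tcp_rot: [[-0.965, -0.262, -0.005], [-0.262, 0.965, 0.0], [0.005, 0.002, -1.0]]
wrist_force: [-0.4, 0.4, 0.1]
finger_gap: 0.0186
finger_force: 39.2
```

Call:
step_arm(plan=[{"tx":0,"ty":0,"tz":0,"ax":0,"ay":0,"az":-8.2,"grip":0.0},{"tx":0,"ty":0,"tz":0,"ax":0,"ay":0,"az":-8.2,"grip":0.0},{"tx":0,"ty":0,"tz":0,"ax":0,"ay":0,"az":-8.2,"grip":0.0},{"tx":0,"ty":0,"tz":0.015,"ax":0,"ay":0,"az":-1.1,"grip":0.0},{"tx":0,"ty":0,"tz":0.015,"ax":0,"ay":0,"az":0,"grip":0.0}])

```text
clock: 46.8
tcp_pos: [0.5512, -0.0519, 0.0841]
tcp_rot: [[-0.761, -0.648, -0.003], [-0.648, 0.761, 0.0], [0.002, 0.002, -1.0]]
wrist_force: [0.7, 0.1, 0.0]
finger_gap: 0.0182
finger_force: 39.2
```

Call:
step_arm(plan=[{"tx":0,"ty":0,"tz":0,"ax":0,"ay":0,"az":0,"grip":0.0},{"tx":0,"ty":0,"tz":0,"ax":0,"ay":0,"az":0,"grip":0.0},{"tx":0,"ty":0,"tz":0,"ax":0,"ay":0,"az":0,"grip":0.0},{"tx":0,"ty":0,"tz":0,"ax":0,"ay":0,"az":0,"grip":0.0},{"tx":0,"ty":0,"tz":0,"ax":0,"ay":0,"az":0,"grip":0.0}])

```text
clock: 47.3
tcp_pos: [0.553, -0.052, 0.0872]
tcp_rot: [[-0.76, -0.65, 0.001], [-0.65, 0.76, -0.0], [-0.001, -0.001, -1.0]]
wrist_force: [0.2, -0.1, -1.1]
finger_gap: 0.0181
finger_force: 39.2
```

```bash
python3 go.py .5529 -.0511 .0423 130.6; python3 sb.py; python3 -c "
from h import *
s=cam('side')
cv2.imwrite('pics/a8.png',cv2.resize(s['color'][195:295,225:345],None,fx=5,fy=5,interpolation=cv2.INTER_CUBIC))"
```

```text
at [ 0.553  -0.052   0.0872] yang 130.5 q7 135.4 gap 0.0181 ff 39.2 F [ 0.2 -0.1 -1.1] t 47.3
turn -0.06 rows 2
tx -0.0002 ty 0.0004 tz 0.0224 az -0.03
tx -0.0002 ty 0.0004 tz 0.0224 az -0.03
side [0.7309 0.0934] [0.5532 0.0074] [ 0.6477 -0.0368]
top [0.7306 0.0943] [ 0.6488 -0.0652] [0.5637 0.0331]
```

View pics/a8.png

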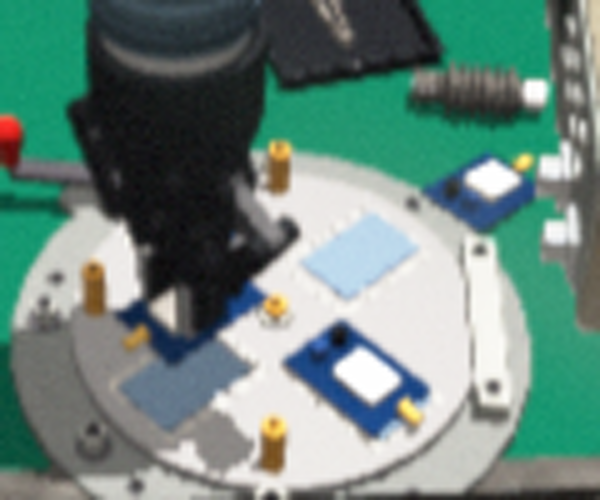

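The view shows board D over bay 3, connector outward. The knocked board lies beyond the fixture edge at crop (487,190), with its connector at (525,160). I'll place D now.

Call:
step_arm(plan=[{"tx":-0.0005,"ty":0.0008,"tz":0.02,"ax":0,"ay":0,"az":0,"grip":0.0},{"tx":0,"ty":0,"tz":0.015,"ax":0,"ay":0,"az":0,"grip":0.0},{"tx":0,"ty":0,"tz":0.01,"ax":0,"ay":0,"az":0,"grip":0.0},{"tx":0,"ty":0,"tz":0,"ax":0,"ay":0,"az":0,"grip":0.0},{"tx":0,"ty":0,"tz":0,"ax":0,"ay":0,"az":0,"grip":0.0}])

```text
clock: 47.95
tcp_pos: [0.5523, -0.0512, 0.0412]
tcp_rot: [[-0.76, -0.65, -0.0], [-0.65, 0.76, -0.0], [0.0, 0.0, -1.0]]
wrist_force: [-0.1, -1.5, -0.5]
finger_gap: 0.0183
finger_force: 39.2
```

Call:
step_arm(plan=[{"tx":0,"ty":0,"tz":0.0,"ax":0,"ay":0,"az":0,"grip":0.0},{"tx":0,"ty":0,"tz":0,"ax":0,"ay":0,"az":0,"grip":0.022},{"tx":0,"ty":0,"tz":0,"ax":0,"ay":0,"az":0,"grip":0.035},{"tx":0,"ty":0,"tz":0,"ax":0,"ay":0,"az":0,"grip":0.035},{"tx":0,"ty":0,"tz":0,"ax":0,"ay":0,"az":0,"grip":0.035}])

```text
clock: 48.45
tcp_pos: [0.5524, -0.0511, 0.0416]
tcp_rot: [[-0.76, -0.65, 0.0], [-0.65, 0.76, -0.0], [-0.0, -0.0, -1.0]]
wrist_force: [0.5, 0.1, 0.1]
finger_gap: 0.0348
finger_force: 0.0
```

Call:
step_arm(plan=[{"tx":0,"ty":0,"tz":-0.02,"ax":0,"ay":0,"az":0,"grip":0.035},{"tx":0,"ty":0,"tz":-0.04,"ax":0,"ay":0,"az":0,"grip":0.035},{"tx":0,"ty":0,"tz":-0.04,"ax":0,"ay":0,"az":0,"grip":0.035},{"tx":0,"ty":0,"tz":0,"ax":0,"ay":0,"az":0,"grip":0.035},{"tx":0,"ty":0,"tz":0,"ax":0,"ay":0,"az":0,"grip":0.035}])

```text
clock: 48.95
tcp_pos: [0.5535, -0.0511, 0.1431]
tcp_rot: [[-0.76, -0.65, 0.003], [-0.65, 0.76, 0.0], [-0.003, -0.002, -1.0]]
wrist_force: [-0.4, 0.3, -1.1]
finger_gap: 0.0347
finger_force: 0.0
```

```bash
python3 - <<'E'
from h import *
from go import go
np.set_printoptions(precision=4,suppress=True)
D={n:cam(n) for n in('side','top')}
# knocked board: triangulate can centre, connector, blue centroid between the views
P={}
for n,d in D.items():
    H,S,V=np.moveaxis(hsv(d),2,0)
    blue=(H>100)&(H<125)&(S>130)&(V>40); br=(H>15)&(H<35)&(S>90)&(V>90)
    for c,a,m in blobs(blue,40,900):
        q=onz(d,*c,.01)[:2]
        if np.linalg.norm(q-[.725,.09])>.03: continue
        hull=cv2.convexHull(np.argwhere(m)[:,::-1].astype(np.int32));hm=np.zeros(m.shape,np.uint8);cv2.fillConvexPoly(hm,hull,1)
        w=(hm>0)&(S<90)&(V>150);k=(cv2.dilate(hm,np.ones((7,7)))>0)&br
        P[n]=[np.argwhere(z).mean(0)[::-1] for z in (w,k,m)]
def tri(a,b):
    o1,r1=ray(D['side'],*a);o2,r2=ray(D['top'],*b);r1/=np.linalg.norm(r1);r2/=np.linalg.norm(r2)
    s,t=np.linalg.lstsq(np.c_[r1,-r2],o2-o1,rcond=None)[0];return (o1+s*r1+o2+t*r2)/2,np.linalg.norm(o1+s*r1-o2-t*r2)
for l,a,b in zip(('can','conn','blue'),P['side'],P['top']): print(l,*tri(a,b))
for b in boards(D['top']): print('board',b[0],np.round(b[1],4),'dir %.1f'%b[2],'can',b[3])
go(.7305,.094,.2,-49)
t=D['top']['color'][100:180,270:350];s=D['side']['color'][195:255,285:345]
cv2.imwrite('pics/a9.png',np.hstack([cv2.resize(t,(480,480),interpolation=cv2.INTER_CUBIC)[:,:400],cv2.resize(s,(480,480),interpolation=cv2.INTER_CUBIC)[:,:400]]))
E
```

```text
can [0.731  0.0942 0.0097] 0.0001254704179256308
conn [0.7506 0.1126 0.0066] 0.0024026259352697365
blue [0.7245 0.0872 0.0029] 0.0045114489900462485
noconn [452.     87.275] 80
noconn [340.0309 191.1186] 194
board [0.725  0.0892] [0.0407 0.0557] dir 45.2 can [0.7299 0.0941]
board [ 0.6446 -0.0605] [0.0397 0.0598] dir -49.2 can [ 0.649  -0.0653]
board [0.5664 0.0297] [0.04   0.0618] dir 130.4 can [0.5632 0.0345]
at [ 0.5513 -0.051   0.1405] yang 130.6 q7 134.6 gap 0.0351 ff 0.0 F [-1.1  0.6 -0.7] t 49.0
turn -0.44 rows 5
tx -0.0461 ty -0.0013 tz -0.0120 az -0.09
tx -0.0461 ty -0.0013 tz -0.0120 az -0.09
tx -0.0461 ty -0.0014 tz -0.0120 az -0.09
tx -0.0461 ty -0.0015 tz -0.0120 az -0.09
tx -0.0461 ty -0.0015 tz -0.0120 az -0.09
```

View pics/a9.png

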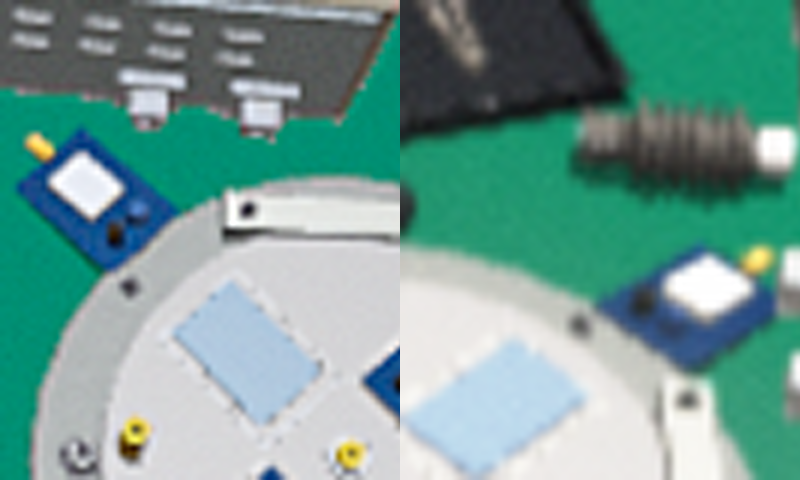

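The knocked board lies flat on the bench, can height 9.7 mm, close to the instrument's front knobs. I need the finger clearance to those knobs before reaching in.

```bash
python3 - <<'E'
from h import *
np.set_printoptions(precision=4,suppress=True)
s,t=cam('side'),cam('top')
def tri(a,b):
    o1,r1=ray(s,*a);o2,r2=ray(t,*b);r1/=np.linalg.norm(r1);r2/=np.linalg.norm(r2)
    q=np.linalg.lstsq(np.c_[r1,-r2],o2-o1,rcond=None)[0];return (o1+q[0]*r1+o2+q[1]*r2)/2,np.linalg.norm(o1+q[0]*r1-o2-q[1]*r2)
print('knob1',tri((333,229.4),(294.7,119.7)));print('knob2',tri((334,241.6),(313.7,121.7)))
print('front base',[onz(t,*p,0) for p in ((270,116),(310,121))])
o,_=ray(t,0,0);print('topcam',o)
# attenuator extent
H,S,V=np.moveaxis(hsv(t),2,0)
print('att',onz(t,258,118,.02),onz(t,258,145,.02))
E
```

```text
knob1 (array([0.7483, 0.0685, 0.0433]), np.float64(0.005204697449929984))
knob2 (array([0.7412, 0.0208, 0.0461]), np.float64(0.006578886590703999))
front base [array([0.7757, 0.1288, 0.    ]), array([0.7587, 0.022 , 0.    ])]
topcam [0.3959 0.1772 0.8866]
att [0.7623 0.1616 0.02  ] [0.6881 0.1636 0.02  ]
```

The knob and front panel leave no room for a straight grasp on the can. Instead I'll tilt the tool 20° inward and pinch the two round parts at the board's inner end. Then I can slide the board clear of the knob, carry it to open bench, and regrasp it normally.

```bash
python3 go.py .6883 .055 .15 134
```

```text
at [ 0.5508 -0.051   0.1398] yang 130.6 q7 134.6 gap 0.0347 ff 0.0 F [-0.6  0.7 -0.4] t 49.1
turn -3.45 rows 4
tx -0.0433 ty -0.0022 tz -0.0027 az -0.86
tx -0.0433 ty -0.0029 tz -0.0027 az -0.86
tx -0.0432 ty -0.0035 tz -0.0027 az -0.86
tx -0.0432 ty -0.0042 tz -0.0027 az -0.86
```

Call:
step_arm(plan=[{"tx":-0.043,"ty":-0.002,"tz":-0.003,"ax":0,"ay":0,"az":-0.9,"grip":0.028},{"tx":-0.043,"ty":-0.003,"tz":-0.003,"ax":0,"ay":0,"az":-0.9,"grip":0.028},{"tx":-0.043,"ty":-0.0035,"tz":-0.003,"ax":0,"ay":0,"az":-0.9,"grip":0.028},{"tx":-0.043,"ty":-0.004,"tz":-0.002,"ax":0,"ay":0,"az":-0.8,"grip":0.028},{"tx":0,"ty":0,"tz":0,"ax":0,"ay":-5,"az":0,"grip":0.028}])

```text
clock: 49.65
tcp_pos: [0.6932, 0.0667, 0.1487]
tcp_rot: [[-0.707, -0.705, 0.063], [-0.701, 0.709, 0.068], [-0.093, 0.004, -0.996]]
wrist_force: [-0.8, 1.2, -0.1]
finger_gap: 0.0282
finger_force: 0.0
```

Call:
step_arm(plan=[{"tx":0,"ty":0,"tz":0,"ax":0,"ay":-5,"az":0,"grip":0.028},{"tx":0,"ty":0,"tz":0,"ax":0,"ay":-5,"az":0,"grip":0.028},{"tx":0,"ty":0,"tz":0,"ax":0,"ay":-5,"az":0,"grip":0.028},{"tx":0,"ty":0,"tz":0,"ax":0,"ay":0,"az":0,"grip":0.028},{"tx":0,"ty":0,"tz":0,"ax":0,"ay":0,"az":0,"grip":0.028}])

```text
clock: 50.15
tcp_pos: [0.6878, 0.0538, 0.1511]
tcp_rot: [[-0.677, -0.694, 0.243], [-0.653, 0.72, 0.237], [-0.339, 0.002, -0.941]]
wrist_force: [-0.2, 0.5, 0.5]
finger_gap: 0.0281
finger_force: 0.0
```

Call:
step_arm(plan=[{"tx":0,"ty":0,"tz":0,"ax":0,"ay":0,"az":0,"grip":0.028},{"tx":0,"ty":0,"tz":0,"ax":0,"ay":0,"az":0,"grip":0.028},{"tx":0,"ty":0,"tz":0,"ax":0,"ay":0,"az":0,"grip":0.028},{"tx":0,"ty":0,"tz":0,"ax":0,"ay":0,"az":0,"grip":0.028},{"tx":0,"ty":0,"tz":0,"ax":0,"ay":0,"az":0,"grip":0.028}])

```text
clock: 50.65
tcp_pos: [0.6889, 0.0549, 0.1527]
tcp_rot: [[-0.675, -0.696, 0.246], [-0.654, 0.718, 0.238], [-0.342, -0.0, -0.94]]
wrist_force: [-0.0, -0.0, -0.1]
finger_gap: 0.0279
finger_force: 0.0
```

```bash
cat > dl.py <<'E'
from h import *
s=monitor.state();R=np.array(s['tcp_rot']);p=np.array(s['tcp_pos'])
print('R',np.round(R,3).tolist(),'p',p.round(4),'q',np.round(s['q'],1))
for a in sys.argv[1:]:
    t=np.array([float(v) for v in a.split(',')]); print(a,'tool delta',(R.T@(t-p)).round(4))
E
python3 dl.py .7130,.0785,.0213; python3 - <<'E'
from h import *
from sb import cans
for n in ('side','top'): print(n,cans(cam(n)))
E
```

```text
R [[-0.675, -0.696, 0.246], [-0.654, 0.718, 0.238], [-0.342, -0.0, -0.94]] p [0.6889 0.0549 0.1527] q [ -0.8  24.5  -1.6 101.9 -19.7  40.1 145.6]
.7130,.0785,.0213 tool delta [0.0132 0.0002 0.135 ]
side [array([0.7312, 0.0938]), array([0.561 , 0.0609]), array([ 0.5546, -0.0298]), array([ 0.648 , -0.0365])]
top [array([0.7306, 0.0943]), array([ 0.6486, -0.0653]), array([0.5631, 0.0349]), array([ 0.5559, -0.0571])]
```

Call:
step_arm(plan=[{"tx":0.013,"ty":0,"tz":0.02,"ax":0,"ay":0,"az":0,"grip":0.028},{"tx":0,"ty":0,"tz":0.03,"ax":0,"ay":0,"az":0,"grip":0.028},{"tx":0,"ty":0,"tz":0.03,"ax":0,"ay":0,"az":0,"grip":0.028},{"tx":0,"ty":0,"tz":0.025,"ax":0,"ay":0,"az":0,"grip":0.028},{"tx":0,"ty":0,"tz":0,"ax":0,"ay":0,"az":0,"grip":0.028}])

```text
clock: 51.25
tcp_pos: [0.7026, 0.0725, 0.045]
tcp_rot: [[-0.677, -0.697, 0.238], [-0.655, 0.717, 0.239], [-0.337, 0.006, -0.941]]
wrist_force: [-1.1, -0.6, -0.5]
finger_gap: 0.0279
finger_force: 0.0
```

Call:
step_arm(plan=[{"tx":0,"ty":0,"tz":0,"ax":0,"ay":0,"az":0,"grip":0.028},{"tx":0,"ty":0,"tz":0,"ax":0,"ay":0,"az":0,"grip":0.028},{"tx":0,"ty":0,"tz":0,"ax":0,"ay":0,"az":0,"grip":0.028},{"tx":0,"ty":0,"tz":0,"ax":0,"ay":0,"az":0,"grip":0.028},{"tx":0,"ty":0,"tz":0,"ax":0,"ay":0,"az":0,"grip":0.028}])

```text
clock: 51.75
tcp_pos: [0.7063, 0.0706, 0.0506]
tcp_rot: [[-0.675, -0.695, 0.247], [-0.653, 0.719, 0.238], [-0.343, -0.001, -0.939]]
wrist_force: [-0.7, 0.3, -0.5]
finger_gap: 0.0276
finger_force: 0.0
```

```bash
python3 dl.py .7130,.0785,.0213; python3 - <<'E'
from h import *
D={n:cam(n) for n in('side','top')}
t=D['top']['color'][100:160,270:330];s=D['side']['color'][195:255,285:345]
cv2.imwrite('pics/a10.png',np.hstack([cv2.resize(t,(400,400),interpolation=cv2.INTER_CUBIC),cv2.resize(s,(400,400),interpolation=cv2.INTER_CUBIC)]))
E
```

```text
R [[-0.675, -0.695, 0.247], [-0.653, 0.719, 0.238], [-0.343, -0.001, -0.939]] p [0.7063 0.0706 0.0506] q [ -0.7  34.1  -3.5 101.7 -21.9  30.7 148.3]
.7130,.0785,.0213 tool delta [0.0004 0.001  0.031 ]
```

View pics/a10.png

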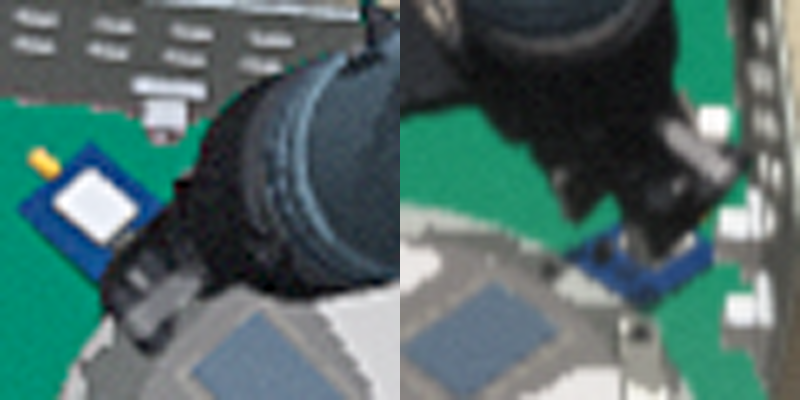

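The view shows the fingers over the inner end of the board, clear of the knob. I'll descend slowly and watch the force.

Call:
step_arm(plan=[{"tx":0,"ty":0.001,"tz":0.006,"ax":0,"ay":0,"az":0,"grip":0.028},{"tx":0,"ty":0,"tz":0.006,"ax":0,"ay":0,"az":0,"grip":0.028},{"tx":0,"ty":0,"tz":0.006,"ax":0,"ay":0,"az":0,"grip":0.028},{"tx":0,"ty":0,"tz":0,"ax":0,"ay":0,"az":0,"grip":0.028},{"tx":0,"ty":0,"tz":0,"ax":0,"ay":0,"az":0,"grip":0.028}])

```text
clock: 52.35
tcp_pos: [0.7091, 0.0761, 0.0318]
tcp_rot: [[-0.676, -0.695, 0.245], [-0.653, 0.719, 0.238], [-0.341, 0.001, -0.94]]
wrist_force: [-0.2, -0.2, -0.3]
finger_gap: 0.028
finger_force: 0.0
```

Call:
step_arm(plan=[{"tx":0,"ty":0,"tz":0.005,"ax":0,"ay":0,"az":0,"grip":0.028},{"tx":0,"ty":0,"tz":0.005,"ax":0,"ay":0,"az":0,"grip":0.028},{"tx":0,"ty":0,"tz":0.003,"ax":0,"ay":0,"az":0,"grip":0.028},{"tx":0,"ty":0,"tz":0,"ax":0,"ay":0,"az":0,"grip":0.028},{"tx":0,"ty":0,"tz":0,"ax":0,"ay":0,"az":0,"grip":0.028}])

```text
clock: 52.85
tcp_pos: [0.7121, 0.079, 0.0197]
tcp_rot: [[-0.676, -0.695, 0.245], [-0.654, 0.719, 0.238], [-0.341, 0.001, -0.94]]
wrist_force: [-0.4, 0.4, -0.4]
finger_gap: 0.0277
finger_force: 0.0
```

Call:
step_arm(plan=[{"tx":0,"ty":0,"tz":0,"ax":0,"ay":0,"az":0,"grip":0.022},{"tx":0,"ty":0,"tz":0,"ax":0,"ay":0,"az":0,"grip":0.016},{"tx":0,"ty":0,"tz":0,"ax":0,"ay":0,"az":0,"grip":0.01},{"tx":0,"ty":0,"tz":0,"ax":0,"ay":0,"az":0,"grip":0.0},{"tx":0,"ty":0,"tz":0,"ax":0,"ay":0,"az":0,"grip":0.0}])

```text
clock: 53.35
tcp_pos: [0.7125, 0.079, 0.0202]
tcp_rot: [[-0.676, -0.695, 0.246], [-0.653, 0.719, 0.238], [-0.342, 0.0, -0.94]]
wrist_force: [0.4, -0.2, -0.3]
finger_gap: 0.0181
finger_force: 39.1
```

```bash
python3 dl.py .7130,.0785,.0213 .6975,.0948,.0233
```

```text
R [[-0.676, -0.695, 0.246], [-0.653, 0.719, 0.238], [-0.342, 0.0, -0.94]] p [0.7125 0.079  0.0202] q [ -1.   37.3  -4.  100.8 -22.3  28.3 148.6]
.7130,.0785,.0213 tool delta [-0.0004 -0.0007 -0.0011]
.6975,.0948,.0233 tool delta [-0.0012  0.0218 -0.0029]
```

Something is gripped firmly. I'll slide it away from the knob with a slight lift, then lift gently.

Call:
step_arm(plan=[{"tx":-0.001,"ty":0.002,"tz":-0.003,"ax":0,"ay":0,"az":0,"grip":0.0},{"tx":0,"ty":0.006,"tz":0,"ax":0,"ay":0,"az":0,"grip":0.0},{"tx":0,"ty":0.007,"tz":0,"ax":0,"ay":0,"az":0,"grip":0.0},{"tx":0,"ty":0.007,"tz":0,"ax":0,"ay":0,"az":0,"grip":0.0},{"tx":0,"ty":0,"tz":0,"ax":0,"ay":0,"az":0,"grip":0.0}])

```text
clock: 53.85
tcp_pos: [0.6957, 0.0972, 0.0232]
tcp_rot: [[-0.674, -0.697, 0.243], [-0.655, 0.717, 0.24], [-0.342, 0.002, -0.94]]
wrist_force: [-0.1, -0.5, -0.8]
finger_gap: 0.0184
finger_force: 39.1
```

Call:
step_arm(plan=[{"tx":0,"ty":0,"tz":-0.01,"ax":0,"ay":0,"az":0,"grip":0.0},{"tx":0,"ty":0,"tz":-0.02,"ax":0,"ay":0,"az":0,"grip":0.0},{"tx":0,"ty":0,"tz":-0.03,"ax":0,"ay":0,"az":0,"grip":0.0},{"tx":0,"ty":0,"tz":-0.03,"ax":0,"ay":0,"az":0,"grip":0.0},{"tx":0,"ty":0,"tz":0,"ax":0,"ay":0,"az":0,"grip":0.0}])

```text
clock: 54.35
tcp_pos: [0.6786, 0.0706, 0.1139]
tcp_rot: [[-0.675, -0.693, 0.255], [-0.651, 0.721, 0.236], [-0.348, -0.007, -0.938]]
wrist_force: [0.7, -0.5, 0.1]
finger_gap: 0.0182
finger_force: 39.6
```

Call:
step_arm(plan=[{"tx":0,"ty":0,"tz":0,"ax":0,"ay":0,"az":0,"grip":0.0},{"tx":0,"ty":0,"tz":0,"ax":0,"ay":0,"az":0,"grip":0.0},{"tx":0,"ty":0,"tz":0,"ax":0,"ay":0,"az":0,"grip":0.0},{"tx":0,"ty":0,"tz":0,"ax":0,"ay":0,"az":0,"grip":0.0},{"tx":0,"ty":0,"tz":0,"ax":0,"ay":0,"az":0,"grip":0.0}])

```text
clock: 54.85
tcp_pos: [0.6747, 0.0737, 0.107]
tcp_rot: [[-0.676, -0.696, 0.244], [-0.654, 0.718, 0.238], [-0.341, 0.001, -0.94]]
wrist_force: [-0.2, -0.1, -0.3]
finger_gap: 0.0186
finger_force: 39.6
```

```bash
python3 dl.py .53,.26,.14; python3 - <<'E'
from h import *
D={n:cam(n) for n in('side','top')}
t=D['top']['color'][90:170,250:330];s=D['side']['color'][165:255,255:345]
cv2.imwrite('pics/a11.png',np.hstack([cv2.resize(t,(400,400),interpolation=cv2.INTER_CUBIC),cv2.resize(s,(400,400),interpolation=cv2.INTER_CUBIC)]))
E
```

```text
R [[-0.676, -0.696, 0.244], [-0.654, 0.718, 0.238], [-0.341, 0.001, -0.94]] p [0.6747 0.0737 0.107 ] q [ -1.9  26.7  -2.4 105.2 -20.9  34.5 146.1]
.53,.26,.14 tool delta [-0.0353  0.2345 -0.022 ]
```

View pics/a11.png

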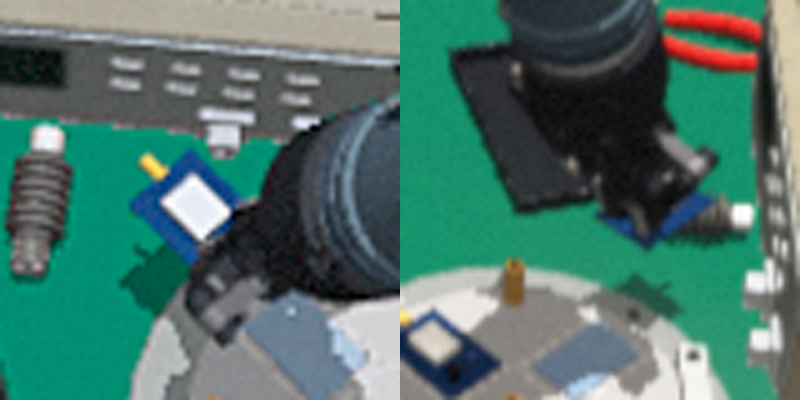

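The board is held level by the can's inner end. I can place it straight into bay 1 with the same tilt, so next I'll rotate −3.5° about the vertical and move over.

Call:
step_arm(plan=[{"tx":0,"ty":0,"tz":0,"ax":1.2,"ay":0,"az":3.3,"grip":0.0},{"tx":0,"ty":0,"tz":0,"ax":0,"ay":0,"az":0,"grip":0.0},{"tx":0,"ty":0,"tz":0,"ax":0,"ay":0,"az":0,"grip":0.0},{"tx":0,"ty":0,"tz":0,"ax":0,"ay":0,"az":0,"grip":0.0},{"tx":0,"ty":0,"tz":0,"ax":0,"ay":0,"az":0,"grip":0.0}])

```text
clock: 55.45
tcp_pos: [0.6754, 0.0732, 0.1081]
tcp_rot: [[-0.714, -0.65, 0.26], [-0.611, 0.76, 0.222], [-0.342, -0.0, -0.94]]
wrist_force: [0.0, -0.4, -1.5]
finger_gap: 0.0184
finger_force: 39.6
```

```bash
python3 dl.py .6312,.0187,.09 .6312,.0187,.0447; python3 - <<'E'
from h import *
from sb import cans
d=cam('top');p=monitor.state()['tcp_pos'];zb=p[2]-.0202
print('can seen',cans(d,zb), 'expected',np.array(p[:2])+[.0194,.0140],zb)
H,S,V=np.moveaxis(hsv(d),2,0)
for c,a,m in blobs((H>15)&(H<35)&(S>90)&(V>90),4):
    q=onz(d,*c,zb+.0065)[:2]
    if np.linalg.norm(q-np.array(p[:2]))<.09: print('brass',q,a)
E
```

```text
R [[-0.714, -0.65, 0.26], [-0.611, 0.76, 0.222], [-0.342, -0.0, -0.94]] p [0.6754 0.0732 0.1081] q [ -3.5  26.2  -1.  105.9 -20.7  33.3 142.1]
.6312,.0187,.09 tool delta [ 0.071  -0.0127 -0.0066]
.6312,.0187,.0447 tool delta [ 0.0865 -0.0127  0.036 ]
can seen [array([0.6971, 0.089 ]), array([ 0.6229, -0.0411]), array([0.5458, 0.0485]), array([ 0.5407, -0.0339])] expected [0.6947186 0.0871639] 0.08787630180807662
brass [0.7196776 0.1066367] 18
brass [0.59674334 0.0872105 ] 18
```

Call:
step_arm(plan=[{"tx":0.024,"ty":-0.004,"tz":-0.003,"ax":0,"ay":0,"az":0,"grip":0.0},{"tx":0.024,"ty":-0.0045,"tz":-0.002,"ax":0,"ay":0,"az":0,"grip":0.0},{"tx":0.023,"ty":-0.0042,"tz":-0.0015,"ax":0,"ay":0,"az":0,"grip":0.0},{"tx":0,"ty":0,"tz":0,"ax":0,"ay":0,"az":0,"grip":0.0},{"tx":0,"ty":0,"tz":0,"ax":0,"ay":0,"az":0,"grip":0.0}])

```text
clock: 56.0
tcp_pos: [0.6312, 0.0183, 0.09]
tcp_rot: [[-0.715, -0.649, 0.26], [-0.61, 0.761, 0.222], [-0.342, 0.0, -0.94]]
wrist_force: [1.1, 1.0, -0.3]
finger_gap: 0.0185
finger_force: 39.6
```

Call:
step_arm(plan=[{"tx":0,"ty":0,"tz":0,"ax":0,"ay":0,"az":0,"grip":0.0},{"tx":0,"ty":0,"tz":0,"ax":0,"ay":0,"az":0,"grip":0.0},{"tx":0,"ty":0,"tz":0,"ax":0,"ay":0,"az":0,"grip":0.0},{"tx":0,"ty":0,"tz":0,"ax":0,"ay":0,"az":0,"grip":0.0},{"tx":0,"ty":0,"tz":0,"ax":0,"ay":0,"az":0,"grip":0.0}])

```text
clock: 56.5
tcp_pos: [0.6313, 0.0193, 0.09]
tcp_rot: [[-0.714, -0.65, 0.26], [-0.611, 0.76, 0.223], [-0.342, -0.0, -0.94]]
wrist_force: [0.9, 0.0, -0.7]
finger_gap: 0.0183
finger_force: 39.6
```

```bash
python3 dl.py .6312,.0187,.0447
```

```text
R [[-0.714, -0.65, 0.26], [-0.611, 0.76, 0.223], [-0.342, -0.0, -0.94]] p [0.6313 0.0193 0.09  ] q [  3.4  24.1  -2.9 112.  -23.7  30.9 150.6]
.6312,.0187,.0447 tool delta [ 0.0159 -0.0004  0.0424]
```

Lower straight down, release, then back off along the tool axis.

Call:
step_arm(plan=[{"tx":0.0055,"ty":0,"tz":0.0145,"ax":0,"ay":0,"az":0,"grip":0.0},{"tx":0.0055,"ty":0,"tz":0.0145,"ax":0,"ay":0,"az":0,"grip":0.0},{"tx":0.005,"ty":0,"tz":0.0135,"ax":0,"ay":0,"az":0,"grip":0.0},{"tx":0,"ty":0,"tz":0,"ax":0,"ay":0,"az":0,"grip":0.0},{"tx":0,"ty":0,"tz":0,"ax":0,"ay":0,"az":0,"grip":0.0}])

```text
clock: 57.0
tcp_pos: [0.6298, 0.0186, 0.0427]
tcp_rot: [[-0.715, -0.65, 0.258], [-0.611, 0.76, 0.223], [-0.34, 0.002, -0.94]]
wrist_force: [-0.1, -0.0, -1.5]
finger_gap: 0.0186
finger_force: 50.8
```

Call:
step_arm(plan=[{"tx":0,"ty":0,"tz":0,"ax":0,"ay":0,"az":0,"grip":0.0},{"tx":0,"ty":0,"tz":0,"ax":0,"ay":0,"az":0,"grip":0.021},{"tx":0,"ty":0,"tz":0,"ax":0,"ay":0,"az":0,"grip":0.032},{"tx":0,"ty":0,"tz":0,"ax":0,"ay":0,"az":0,"grip":0.032},{"tx":0,"ty":0,"tz":0,"ax":0,"ay":0,"az":0,"grip":0.032}])

```text
clock: 57.5
tcp_pos: [0.6309, 0.0186, 0.0447]
tcp_rot: [[-0.714, -0.65, 0.26], [-0.611, 0.76, 0.222], [-0.342, -0.0, -0.94]]
wrist_force: [0.6, -0.8, -1.4]
finger_gap: 0.0323
finger_force: 0.0
```

Call:
step_arm(plan=[{"tx":0,"ty":0,"tz":-0.015,"ax":0,"ay":0,"az":0,"grip":0.032},{"tx":0,"ty":0,"tz":-0.035,"ax":0,"ay":0,"az":0,"grip":0.032},{"tx":0,"ty":0,"tz":-0.05,"ax":0,"ay":5,"az":0,"grip":0.032},{"tx":0,"ty":0,"tz":-0.02,"ax":0,"ay":7.5,"az":0,"grip":0.032},{"tx":0,"ty":0,"tz":0,"ax":0,"ay":7.5,"az":0,"grip":0.032}])

```text
clock: 58.0
tcp_pos: [0.6037, -0.0103, 0.1652]
tcp_rot: [[-0.764, -0.646, 0.008], [-0.646, 0.764, -0.005], [-0.003, -0.009, -1.0]]
wrist_force: [1.1, 1.0, 0.9]
finger_gap: 0.0319
finger_force: 0.0
```

```bash
python3 go.py .42 .22 .22 60
```

```text
at [ 0.6037 -0.0103  0.1652] yang 130.2 q7 129.5 gap 0.0319 ff 0.0 F [1.1 1.  0.9] t 58.0
turn 70.21 rows 9
tx -0.0010 ty 0.0327 tz -0.0064 az 7.80
tx 0.0035 ty 0.0325 tz -0.0064 az 7.80
tx 0.0079 ty 0.0317 tz -0.0064 az 7.80
tx 0.0121 ty 0.0304 tz -0.0064 az 7.80
tx 0.0161 ty 0.0284 tz -0.0064 az 7.80
tx 0.0198 ty 0.0260 tz -0.0064 az 7.80
tx 0.0232 ty 0.0231 tz -0.0064 az 7.80
tx 0.0261 ty 0.0197 tz -0.0064 az 7.80
tx 0.0285 ty 0.0160 tz -0.0064 az 7.80
```

Call:
step_arm(plan=[{"tx":-0.0095,"ty":0.046,"tz":-0.01,"ax":0,"ay":0,"az":0,"grip":0.032},{"tx":-0.0095,"ty":0.046,"tz":-0.01,"ax":0,"ay":0,"az":0,"grip":0.032},{"tx":-0.0095,"ty":0.046,"tz":0,"ax":0,"ay":0,"az":0,"grip":0.032},{"tx":-0.0095,"ty":0.046,"tz":0,"ax":0,"ay":0,"az":0,"grip":0.032},{"tx":-0.0095,"ty":0.046,"tz":0,"ax":0,"ay":0,"az":0,"grip":0.032}])

```text
clock: 58.5
tcp_pos: [0.4865, 0.1999, 0.1792]
tcp_rot: [[-0.761, -0.649, 0.002], [-0.649, 0.761, 0.001], [-0.002, -0.001, -1.0]]
wrist_force: [1.0, 0.3, 0.0]
finger_gap: 0.0322
finger_force: 0.0
```

Call:
step_arm(plan=[{"tx":-0.0095,"ty":0.046,"tz":0,"ax":0,"ay":0,"az":0,"grip":0.032},{"tx":-0.0095,"ty":0.046,"tz":0,"ax":0,"ay":0,"az":0,"grip":0.032},{"tx":-0.0095,"ty":0.046,"tz":0,"ax":0,"ay":0,"az":0,"grip":0.032},{"tx":0,"ty":0,"tz":0,"ax":0,"ay":0,"az":0,"grip":0.032},{"tx":0,"ty":0,"tz":0,"ax":0,"ay":0,"az":0,"grip":0.032}])

```text
clock: 59.0
tcp_pos: [0.4185, 0.3234, 0.1788]
tcp_rot: [[-0.757, -0.653, 0.001], [-0.653, 0.757, 0.001], [-0.001, -0.0, -1.0]]
wrist_force: [1.1, -0.2, 0.2]
finger_gap: 0.0318
finger_force: 0.0
```

```bash
cat > fin.py <<'E'
from h import *
from sb import cans
np.set_printoptions(precision=4,suppress=True)
c0=np.array([.6018,-.0092])
K={}
for n in ('side','top'):
    d=cam(n); K[n]=[c for c in cans(d,.0235) if np.linalg.norm(c-c0)<.12]
    cv2.imwrite('pics/f_%s.png'%n,d['color'])
    if n=='top':
        for b in boards(d):print('dir %.1f'%b[2],b[0])
for c in K['top']:
    s=min(K['side'],key=lambda q:np.linalg.norm(q-c)); m=(c+s)/2-c0; a=np.degrees(np.arctan2(m[1],m[0]))+4.4
    print('can',c,s,'r %.4f'%np.linalg.norm(m),'ang %.1f'%a)
a=cv2.imread('pics/f_top.png')[125:225,265:375];b=cv2.imread('pics/f_side.png')[165:295,225:368]
cv2.imwrite('pics/f.png',np.hstack([cv2.resize(a,(400,364),interpolation=cv2.INTER_CUBIC),cv2.resize(b,(400,364),interpolation=cv2.INTER_CUBIC)]))
E
python3 fin.py; python3 knob.py; python3 plate.py
```

```text
noconn [452.1     87.2875] 80
dir 36.4 [0.6526 0.0242]
dir -49.5 [ 0.6441 -0.0601]
dir 130.1 [0.5666 0.0298]
dir -138.6 [ 0.5605 -0.0525]
can [0.6501 0.0308] [0.6523 0.0299] r 0.0633 ang 43.1
can [ 0.6413 -0.0589] [ 0.6446 -0.056 ] r 0.0634 ang -45.1
can [0.5599 0.0369] [0.5606 0.0377] r 0.0624 ang 136.2
can [ 0.5525 -0.0504] [ 0.5549 -0.0476] r 0.0624 ang -136.0
side knob [0.4635 0.0987] fix [-0.1432  0.0956] lever deg 82.2
top knob [0.4612 0.0961] fix [-0.1454  0.0927] lever deg 85.3
side [280.4595 227.6216] 37 [0.6115 0.0875]
side [255.4444 236.1111] 9 [0.5429 0.0571]
side [306.1 237.7] 10 [0.6765 0.0472]
side [243.3659 252.    ] 41 [0.5116 0.0016]
side [279.5333 255.8667] 15 [ 0.6024 -0.014 ]
side [251.6667 274.6667] 12 [ 0.5324 -0.0711]
side [306.5 277. ] 14 [ 0.6618 -0.0816]
side [279.2273 283.2727] 44 [ 0.5963 -0.0979]
top [303.1818 147.9091] 11 [0.6692 0.0508]
top [354.5 151.5] 10 [ 0.6566 -0.0771]
top [291.6842 172.2632] 19 [0.6071 0.0825]
top [365.9259 176.2593] 27 [ 0.5923 -0.1003]
top [327.8667 175.4667] 15 [ 0.5967 -0.0065]
top [301.5 199.5] 10 [0.5381 0.0616]
top [353.4545 202.2727] 11 [ 0.5281 -0.0645]
top [327.7727 210.9545] 22 [ 0.5083 -0.0006]
```

View pics/f.png

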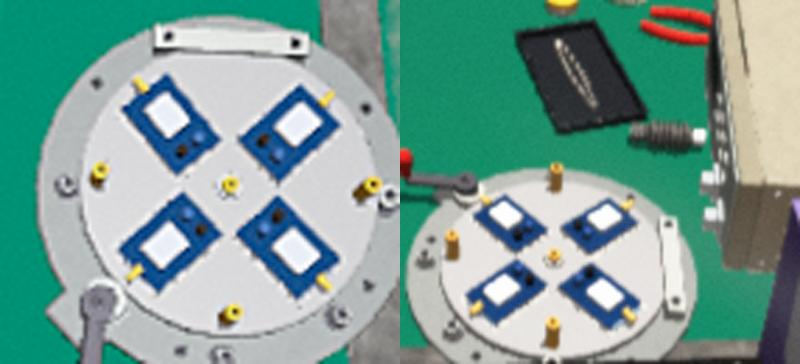

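All four boards lie on their bays with connectors outward, and the tweezers are in the tray. Board A in bay 1 is about 4° off square. I'll compare the PCB centres with the pad centres measured earlier.

```bash
cat > pcb.py <<'E'
from h import *
np.set_printoptions(precision=4,suppress=True)
P=np.array([[.6476,.030],[.5603,.0373],[.5537,-.0505],[.641,-.0573]]); c0=P.mean(0)
d=cam('top');H,S,V=np.moveaxis(hsv(d),2,0)
blue=(H>100)&(H<125)&(S>130)&(V>40)
for c,a,m in blobs(blue,60,700):
    q=onz(d,*c,.0285)[:2]
    if np.linalg.norm(q-c0)>.1: continue
    hull=cv2.convexHull(np.argwhere(m)[:,::-1].astype(np.float32))
    r=cv2.minAreaRect(np.array([onz(d,x,y,.0285)[:2] for x,y in hull[:,0]],np.float32)); x=np.array(r[0])
    i=np.argmin(np.linalg.norm(P-x,axis=1)); a=np.radians(40.6+90*i); u=np.array([np.cos(a),np.sin(a)]); t=np.array([-u[1],u[0]])
    B=cv2.boxPoints(r);e=B[1]-B[0]
    yaw=(np.degrees(np.arctan2(e[1],e[0]))-40.6+45)%90-45
    print('bay',i+1,'pcb',x,'size',np.sort(r[1]),'radial %.4f tang %.4f (pad radial %.4f)'%((x-c0)@u,(x-c0)@t,(P[i]-c0)@u),'yaw err %.1f'%yaw)
E
python3 pcb.py; python3 go.py .6508 .0324 .12 133
```

```text
bay 1 pcb [0.6457 0.0283] size [0.0401 0.0588] radial 0.0592 tang -0.0002 (pad radial 0.0618) yaw err -4.2
bay 4 pcb [ 0.6374 -0.0537] size [0.0386 0.0597] radial 0.0570 tang -0.0005 (pad radial 0.0621) yaw err -0.1
bay 2 pcb [0.562  0.0338] size [0.0388 0.0602] radial 0.0585 tang 0.0008 (pad radial 0.0623) yaw err -0.5
bay 3 pcb [ 0.5561 -0.0464] size [0.04   0.0592] radial 0.0574 tang -0.0015 (pad radial 0.0619) yaw err 0.8
at [0.4202 0.3206 0.1778] yang 130.4 q7 87.3 gap 0.0321 ff 0.0 F [ 0.1  0.5 -0.1] t 59.4
turn -2.63 rows 7
tx 0.0016 ty -0.0527 tz 0.0083 az -0.38
tx 0.0019 ty -0.0527 tz 0.0083 az -0.38
tx 0.0023 ty -0.0527 tz 0.0083 az -0.38
tx 0.0026 ty -0.0527 tz 0.0083 az -0.38
tx 0.0030 ty -0.0526 tz 0.0083 az -0.38
tx 0.0033 ty -0.0526 tz 0.0083 az -0.38
tx 0.0036 ty -0.0526 tz 0.0083 az -0.38
```

The PCB centres are at 57–59 mm radius, where 58 is nominal, so all four are well placed. Only bay 1's yaw is −4°. I'll square that board by closing the jaws on its can at the right angle.

Call:
step_arm(plan=[{"tx":0.0015,"ty":-0.046,"tz":0,"ax":0,"ay":0,"az":0,"grip":0.032},{"tx":0.0015,"ty":-0.046,"tz":0,"ax":0,"ay":0,"az":0,"grip":0.032},{"tx":0.0015,"ty":-0.046,"tz":0,"ax":0,"ay":0,"az":0,"grip":0.032},{"tx":0.0015,"ty":-0.046,"tz":0,"ax":0,"ay":0,"az":0,"grip":0.032},{"tx":0.0015,"ty":-0.046,"tz":0,"ax":0,"ay":0,"az":0,"grip":0.032}], squeeze=20)

```text
clock: 59.85
tcp_pos: [0.5643, 0.1401, 0.1779]
tcp_rot: [[-0.761, -0.649, 0.0], [-0.649, 0.761, -0.0], [-0.0, -0.0, -1.0]]
wrist_force: [1.0, 0.3, -0.4]
finger_gap: 0.0318
finger_force: 0.0
```

Call:
step_arm(plan=[{"tx":0.0015,"ty":-0.046,"tz":0.01,"ax":0,"ay":0,"az":0,"grip":0.032},{"tx":0.0015,"ty":-0.046,"tz":0.02,"ax":0,"ay":0,"az":0,"grip":0.032},{"tx":0.0015,"ty":-0.046,"tz":0.03,"ax":0,"ay":0,"az":0,"grip":0.032},{"tx":0,"ty":0,"tz":0.02,"ax":0,"ay":0,"az":0,"grip":0.032},{"tx":0,"ty":0,"tz":0,"ax":0,"ay":0,"az":0,"grip":0.032}])

```text
clock: 60.35
tcp_pos: [0.6441, 0.0343, 0.0964]
tcp_rot: [[-0.763, -0.646, -0.008], [-0.646, 0.763, -0.002], [0.007, 0.004, -1.0]]
wrist_force: [0.2, 1.0, -0.1]
finger_gap: 0.032
finger_force: 0.0
```

Call:
step_arm(plan=[{"tx":0,"ty":0,"tz":0,"ax":0,"ay":0,"az":0,"grip":0.032},{"tx":0,"ty":0,"tz":0,"ax":0,"ay":0,"az":0,"grip":0.032},{"tx":0,"ty":0,"tz":0,"ax":0,"ay":0,"az":0,"grip":0.032},{"tx":0,"ty":0,"tz":0,"ax":0,"ay":0,"az":0,"grip":0.032},{"tx":0,"ty":0,"tz":0,"ax":0,"ay":0,"az":0,"grip":0.032}])

```text
clock: 60.85
tcp_pos: [0.647, 0.0387, 0.1015]
tcp_rot: [[-0.759, -0.651, 0.001], [-0.651, 0.759, 0.0], [-0.001, -0.001, -1.0]]
wrist_force: [-0.3, 0.1, -0.0]
finger_gap: 0.0317
finger_force: 0.0
```

```bash
python3 go.py .6508 .0326 .0413 130.6
```

```text
at [0.647  0.0387 0.1015] yang 130.6 q7 126.0 gap 0.0317 ff 0.0 F [-0.3  0.1 -0. ] t 60.9
turn -0.01 rows 2
tx 0.0006 ty -0.0035 tz 0.0301 az -0.00
tx 0.0006 ty -0.0035 tz 0.0301 az -0.00
```

Call:
step_arm(plan=[{"tx":0.001,"ty":-0.007,"tz":0.01,"ax":0,"ay":0,"az":0,"grip":0.032},{"tx":0,"ty":0,"tz":0.025,"ax":0,"ay":0,"az":0,"grip":0.032},{"tx":0,"ty":0,"tz":0.015,"ax":0,"ay":0,"az":0,"grip":0.032},{"tx":0,"ty":0,"tz":0.0095,"ax":0,"ay":0,"az":0,"grip":0.032},{"tx":0,"ty":0,"tz":0,"ax":0,"ay":0,"az":0,"grip":0.032}])

```text
clock: 61.35
tcp_pos: [0.65, 0.0317, 0.0401]
tcp_rot: [[-0.76, -0.65, -0.002], [-0.65, 0.76, -0.0], [0.002, 0.001, -1.0]]
wrist_force: [0.2, -0.9, -0.1]
finger_gap: 0.0316
finger_force: 0.0
```

Call:
step_arm(plan=[{"tx":0,"ty":0,"tz":0,"ax":0,"ay":0,"az":0,"grip":0.026},{"tx":0,"ty":0,"tz":0,"ax":0,"ay":0,"az":0,"grip":0.021},{"tx":0,"ty":0,"tz":0,"ax":0,"ay":0,"az":0,"grip":0.016},{"tx":0,"ty":0,"tz":0,"ax":0,"ay":0,"az":0,"grip":0.01},{"tx":0,"ty":0,"tz":0,"ax":0,"ay":0,"az":0,"grip":0.01}])

```text
clock: 61.85
tcp_pos: [0.6505, 0.0321, 0.0411]
tcp_rot: [[-0.76, -0.65, 0.0], [-0.65, 0.76, 0.0], [-0.0, -0.0, -1.0]]
wrist_force: [0.4, 0.5, -0.3]
finger_gap: 0.0189
finger_force: 20.7
```

Call:
step_arm(plan=[{"tx":0,"ty":0,"tz":0,"ax":0,"ay":0,"az":0,"grip":0.01},{"tx":0,"ty":0,"tz":0,"ax":0,"ay":0,"az":0,"grip":0.022},{"tx":0,"ty":0,"tz":0,"ax":0,"ay":0,"az":0,"grip":0.032},{"tx":0,"ty":0,"tz":0,"ax":0,"ay":0,"az":0,"grip":0.032},{"tx":0,"ty":0,"tz":0,"ax":0,"ay":0,"az":0,"grip":0.032}])

```text
clock: 62.35
tcp_pos: [0.6505, 0.032, 0.041]
tcp_rot: [[-0.76, -0.65, -0.0], [-0.65, 0.76, -0.0], [0.0, 0.0, -1.0]]
wrist_force: [0.2, -0.1, 0.3]
finger_gap: 0.0318
finger_force: 0.0
```

Call:
step_arm(plan=[{"tx":0,"ty":0,"tz":-0.02,"ax":0,"ay":0,"az":0,"grip":0.032},{"tx":0,"ty":0,"tz":-0.04,"ax":0,"ay":0,"az":0,"grip":0.032},{"tx":0,"ty":0,"tz":-0.05,"ax":0,"ay":0,"az":0,"grip":0.032},{"tx":-0.001,"ty":0.045,"tz":-0.02,"ax":0,"ay":0,"az":0,"grip":0.032},{"tx":-0.0015,"ty":0.046,"tz":0,"ax":0,"ay":0,"az":0,"grip":0.032}])

```text
clock: 62.85
tcp_pos: [0.5975, 0.1018, 0.1767]
tcp_rot: [[-0.764, -0.646, 0.011], [-0.646, 0.764, 0.002], [-0.01, -0.006, -1.0]]
wrist_force: [0.3, 0.9, 0.2]
finger_gap: 0.032
finger_force: 0.0
```

Call:
step_arm(plan=[{"tx":-0.0015,"ty":0.046,"tz":0,"ax":0,"ay":0,"az":0,"grip":0.032},{"tx":-0.0015,"ty":0.046,"tz":0,"ax":0,"ay":0,"az":0,"grip":0.032},{"tx":-0.0015,"ty":0.046,"tz":0,"ax":0,"ay":0,"az":0,"grip":0.032},{"tx":-0.0015,"ty":0.046,"tz":0,"ax":0,"ay":0,"az":0,"grip":0.032},{"tx":-0.0015,"ty":0.046,"tz":0,"ax":0,"ay":0,"az":0,"grip":0.032}])

```text
clock: 63.35
tcp_pos: [0.4482, 0.2836, 0.1714]
tcp_rot: [[-0.76, -0.65, 0.001], [-0.65, 0.76, 0.0], [-0.001, -0.0, -1.0]]
wrist_force: [0.5, 0.5, -0.1]
finger_gap: 0.0322
finger_force: 0.0
```

Call:
step_arm(plan=[{"tx":0,"ty":0,"tz":0,"ax":0,"ay":0,"az":0,"grip":0.032},{"tx":0,"ty":0,"tz":0,"ax":0,"ay":0,"az":0,"grip":0.032},{"tx":0,"ty":0,"tz":0,"ax":0,"ay":0,"az":0,"grip":0.032},{"tx":0,"ty":0,"tz":0,"ax":0,"ay":0,"az":0,"grip":0.032},{"tx":0,"ty":0,"tz":0,"ax":0,"ay":0,"az":0,"grip":0.032}])

```text
clock: 63.85
tcp_pos: [0.4506, 0.2809, 0.171]
tcp_rot: [[-0.762, -0.647, 0.0], [-0.647, 0.762, -0.0], [0.0, -0.0, -1.0]]
wrist_force: [0.7, -1.0, -0.3]
finger_gap: 0.0323
finger_force: 0.0
```

```bash
python3 pcb.py; python3 knob.py; python3 fin.py | grep can
```

```text
bay 1 pcb [0.6454 0.0284] size [0.04   0.0589] radial 0.0590 tang 0.0001 (pad radial 0.0618) yaw err -1.7
bay 4 pcb [ 0.6375 -0.0537] size [0.0388 0.0597] radial 0.0570 tang -0.0004 (pad radial 0.0621) yaw err -0.1
bay 2 pcb [0.5623 0.034 ] size [0.039  0.0602] radial 0.0584 tang 0.0005 (pad radial 0.0623) yaw err -0.4
bay 3 pcb [ 0.5569 -0.0462] size [0.04   0.0586] radial 0.0567 tang -0.0010 (pad radial 0.0619) yaw err -1.0
side knob [0.4636 0.0982] fix [-0.1432  0.0951] lever deg 82.7
top knob [0.4613 0.0959] fix [-0.1452  0.0926] lever deg 85.4
can [0.6502 0.0309] [0.6527 0.0311] r 0.0639 ang 43.4
can [ 0.642  -0.0586] [ 0.6442 -0.0558] r 0.0633 ang -44.9
can [0.5593 0.0368] [0.561  0.0378] r 0.0624 ang 136.3
can [ 0.5527 -0.0503] [ 0.5547 -0.0477] r 0.0624 ang -136.0
```

```bash
python3 -c "
from station import robot
print(robot.hand_in())"
```

```text
the job is handed in; nothing more can be done
None
```

The job is handed in (no verdict came back): tweezers flat in the tray, plate clamped square on the bar with the cam lever at its stop (read 82–85° by camera, but it would not go further), and all four boards on their bays with connectors outward, including board 1, which I recovered after it was knocked off.

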